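Brush out the square dice cups and stand them mouth down

TASK

Before tonight's game, clean the square wooden dice cups (two or three of them) with the long brush that stands in the white holder: working through the cups from the robot's left to its right, run the brush down to the bottom of each one, up to the rim and down to the bottom again. Put the brush back upright in its holder, head down, and turn every cup over so that it ends up standing mouth down, entirely on the cork mat. Do not knock over or push aside the tea glass, and do not ring the bell.

Things in the scene. Friction and masses are not known exactly. Their poses are not given: they have to be found in the camera images.
- cupA: dice cup A, the leftmost (largest y): square dark-wood cup, 60 x 60 mm outside, 95 mm tall, walls and bottom 4 mm thick (inside 52 x 52 mm, 91 mm deep), about 0.13 kg; starts standing mouth up at any yaw within 0.35 rad of square to the table. Origin: centre of the underside; z runs along the cup towards its mouth, x and y are square to its flat faces. May be absent (None from the start).
- cupB: dice cup B, the middle one (between A and C in y): square dark-wood cup, 60 x 60 mm outside, 95 mm tall, walls and bottom 4 mm thick (inside 52 x 52 mm, 91 mm deep), about 0.13 kg; starts standing mouth up at any yaw within 0.35 rad of square to the table. Origin: centre of the underside; z runs along the cup towards its mouth, x and y are square to its flat faces. May be absent (None from the start).
- cupC: dice cup C, the rightmost (smallest y of the cups): square dark-wood cup, 60 x 60 mm outside, 95 mm tall, walls and bottom 4 mm thick (inside 52 x 52 mm, 91 mm deep), about 0.13 kg; starts standing mouth up at any yaw within 0.35 rad of square to the table. Origin: centre of the underside; z runs along the cup towards its mouth, x and y are square to its flat faces. May be absent (None from the start).
- brush: long round bottle brush, 200 mm long, about 0.07 kg, standing head down in its holder (it may lean slightly): bristle head 36 mm diameter and 60 mm long at the bottom (rigid, flat end), then a thin steel stem, then a round wooden handle 18 mm in diameter from 100 to 200 mm above the tip. Origin: centre of the flat end of the head (the tip); z runs from the tip up to the handle.
- brush_tip (a point): the tip of the brush: centre of the flat end of its bristle head (same point as the brush's origin)
- stand: white ceramic brush holder, fixed: round pot 85 mm tall, foot 72 mm and rim 60 mm in diameter, bore 50 mm in diameter, inner floor 6 mm above the table. Origin: centre of the underside; z up.
- mat: cork mat, fixed: 150 mm (its x) by 360 mm (its y), 5 mm thick. Origin: centre of the underside; z up.
- glass: empty waisted tea glass on its saucer foot, 88 mm tall, up to 60 mm across, loose: leave it alone. Origin: centre of the underside.
- bell_top (a point): top of the press button of the chrome desk bell (84 mm across, 55 mm tall in all, fixed): leave it alone
- bell (a joint): travel of the bell's press button, 0 at rest, grows to 0.005 m when pressed down

How it is judged:
By the outcome, as a careful person would: the job done as asked, in the order asked, and still so for the second after the job is handed in, with the robot touching nothing.
Of cupA, cupB, cupC only 2 to 3 are there at a start; the rules pass over those that are not, and their reading is None.
At some moment in a run one of cupA, cupB, cupC may be knocked a few centimetres aside while the robot is not near it.
It also fails if it takes over 210 s, if anything falls off the work surface, if the arm or the gripper's body presses on something with over 40 N, if the wrist force passes 120 N, or if a joint passes its speed limit or range.

ROBOT

A 6-joint arm with a two-finger parallel gripper is mounted at the origin on the work surface. World frame = base frame: x ahead of the robot, y to its left, z up, the work surface at z = 0. Lengths are in m, angles in rad, forces in N, time in s.
With the tool pointing down it reaches from about 0.35 to 0.95 m from the base axis. Payload 17.4 kg.
Tool frame: the origin (TCP) lies at the very end of the fingers, on their centre line; the grasp point (between the pads) lies env.tcp_to_grasp behind it (env.tcp_to_grasp is the distance from the TCP to the grasp point, in m); z points along the fingers, y is the direction in which the jaws open and shut (so a half turn about z gives the same grasp; the last joint's range is limited). The gripper opens to 93 mm and grips with 3 to 60 N. Pads are 15 mm wide; open, the fingers measure 128 mm over their backs; the gripper's body (75 mm by 188 mm) begins 65 mm behind the grasp point.
Start: joints at [-1.289, 0.116, 1.442, -0, 1.584, -0.038], TCP at [0.212, -0.641, 0.219] pointing down, gripper open.
Joint ranges: [-2.83, 2.83], [-0.83, 2.19], [0.07, 2.5], [-1.14, 4.28], [0.01, 3], [-2.97, 2.97]. Speed limits (rad/s): [1.89, 1.89, 2.22, 3.14, 3.14, 3.14].

INTERFACE

Orientations are given as a rotation vector (axis times angle).
In Python, from bench import env, imaging gives the robot as it stands.
- The arm moves only by the tool send_rows, never from a script. Its argument "commands" is a list of rows, each an object of numbers: "ax", "ay", "az": the turn, a rotation vector about the world's x, y, z in rad; "tx", "ty", "tz": the shift along the world's x, y, z in m; "hand": the opening, from -1 (shut) to 1 (fully open). A call has exactly 10 rows; each row shifts and turns the pose as measured when the row begins; what a row does not reach is not made up. A row lasts 1/8 s, in which the tool goes at most 62.5 mm and 10.7 degrees, less where a joint would pass 70% of its speed; a pose out of reach is approached as far as the arm can. A call is refused whole if a number of a shift passes 0.0625 or a number of a turn 0.188, either way. A call with a gripper value outside its range is refused whole. The fingers move at their own pace and stop on an object; "squeeze" is the grip in N (left out, the last holds). Time passes only in rows, so rows that do not move let the fingers close, or fill a call up. It gives the time, the measured TCP pose, the force and the opening at its end, in the units of the state.
- env.observe(): the state, without advancing time (a new reading comes with each control period).
- imaging.get_image(name): name is "scene" or "top"; returns (picture, depth): 420x560x3 uint8, blue, green, red; 420x560 float32, m along the optical axis (not along the pixel's ray), 0 where there is no reading.
- imaging.calibration(name): a dict with "K" (3x3 intrinsics, pixels), "k1" (the pictures are not rectified: a ray, as slopes to the right and down, at radius r is drawn at 1 + k1 r^2 times it, then the intrinsics apply), "rvec" (rotation vector, rad) and "tvec" (3), from world to camera coordinates, as OpenCV has them. Camera axes: x right, y down, z forward; pixel columns grow to the right and rows downward; lengths in m; the calibration is good to about 2 mm. A picture is of the moment at which its call begins. calibration takes no time and is no camera call.
- env.hand_in(): hands the job in, once; it reports no verdict.
The state is a dict: "time_s": time; "q": joint angles; "qd": joint speeds; "joint_efforts": joint torques, N m; "position": TCP position; "ee_rot": TCP orientation; "contact_force": force on the tool from outside, world axes, zero at the start; "torque": the same for the moment, N m; "gripper_width": finger opening in m.
Only numpy, scipy, OpenCV 4.12 (cv2) and the standard library are available. Lean on these libraries where they do the work, as an engineer would, in place of code of your own. Each camera call takes 0.05 s, during which the arm holds its last target.

## Working session

There is one attempt and no reset: what is moved stays moved. The work goes in short steps, Python scripts to look and compute and a tool call to move; the robot and the scene stay as the last step left them, time stands still between calls to the robot, and variables do not carry over. Pictures are saved under pics/ and viewed, and the job is handed in when it is done.

Besides the shell and the picture viewer there is one more tool, called after "Request:" as a command line: name --argument value ..., lists and objects as JSON in quotes. send_rows: Moves the arm, as the interface text tells. Its arguments: {"type":"object","properties":{"commands":{"type":"array","items":{"type":"object","properties":{"ax":{"type":"number"},"ay":{"type":"number"},"az":{"type":"number"},"tx":{"type":"number"},"ty":{"type":"number"},"tz":{"type":"number"},"hand":{"type":"number"}}}},"squeeze":{"type":"number"}},"required":["commands"]}

```bash
ls; mkdir -p pics
python3 - <<'E'
from bench import env, imaging
import cv2
print(env.observe(), env.tcp_to_grasp)
for n in("scene","top"):
    im,d=imaging.get_image(n); cv2.imwrite(f"pics/{n}0.png",im); print(imaging.calibration(n))
E
```

```text
pics
{'time_s': 0.0, 'q': array([-1.28879395e+00,  1.16478464e-01,  1.44226261e+00,  3.79538995e-05,
        1.58397695e+00, -3.78079868e-02]), 'qd': array([-0.00035208, -0.00093429,  0.00111811, -0.00117227,  0.00113942,
       -0.00162492]), 'joint_efforts': array([ 1.11926579e-04, -7.21267104e+01, -6.22605371e+01,  7.79780676e-02,
        2.38371792e-02, -7.11691450e-05]), 'position': array([ 0.21215322, -0.64058523,  0.2179119 ]), 'ee_rot': array([-3.10040600e+00, -5.00040979e-01,  1.56073092e-04]), 'contact_force': array([ 0.82783564,  0.81599853, -0.62552201]), 'torque': array([-0.01391448,  0.00948039,  0.04718094]), 'gripper_width': 0.09278757401104869} 0.0188
{'K': array([[421.05582625,   0.        , 282.56255924],
       [  0.        , 421.05582625, 211.93796501],
       [  0.        ,   0.        ,   1.        ]]), 'k1': -0.12458921053719235, 'rvec': array([ 1.24207128,  2.33698889, -0.93092161]), 'tvec': array([ 0.3043748 , -0.34343381,  1.42936525])}
{'K': array([[532.23220504,   0.        , 273.96177901],
       [  0.        , 532.23220504, 208.58683364],
       [  0.        ,   0.        ,   1.        ]]), 'k1': -0.19023759817090483, 'rvec': array([ 2.16610775, -2.16469898,  0.09479705]), 'tvec': array([0.05487451, 0.60659428, 1.12998892])}
```

View pics/scene0.png

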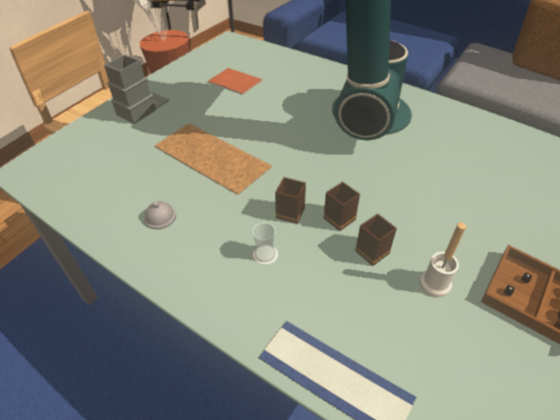

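View pics/top0.png

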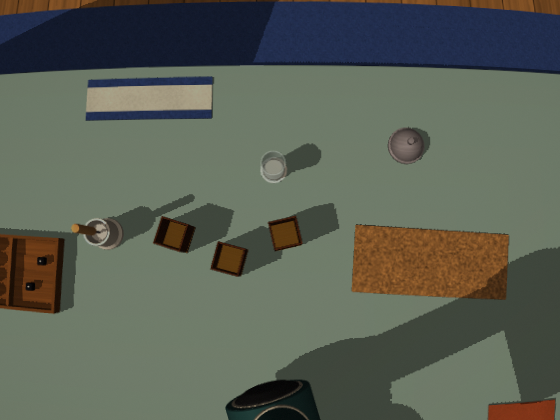

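Top view: cups at px (174,234), (230,259), (285,233), brush/holder (100,232), glass (274,166), bell (406,146), mat centre (430,262). Now metric measurement.

```bash
cat > h.py <<'E'
import numpy as np, cv2
from bench import env, imaging
from scipy.spatial.transform import Rotation as R
def cal(n):
    c=imaging.calibration(n); return c['K'],c['k1'],R.from_rotvec(c['rvec']).as_matrix(),np.array(c['tvec'])
def proj(n,P):
    K,k,Rm,t=cal(n); c=np.atleast_2d(P)@Rm.T+t; s=c[:,:2]/c[:,2:]; r2=(s**2).sum(1,keepdims=True)
    return s*(1+k*r2)@K[:2,:2].T+K[:2,2]
def slopes(n,uv):
    K,k,Rm,t=cal(n); uv=np.asarray(uv,float).reshape(-1,1,2)
    d=np.array([k,0,0,0,0.]); 
    return cv2.undistortPointsIter(uv,K,d,None,None,(3,100,1e-10)).reshape(-1,2)
def onz(n,uv,z):
    K,k,Rm,t=cal(n); s=slopes(n,uv); d=np.c_[s,np.ones(len(s))]@Rm; o=-Rm.T@t
    return o+d*((z-o[2])/d[:,2])[:,None]
def cloud(n,depth):
    K,k,Rm,t=cal(n); v,u=np.mgrid[:depth.shape[0],:depth.shape[1]]
    s=slopes(n,np.c_[u.ravel(),v.ravel()]); z=depth.ravel()[:,None]
    P=(np.c_[s,np.ones(len(s))]*z-t)@Rm; P[z[:,0]==0]=np.nan
    return P.reshape(depth.shape+(3,))
def snap(n,name=None):
    im,d=imaging.get_image(n)
    if name: cv2.imwrite(f'pics/{name}.png',im)
    return im,d
def state():
    s=env.observe(); M=R.from_rotvec(s['ee_rot']).as_matrix()
    print('t',round(s['time_s'],2),'p',s['position'].round(4),'x',M[:,0].round(3),'y',M[:,1].round(3),'z',M[:,2].round(3),'w',round(s['gripper_width'],4),'F',s['contact_force'].round(1),'q',s['q'].round(2))
    return s
def cups(n='top',zlo=.08,zhi=.1,v=True):
    im,d=snap(n); P=cloud(n,d); m=((P[...,2]>zlo)&(P[...,2]<zhi)).astype(np.uint8)
    N,l,st,c=cv2.connectedComponentsWithStats(m)
    out=[]
    for i in range(1,N):
        if st[i,4]<30: continue
        q=P[l==i]; r=cv2.minAreaRect(q[:,:2].astype(np.float32))
        print(n,'px',c[i].round(),'n',st[i,4],'c',np.round(r[0],4),'size',np.round(r[1],3),'ang',round(r[2],1),'z',np.nanmedian(q[:,2]).round(4))
    return im,d,P
E
python3 - <<'E'
from h import *
im,d,P=cups()
im2,d2,P2=cups('scene')
print(proj('top',[[0,0,0],[.5,0,0],[.5,.3,0]]))
hsv=cv2.cvtColor(im,cv2.COLOR_BGR2HSV)
# mat
print('mat corners',onz('top',[[356,225],[509,235],[506,299],[352,291]],.005).round(4))
# brush: points above .09 near holder
for n,Q in(('top',P),('scene',P2)):
    m=(Q[...,2]>.11)&(Q[...,2]<.25)&(Q[...,1]>.25)
    if n=='scene': m&=(Q[...,0]>.3)
    q=Q[m]; print(n,len(q)); 
    for a in np.arange(.11,.22,.02):
        s=q[(q[:,2]>a)&(q[:,2]<a+.02)]
        if len(s):print(a,len(s),s.mean(0).round(4),s.min(0).round(3),s.max(0).round(3))
E
```

```text
top px [272. 161.] n 140 c [0.6983 0.0587] size [0.052 0.052] ang 53.4 z 0.0866
top px [171. 234.] n 284 c [0.5479 0.269 ] size [0.061 0.061] ang 73.3 z 0.0938
top px [285. 232.] n 234 c [0.5512 0.0331] size [0.06 0.06] ang 13.2 z 0.094
top px [ 98. 232.] n 190 c [0.5523 0.4309] size [0.057 0.058] ang 86.6 z 0.0845
top px [228. 259.] n 252 c [0.4973 0.149 ] size [0.061 0.06 ] ang 75.3 z 0.0938
scene px [10.  4.] n 84 c [ 0.1547 -2.0718] size [0.031 0.152] ang 89.6 z 0.089
scene px [544.  13.] n 138 c [-1.2125  0.3676] size [0.178 0.056] ang 71.1 z 0.0911
scene px [52. 36.] n 388 c [ 0.3014 -1.3868] size [0.028 0.419] ang 89.5 z 0.09
scene px [130.  95.] n 201 c [ 0.4507 -0.6836] size [0.097 0.095] ang 87.5 z 0.0901
scene px [362. 131.] n 208 c [0.2354 0.0688] size [0.024 0.144] ang 16.1 z 0.0911
scene px [290. 189.] n 362 c [0.5511 0.0308] size [0.062 0.061] ang 13.1 z 0.0916
scene px [342. 195.] n 382 c [0.4981 0.1488] size [0.063 0.061] ang 74.5 z 0.091
scene px [378. 229.] n 438 c [0.5489 0.2675] size [0.061 0.065] ang 73.0 z 0.0915
scene px [263. 231.] n 181 c [0.6976 0.0557] siz
[... 377 characters left out ...]
111] [0.56  0.434 0.129]
0.13 29 [0.5524 0.4264 0.1409] [0.546 0.423 0.132] [0.56  0.432 0.149]
0.15000000000000002 28 [0.5514 0.4268 0.16  ] [0.545 0.424 0.15 ] [0.559 0.433 0.17 ]
0.17 27 [0.5517 0.426  0.1812] [0.545 0.423 0.171] [0.56 0.43 0.19]
0.19 78 [0.5523 0.4301 0.203 ] [0.545 0.423 0.191] [0.56  0.439 0.209]
scene 332
0.11 46 [0.5582 0.4323 0.1198] [0.553 0.424 0.111] [0.562 0.44  0.13 ]
0.13 54 [0.5596 0.4328 0.1399] [0.554 0.424 0.13 ] [0.563 0.441 0.15 ]
0.15000000000000002 66 [0.5597 0.4312 0.16  ] [0.554 0.423 0.151] [0.563 0.44  0.17 ]
0.17 68 [0.5592 0.4319 0.1802] [0.553 0.422 0.17 ] [0.563 0.441 0.19 ]
0.19 98 [0.5567 0.4317 0.2017] [0.544 0.423 0.19 ] [0.563 0.441 0.209]
```

Run:
```python
import cv2
a=cv2.imread('pics/top0.png')[180:290,50:330]; cv2.imwrite('pics/topz.png',cv2.resize(a,None,fx=2.8,fy=2.8,interpolation=2))
a=cv2.imread('pics/scene0.png')[160:310,260:480]; cv2.imwrite('pics/scz.png',cv2.resize(a,None,fx=3.5,fy=3.5,interpolation=2))
```

```text
(no output)
```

View pics/topz.png

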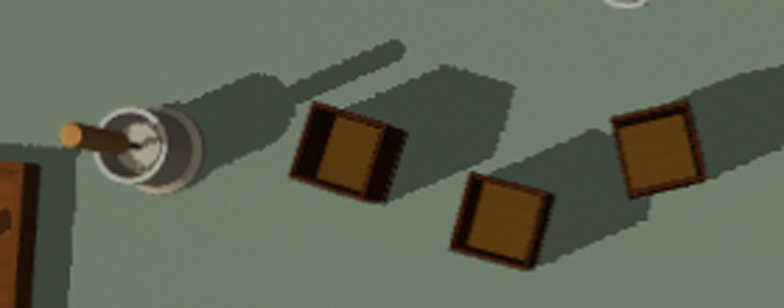

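View pics/scz.png

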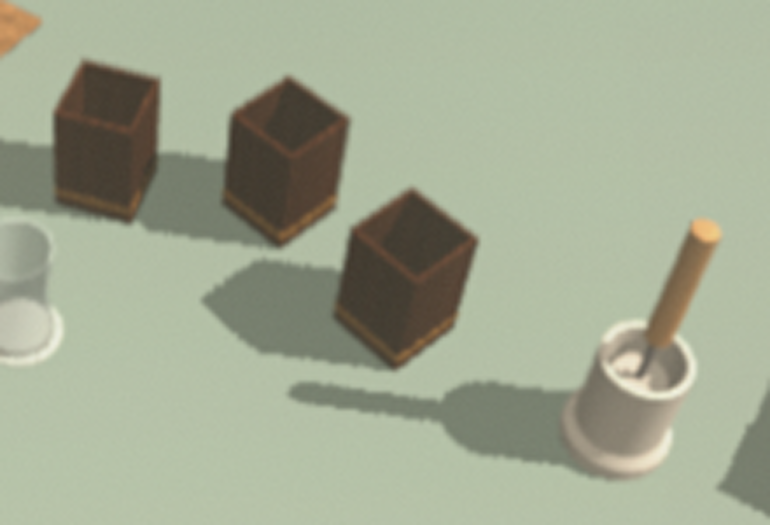

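Cups: A (0.548, 0.268), B (0.498, 0.149), C (0.551, 0.032). The holder is at (0.553, 0.431) with the brush almost upright, and the mat centre is about (0.487, -0.301) at yaw -0.07. Going up and over to the brush.

Request:
send_rows --commands '[{"tx": 0.018, "ty": 0.045, "tz": 0.012, "az": -0.016, "hand": 1}, {"tx": 0.024, "ty": 0.054, "tz": 0.012, "az": -0.016, "hand": 1}, {"tx": 0.024, "ty": 0.054, "tz": 0.012, "az": -0.016, "hand": 1}, {"tx": 0.024, "ty": 0.054, "tz": 0.012, "az": -0.016, "hand": 1}, {"tx": 0.024, "ty": 0.054, "tz": 0.012, "az": -0.016, "hand": 1}, {"tx": 0.024, "ty": 0.054, "tz": 0.012, "az": -0.016, "hand": 1}, {"tx": 0.024, "ty": 0.054, "tz": 0.012, "az": -0.016, "hand": 1}, {"tx": 0.024, "ty": 0.054, "tz": 0.012, "az": -0.016, "hand": 1}, {"tx": 0.024, "ty": 0.054, "tz": 0.012, "az": -0.016, "hand": 1}, {"tx": 0.024, "ty": 0.054, "tz": 0.012, "az": -0.016, "hand": 1}]'

```text
invalid input at $.commands[0]: expected keys ax, ay, az, tx, ty, tz, hand
```

Run:
```python
from h import *
s=state()
```

```text
t 0.2 p [ 0.2122 -0.6407  0.2182] x [0.949 0.314 0.   ] y [ 0.314 -0.949 -0.001] z [-0.     0.001 -1.   ] w 0.0929 F [-0.2  0.5  0.2] q [-1.29  0.12  1.44  0.    1.58 -0.04]
```

All keys needed in every row.

Request:
send_rows --commands '[{"ax": 0, "ay": 0, "az": -0.016, "tx": 0.018, "ty": 0.045, "tz": 0.012, "hand": 1}, {"ax": 0, "ay": 0, "az": -0.016, "tx": 0.024, "ty": 0.054, "tz": 0.012, "hand": 1}, {"ax": 0, "ay": 0, "az": -0.016, "tx": 0.024, "ty": 0.054, "tz": 0.012, "hand": 1}, {"ax": 0, "ay": 0, "az": -0.016, "tx": 0.024, "ty": 0.054, "tz": 0.012, "hand": 1}, {"ax": 0, "ay": 0, "az": -0.016, "tx": 0.024, "ty": 0.054, "tz": 0.012, "hand": 1}, {"ax": 0, "ay": 0, "az": -0.016, "tx": 0.024, "ty": 0.054, "tz": 0.012, "hand": 1}, {"ax": 0, "ay": 0, "az": -0.016, "tx": 0.024, "ty": 0.054, "tz": 0.012, "hand": 1}, {"ax": 0, "ay": 0, "az": -0.016, "tx": 0.024, "ty": 0.054, "tz": 0.012, "hand": 1}, {"ax": 0, "ay": 0, "az": -0.016, "tx": 0.024, "ty": 0.054, "tz": 0.012, "hand": 1}, {"ax": 0, "ay": 0, "az": -0.016, "tx": 0.024, "ty": 0.054, "tz": 0.012, "hand": 1}]' --squeeze 35

```text
time_s: 1.45
position: [0.4475, -0.0943, 0.3386]
ee_rot: [-3.129, -0.232, -0.003]
contact_force: [1.7, -1.4, -0.1]
gripper_width: 0.0928
```

Run:
```python
from h import *
s=state()
```

```text
t 1.45 p [ 0.4475 -0.0943  0.3386] x [0.989 0.147 0.002] y [ 0.147 -0.989 -0.004] z [ 0.001  0.004 -1.   ] w 0.0928 F [ 1.7 -1.4 -0.1] q [-0.27 -0.37  1.69  0.    1.82  1.16]
```

Request:
send_rows --commands '[{"ax": 0, "ay": 0, "az": -0.016, "tx": 0.012, "ty": 0.058, "tz": 0, "hand": 1}, {"ax": 0, "ay": 0, "az": -0.016, "tx": 0.012, "ty": 0.058, "tz": 0, "hand": 1}, {"ax": 0, "ay": 0, "az": -0.016, "tx": 0.012, "ty": 0.058, "tz": 0, "hand": 1}, {"ax": 0, "ay": 0, "az": -0.016, "tx": 0.012, "ty": 0.058, "tz": 0, "hand": 1}, {"ax": 0, "ay": 0, "az": -0.016, "tx": 0.012, "ty": 0.058, "tz": 0, "hand": 1}, {"ax": 0, "ay": 0, "az": -0.016, "tx": 0.012, "ty": 0.058, "tz": -0.01, "hand": 1}, {"ax": 0, "ay": 0, "az": -0.016, "tx": 0.012, "ty": 0.058, "tz": -0.01, "hand": 1}, {"ax": 0, "ay": 0, "az": -0.016, "tx": 0.012, "ty": 0.058, "tz": -0.01, "hand": 1}, {"ax": 0, "ay": 0, "az": -0.016, "tx": 0.01, "ty": 0.058, "tz": -0.01, "hand": 1}, {"ax": 0, "ay": 0, "az": 0, "tx": 0, "ty": 0, "tz": 0, "hand": 1}]'

```text
time_s: 2.7
position: [0.5534, 0.4499, 0.2956]
ee_rot: [-3.14, -0.005, -0.005]
contact_force: [0.2, -0.9, 0.4]
gripper_width: 0.0932
```

Run:
```python
from h import *
s=state()
im,d=snap('scene','s1'); snap('top','t1')
```

```text
t 2.7 p [0.5534 0.4499 0.2956] x [1.    0.003 0.003] y [ 0.003 -1.    -0.001] z [ 0.003  0.001 -1.   ] w 0.0932 F [ 0.2 -0.9  0.4] q [ 0.65  0.19  1.24 -0.    1.71  2.21]
```

View pics/s1.png

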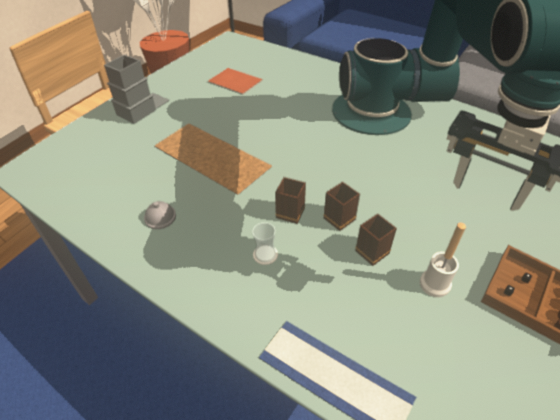

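Run:
```python
from h import *
p=env.observe()['position']; print(proj('scene',[p,p+[0,.055,0],p-[0,.055,0]]),proj('top',[p]))
print(proj('scene',[[.552,.4315,.206],[.552,.4315,.11]]),proj('top',[[.552,.4315,.206],[.552,.4315,.11]]))
```

```text
[[484.18006651 195.15611946]
 [514.14810229 207.58664787]
 [455.00818879 183.24671762]] [[ 47.38420872 223.56448164]]
[[461.17360918 225.21349439]
 [447.67666838 255.21192221]] [[ 75.23617509 227.99131241]
 [ 92.43984009 230.91731233]]
```

View pics/t1.png

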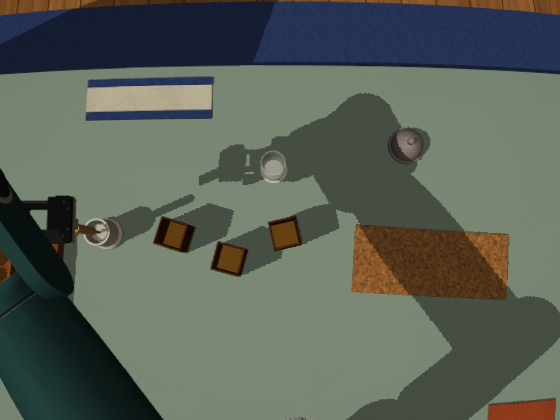

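Request:
send_rows --commands '[{"ax": 0, "ay": 0, "az": 0, "tx": -0.001, "ty": -0.018, "tz": 0, "hand": 1}, {"ax": 0, "ay": 0, "az": 0, "tx": 0, "ty": 0, "tz": -0.03, "hand": 1}, {"ax": 0, "ay": 0, "az": 0, "tx": 0, "ty": 0, "tz": -0.04, "hand": 1}, {"ax": 0, "ay": 0, "az": 0, "tx": 0, "ty": 0, "tz": -0.04, "hand": 1}, {"ax": 0, "ay": 0, "az": 0, "tx": 0, "ty": 0, "tz": -0.03, "hand": 1}, {"ax": 0, "ay": 0, "az": 0, "tx": 0, "ty": 0, "tz": -0.003, "hand": 1}, {"ax": 0, "ay": 0, "az": 0, "tx": 0, "ty": 0, "tz": 0, "hand": -1}, {"ax": 0, "ay": 0, "az": 0, "tx": 0, "ty": 0, "tz": 0, "hand": -1}, {"ax": 0, "ay": 0, "az": 0, "tx": 0, "ty": 0, "tz": 0, "hand": -1}, {"ax": 0, "ay": 0, "az": 0, "tx": 0, "ty": 0, "tz": 0, "hand": -1}]' --squeeze 35

```text
time_s: 4.05
position: [0.5554, 0.4144, 0.1663]
ee_rot: [-3.13, 0.013, -0.034]
contact_force: [-1.7, 0.0, -0.1]
gripper_width: 0.0573
```

Run:
```python
from h import *
s=state()
```

```text
t 4.05 p [0.5554 0.4144 0.1663] x [ 1.    -0.008  0.022] y [-0.008 -1.    -0.012] z [ 0.022  0.012 -1.   ] w 0.0573 F [-1.7  0.  -0.1] q [ 0.61  0.16  1.48 -0.    1.48  2.18]
```

Request:
send_rows --commands '[{"ax": 0, "ay": 0, "az": 0, "tx": 0, "ty": 0, "tz": 0, "hand": 1}, {"ax": 0, "ay": 0, "az": 0, "tx": 0, "ty": 0, "tz": 0, "hand": 1}, {"ax": 0, "ay": 0, "az": 0, "tx": 0, "ty": 0, "tz": 0, "hand": 1}, {"ax": 0, "ay": 0, "az": 0, "tx": 0, "ty": 0, "tz": 0, "hand": 1}, {"ax": 0, "ay": 0, "az": 0, "tx": 0, "ty": 0, "tz": 0, "hand": 1}, {"ax": 0, "ay": 0, "az": 0, "tx": 0, "ty": 0, "tz": 0, "hand": 1}, {"ax": 0, "ay": 0, "az": 0, "tx": 0, "ty": 0, "tz": 0, "hand": 1}, {"ax": 0, "ay": 0, "az": 0, "tx": 0, "ty": 0, "tz": 0, "hand": 1}, {"ax": 0, "ay": 0, "az": 0, "tx": 0, "ty": 0, "tz": 0, "hand": 1}, {"ax": 0, "ay": 0, "az": 0, "tx": 0, "ty": 0, "tz": 0, "hand": 1}]'

```text
time_s: 5.3
position: [0.5553, 0.4147, 0.1663]
ee_rot: [-3.13, 0.012, -0.033]
contact_force: [0.2, -0.6, 0.2]
gripper_width: 0.0933
```

Run:
```python
from h import *
s=state(); snap('scene','s2'); snap('top','t2'); s=state()
```

```text
t 5.3 p [0.5553 0.4147 0.1663] x [ 1.    -0.008  0.021] y [-0.008 -1.    -0.012] z [ 0.021  0.012 -1.   ] w 0.0933 F [ 0.2 -0.6  0.2] q [ 0.61  0.16  1.48 -0.    1.48  2.18]
t 5.4 p [0.5553 0.4147 0.1663] x [ 1.    -0.008  0.021] y [-0.008 -1.    -0.012] z [ 0.021  0.012 -1.   ] w 0.0929 F [ 0.1  0.5 -0.8] q [ 0.61  0.16  1.48 -0.    1.48  2.18]
```

View pics/s2.png

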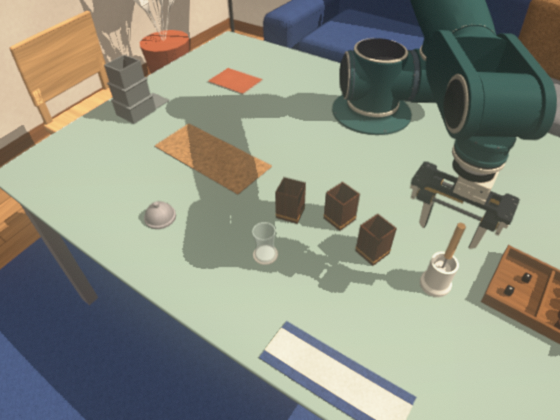

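View pics/t2.png

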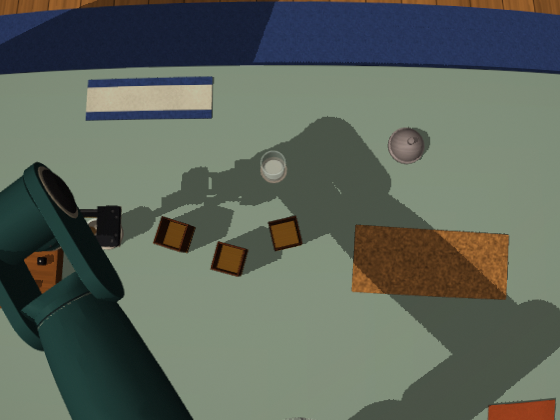

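Request:
send_rows --commands '[{"ax": -0.004, "ay": 0.007, "az": 0.003, "tx": -0.001, "ty": 0.006, "tz": 0, "hand": 1}, {"ax": -0.004, "ay": 0.007, "az": 0.003, "tx": -0.001, "ty": 0.006, "tz": 0, "hand": 1}, {"ax": -0.004, "ay": 0.007, "az": 0.003, "tx": -0.001, "ty": 0.005, "tz": 0, "hand": 1}, {"ax": 0, "ay": 0, "az": 0, "tx": 0, "ty": 0, "tz": -0.005, "hand": 1}, {"ax": 0, "ay": 0, "az": 0, "tx": 0, "ty": 0, "tz": -0.005, "hand": 1}, {"ax": 0, "ay": 0, "az": 0, "tx": 0, "ty": 0, "tz": -0.005, "hand": 1}, {"ax": 0, "ay": 0, "az": 0, "tx": 0, "ty": 0, "tz": -0.003, "hand": 1}, {"ax": 0, "ay": 0, "az": 0, "tx": 0, "ty": 0, "tz": 0, "hand": 1}, {"ax": 0, "ay": 0, "az": 0, "tx": 0, "ty": 0, "tz": 0, "hand": 1}, {"ax": 0, "ay": 0, "az": 0, "tx": 0, "ty": 0, "tz": 0, "hand": 1}]'

```text
time_s: 6.65
position: [0.552, 0.4329, 0.1466]
ee_rot: [3.14, 0.003, -0.002]
contact_force: [0.5, 0.8, -0.7]
gripper_width: 0.0928
```

Run:
```python
from h import *
s=state(); im,d=snap('scene'); s=state()
cv2.imwrite('pics/s3.png',cv2.resize(im[150:310,370:540],None,fx=3.5,fy=3.5,interpolation=2))
P=cloud('scene',d); 
m=(abs(P[...,0]-.555)<.03)&(abs(P[...,1]-.43)<.015)&(P[...,2]>.11)&(P[...,2]<.21)
q=P[m]
for a in np.arange(.11,.21,.02):
    w=q[(q[:,2]>a)&(q[:,2]<a+.02)]; print(a.round(2),len(w),w.min(0).round(3),w.max(0).round(3))
```

```text
t 6.65 p [0.552  0.4329 0.1466] x [ 1.     0.002 -0.001] y [ 0.002 -1.     0.002] z [-0.001 -0.002 -1.   ] w 0.0928 F [ 0.5  0.8 -0.7] q [ 0.63  0.2   1.46 -0.    1.48  2.2 ]
t 6.7 p [0.552  0.4329 0.1466] x [ 1.     0.002 -0.001] y [ 0.002 -1.     0.002] z [-0.001 -0.002 -1.   ] w 0.093 F [ 0.2 -0.5  0.3] q [ 0.63  0.2   1.46 -0.    1.48  2.2 ]
0.11 48 [0.552 0.424 0.111] [0.564 0.44  0.13 ]
0.13 54 [0.554 0.424 0.13 ] [0.563 0.441 0.15 ]
0.15 65 [0.555 0.423 0.15 ] [0.563 0.441 0.17 ]
0.17 70 [0.552 0.422 0.17 ] [0.564 0.441 0.19 ]
0.19 95 [0.545 0.423 0.19 ] [0.563 0.441 0.209]
```

View pics/s3.png

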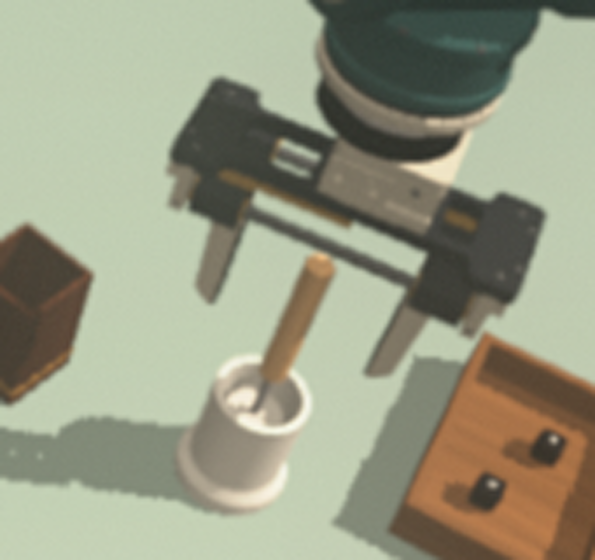

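The jaws straddle the handle: fingertips at crop px (210,300) and (380,370), handle between them. Closing.

Request:
send_rows --commands '[{"ax": 0, "ay": 0, "az": 0, "tx": 0.001, "ty": -0.001, "tz": 0, "hand": -1}, {"ax": 0, "ay": 0, "az": 0, "tx": 0, "ty": 0, "tz": 0, "hand": -1}, {"ax": 0, "ay": 0, "az": 0, "tx": 0, "ty": 0, "tz": 0, "hand": -1}, {"ax": 0, "ay": 0, "az": 0, "tx": 0, "ty": 0, "tz": 0, "hand": -1}, {"ax": 0, "ay": 0, "az": 0, "tx": 0, "ty": 0, "tz": 0, "hand": -1}, {"ax": 0, "ay": 0, "az": 0, "tx": 0, "ty": 0, "tz": 0, "hand": -1}, {"ax": 0, "ay": 0, "az": 0, "tx": 0, "ty": 0, "tz": 0, "hand": -1}, {"ax": 0, "ay": 0, "az": 0, "tx": 0, "ty": 0, "tz": 0, "hand": -1}, {"ax": 0, "ay": 0, "az": 0, "tx": 0, "ty": 0, "tz": 0, "hand": -1}, {"ax": 0, "ay": 0, "az": 0, "tx": 0, "ty": 0, "tz": 0, "hand": -1}]' --squeeze 40

```text
time_s: 7.95
position: [0.5531, 0.4318, 0.1468]
ee_rot: [3.14, 0.003, -0.002]
contact_force: [0.1, 0.2, 0.1]
gripper_width: 0.0175
```

Run:
```python
from h import *
s=state()
```

```text
t 7.95 p [0.5531 0.4318 0.1468] x [ 1.     0.002 -0.001] y [ 0.002 -1.     0.001] z [-0.001 -0.001 -1.   ] w 0.0175 F [0.1 0.2 0.1] q [ 0.63  0.2   1.46 -0.    1.48  2.2 ]
```

Request:
send_rows --commands '[{"ax": 0, "ay": 0, "az": 0, "tx": 0, "ty": 0, "tz": 0.01, "hand": -1}, {"ax": 0, "ay": 0, "az": 0, "tx": 0, "ty": 0, "tz": 0.018, "hand": -1}, {"ax": 0, "ay": 0, "az": 0, "tx": 0, "ty": 0, "tz": 0.018, "hand": -1}, {"ax": 0, "ay": 0, "az": 0, "tx": 0, "ty": 0, "tz": 0.018, "hand": -1}, {"ax": 0, "ay": 0, "az": 0, "tx": 0, "ty": 0, "tz": 0.018, "hand": -1}, {"ax": 0, "ay": 0, "az": 0, "tx": 0, "ty": 0, "tz": 0.018, "hand": -1}, {"ax": 0, "ay": 0, "az": 0, "tx": 0, "ty": 0, "tz": 0.018, "hand": -1}, {"ax": 0, "ay": 0, "az": 0, "tx": 0, "ty": 0, "tz": 0.012, "hand": -1}, {"ax": 0, "ay": 0, "az": 0, "tx": 0, "ty": 0, "tz": 0, "hand": -1}, {"ax": 0, "ay": 0, "az": 0, "tx": 0, "ty": 0, "tz": 0, "hand": -1}]'

```text
time_s: 9.2
position: [0.5532, 0.4319, 0.2878]
ee_rot: [3.141, 0.003, 0.001]
contact_force: [-0.0, -0.7, -1.3]
gripper_width: 0.0178
```

Run:
```python
from h import *
s=state()
cups()
im,d=snap('scene'); s=state()
cv2.imwrite('pics/s4.png',cv2.resize(im[130:310,370:540],None,fx=3.2,fy=3.2,interpolation=2))
P=cloud('scene',d); p=s['position']
m=(abs(P[...,0]-p[0])<.03)&(abs(P[...,1]-p[1])<.03)&(P[...,2]>.09)&(P[...,2]<.25)
q=P[m]
for a in np.arange(.09,.25,.02):
    w=q[(q[:,2]>a)&(q[:,2]<a+.02)]
    if len(w): print(a.round(2),len(w),w.min(0).round(3),w.max(0).round(3))
```

```text
t 9.2 p [0.5532 0.4319 0.2878] x [1.    0.002 0.001] y [ 0.002 -1.     0.   ] z [ 0.001 -0.    -1.   ] w 0.0178 F [-0.  -0.7 -1.3] q [ 0.63  0.17  1.28 -0.    1.7   2.2 ]
top px [272. 161.] n 139 c [0.6979 0.0585] size [0.052 0.053] ang 41.3 z 0.0863
top px [171. 234.] n 286 c [0.5481 0.2695] size [0.062 0.061] ang 73.4 z 0.0935
top px [285. 232.] n 232 c [0.5512 0.0332] size [0.06 0.06] ang 13.2 z 0.094
top px [100. 232.] n 160 c [0.5516 0.4278] size [0.052 0.058] ang 80.4 z 0.0843
top px [228. 259.] n 252 c [0.4973 0.1489] size [0.06 0.06] ang 74.9 z 0.0939
t 9.3 p [0.5531 0.4319 0.2878] x [1.    0.002 0.   ] y [ 0.002 -1.     0.   ] z [ 0. -0. -1.] w 0.0176 F [-0.2 -0.5 -0.6] q [ 0.63  0.17  1.28 -0.    1.7   2.2 ]
0.13 13 [0.557 0.418 0.147] [0.571 0.447 0.15 ]
0.15 134 [0.55  0.414 0.15 ] [0.571 0.45  0.17 ]
0.17 107 [0.552 0.414 0.17 ] [0.572 0.448 0.19 ]
0.19 294 [0.533 0.413 0.19 ] [0.573 0.449 0.21 ]
0.21 27 [0.549 0.414 0.21 ] [0.569 0.439 0.229]
0.23 17 [0.553 0.425 0.231] [0.56  0.433 0.25 ]
```

View pics/s4.png

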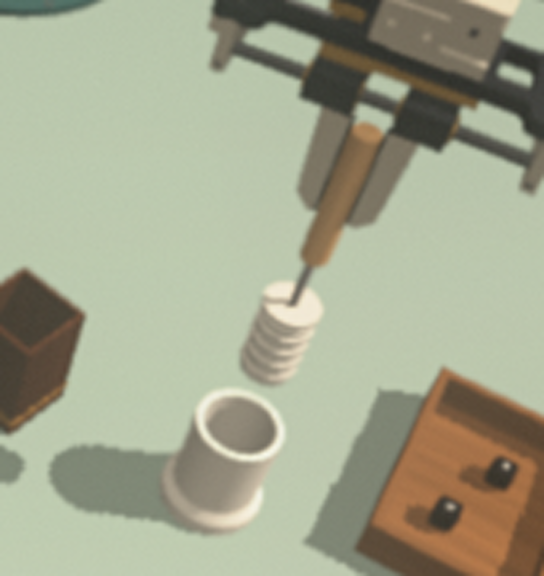

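Brush hangs straight, tip at z≈0.147. Now to cup A.

Request:
send_rows --commands '[{"ax": 0, "ay": 0, "az": 0, "tx": -0.001, "ty": -0.012, "tz": 0, "hand": -1}, {"ax": 0, "ay": 0, "az": 0, "tx": -0.001, "ty": -0.025, "tz": 0, "hand": -1}, {"ax": 0, "ay": 0, "az": 0, "tx": -0.001, "ty": -0.03, "tz": 0, "hand": -1}, {"ax": 0, "ay": 0, "az": 0, "tx": -0.001, "ty": -0.03, "tz": 0, "hand": -1}, {"ax": 0, "ay": 0, "az": 0, "tx": -0.001, "ty": -0.028, "tz": 0, "hand": -1}, {"ax": 0, "ay": 0, "az": 0, "tx": 0, "ty": -0.018, "tz": 0, "hand": -1}, {"ax": 0, "ay": 0, "az": 0, "tx": 0, "ty": -0.01, "tz": 0, "hand": -1}, {"ax": 0, "ay": 0, "az": 0, "tx": 0, "ty": -0.004, "tz": 0, "hand": -1}, {"ax": 0, "ay": 0, "az": 0, "tx": 0, "ty": 0, "tz": 0, "hand": -1}, {"ax": 0, "ay": 0, "az": 0, "tx": 0, "ty": 0, "tz": 0, "hand": -1}]'

```text
time_s: 10.55
position: [0.5465, 0.2672, 0.2844]
ee_rot: [3.139, 0.004, -0.005]
contact_force: [0.3, 0.7, -0.9]
gripper_width: 0.0173
```

```bash
cat >> h.py <<'E'
def brush(s):
    im,d=snap('scene'); P=cloud('scene',d); p=s['position']; z0=p[2]-.141
    m=(abs(P[...,0]-p[0])<.028)&(abs(P[...,1]-p[1])<.028)&(P[...,2]>z0+.01)&(P[...,2]<z0+.045)
    q=P[m]; print('brush head n',len(q),'xmax',np.percentile(q[:,0],97).round(4),'axis x~',(np.percentile(q[:,0],97)-.018).round(4),'y',((q[:,1].min()+q[:,1].max())/2).round(4),'zmin',P[(abs(P[...,0]-p[0])<.028)&(abs(P[...,1]-p[1])<.028)&(P[...,2]>.1)][:,2].min().round(4))
    return im
E
python3 - <<'E'
from h import *
s=state(); cups('scene'); im=brush(s)
cv2.imwrite('pics/s5.png',cv2.resize(im[130:310,270:440],None,fx=3.2,fy=3.2,interpolation=2))
E
```

```text
t 10.55 p [0.5465 0.2672 0.2844] x [ 1.     0.002 -0.003] y [ 0.002 -1.     0.002] z [-0.003 -0.002 -1.   ] w 0.0173 F [ 0.3  0.7 -0.9] q [ 0.41 -0.04  1.49 -0.    1.69  1.98]
scene px [10.  5.] n 84 c [ 0.1582 -2.0712] size [0.154 0.029] ang 2.0 z 0.0893
scene px [543.  13.] n 132 c [-1.2078  0.3691] size [0.174 0.047] ang 74.5 z 0.09
scene px [51. 36.] n 399 c [ 0.3009 -1.3906] size [0.031 0.422] ang 89.6 z 0.0901
scene px [131.  95.] n 197 c [ 0.4501 -0.6839] size [0.099 0.096] ang 86.1 z 0.0912
scene px [441. 107.] n 54 c [-0.0229  0.2198] size [0.019 0.059] ang 23.6 z 0.0928
scene px [290. 189.] n 356 c [0.5511 0.0309] size [0.063 0.06 ] ang 13.7 z 0.0915
scene px [342. 195.] n 380 c [0.4979 0.1488] size [0.062 0.063] ang 74.4 z 0.0913
scene px [377. 229.] n 431 c [0.5492 0.2678] size [0.061 0.064] ang 73.9 z 0.0912
scene px [263. 231.] n 178 c [0.6972 0.0558] size [0.053 0.053] ang 1.0 z 0.0875
scene px [445. 263.] n 231 c [0.5529 0.4319] size [0.06 0.06] ang 1.5 z 0.0847
brush head n 187 xmax 0.564 axis x~ 0.546 y 0.2662 zmin 0.1458
```

View pics/s5.png

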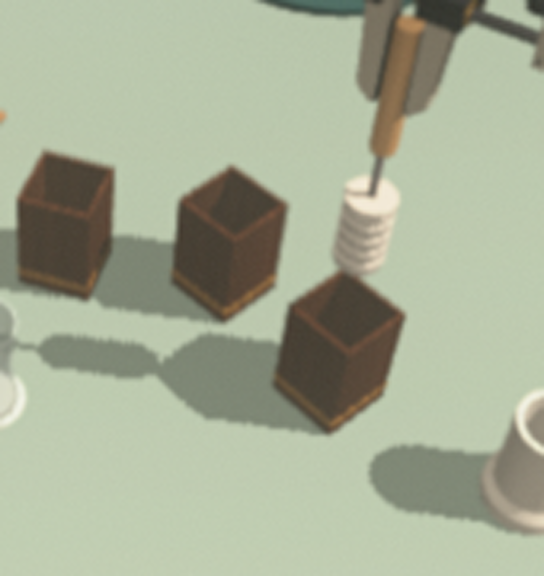

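Request:
send_rows --commands '[{"ax": 0, "ay": 0.001, "az": 0, "tx": 0.002, "ty": 0.0015, "tz": 0, "hand": -1}, {"ax": 0, "ay": 0, "az": 0, "tx": 0, "ty": 0, "tz": -0.015, "hand": -1}, {"ax": 0, "ay": 0, "az": 0, "tx": 0, "ty": 0, "tz": -0.02, "hand": -1}, {"ax": 0, "ay": 0, "az": 0, "tx": 0, "ty": 0, "tz": -0.02, "hand": -1}, {"ax": 0, "ay": 0, "az": 0, "tx": 0, "ty": 0, "tz": -0.02, "hand": -1}, {"ax": 0, "ay": 0, "az": 0, "tx": 0, "ty": 0, "tz": -0.018, "hand": -1}, {"ax": 0, "ay": 0, "az": 0, "tx": 0, "ty": 0, "tz": -0.015, "hand": -1}, {"ax": 0, "ay": 0, "az": 0, "tx": 0, "ty": 0, "tz": -0.01, "hand": -1}, {"ax": 0, "ay": 0, "az": 0, "tx": 0, "ty": 0, "tz": -0.005, "hand": -1}, {"ax": 0, "ay": 0, "az": 0, "tx": 0, "ty": 0, "tz": 0, "hand": -1}]'

```text
time_s: 11.9
position: [0.5478, 0.269, 0.1507]
ee_rot: [3.138, 0.005, -0.01]
contact_force: [-0.2, 0.4, -1.4]
gripper_width: 0.0176
```

Run:
```python
from h import *
s=state()
```

```text
t 11.9 p [0.5478 0.269  0.1507] x [ 1.     0.003 -0.006] y [ 0.003 -1.     0.003] z [-0.006 -0.003 -1.   ] w 0.0176 F [-0.2  0.4 -1.4] q [ 0.41  0.01  1.67 -0.    1.48  1.98]
```

Request:
send_rows --commands '[{"ax": 0, "ay": 0, "az": 0, "tx": 0, "ty": 0, "tz": -0.002, "hand": -1}, {"ax": 0, "ay": 0, "az": 0, "tx": 0, "ty": 0, "tz": -0.002, "hand": -1}, {"ax": 0, "ay": 0, "az": 0, "tx": 0, "ty": 0, "tz": -0.001, "hand": -1}, {"ax": 0, "ay": 0, "az": 0, "tx": 0, "ty": 0, "tz": -0.001, "hand": -1}, {"ax": 0, "ay": 0, "az": 0, "tx": 0, "ty": 0, "tz": -0.001, "hand": -1}, {"ax": 0, "ay": 0, "az": 0, "tx": 0, "ty": 0, "tz": 0, "hand": -1}, {"ax": 0, "ay": 0, "az": 0, "tx": 0, "ty": 0, "tz": 0, "hand": -1}, {"ax": 0, "ay": 0, "az": 0, "tx": 0, "ty": 0, "tz": 0, "hand": -1}, {"ax": 0, "ay": 0, "az": 0, "tx": 0, "ty": 0, "tz": 0, "hand": -1}, {"ax": 0, "ay": 0, "az": 0, "tx": 0, "ty": 0, "tz": 0, "hand": -1}]'

```text
time_s: 13.15
position: [0.5484, 0.2693, 0.145]
ee_rot: [3.139, 0.005, -0.007]
contact_force: [0.2, -0.3, -1.2]
gripper_width: 0.0175
```

Run:
```python
from h import *
s=state()
```

```text
t 13.15 p [0.5484 0.2693 0.145 ] x [ 1.     0.003 -0.004] y [ 0.003 -1.     0.002] z [-0.004 -0.002 -1.   ] w 0.0175 F [ 0.2 -0.3 -1.2] q [ 0.42  0.01  1.67 -0.    1.46  1.98]
```

Request:
send_rows --commands '[{"ax": 0, "ay": 0, "az": 0, "tx": 0, "ty": 0, "tz": -0.0015, "hand": -1}, {"ax": 0, "ay": 0, "az": 0, "tx": 0, "ty": 0, "tz": -0.001, "hand": -1}, {"ax": 0, "ay": 0, "az": 0, "tx": 0, "ty": 0, "tz": 0.01, "hand": -1}, {"ax": 0, "ay": 0, "az": 0, "tx": 0, "ty": 0, "tz": 0.018, "hand": -1}, {"ax": 0, "ay": 0, "az": 0, "tx": 0, "ty": 0, "tz": 0.018, "hand": -1}, {"ax": 0, "ay": 0, "az": 0, "tx": 0, "ty": 0, "tz": 0.018, "hand": -1}, {"ax": 0, "ay": 0, "az": 0, "tx": 0, "ty": 0, "tz": 0.014, "hand": -1}, {"ax": 0, "ay": 0, "az": 0, "tx": 0, "ty": 0, "tz": 0.01, "hand": -1}, {"ax": 0, "ay": 0, "az": 0, "tx": 0, "ty": 0, "tz": 0.004, "hand": -1}, {"ax": 0, "ay": 0, "az": 0, "tx": 0, "ty": 0, "tz": 0, "hand": -1}]'

```text
time_s: 14.4
position: [0.549, 0.2695, 0.2444]
ee_rot: [3.141, 0.005, -0.001]
contact_force: [0.6, 0.1, -1.1]
gripper_width: 0.0177
```

Run:
```python
from h import *
s=state(); im=brush(s)
cv2.imwrite('pics/s6.png',cv2.resize(im[130:310,270:440],None,fx=3.2,fy=3.2,interpolation=2))
```

```text
t 14.4 p [0.549  0.2695 0.2444] x [ 1.     0.003 -0.   ] y [ 0.003 -1.     0.001] z [-0.    -0.001 -1.   ] w 0.0177 F [ 0.6  0.1 -1.1] q [ 0.42 -0.03  1.55 -0.    1.62  1.98]
brush head n 165 xmax 0.5665 axis x~ 0.5485 y 0.2687 zmin 0.101
```

View pics/s6.png

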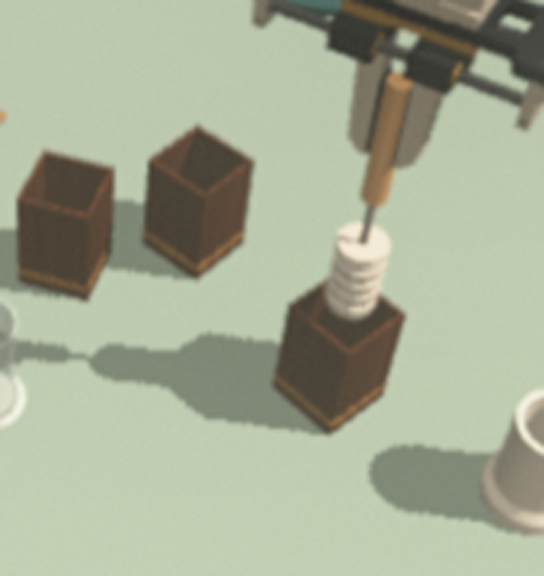

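Tip is at the rim of A. Meanwhile cup B has been knocked aside, so I'll re-measure it before going there. Second stroke in A now.

Request:
send_rows --commands '[{"ax": 0, "ay": 0, "az": 0, "tx": 0, "ty": 0, "tz": -0.01, "hand": -1}, {"ax": 0, "ay": 0, "az": 0, "tx": 0, "ty": 0, "tz": -0.018, "hand": -1}, {"ax": 0, "ay": 0, "az": 0, "tx": 0, "ty": 0, "tz": -0.018, "hand": -1}, {"ax": 0, "ay": 0, "az": 0, "tx": 0, "ty": 0, "tz": -0.018, "hand": -1}, {"ax": 0, "ay": 0, "az": 0, "tx": 0, "ty": 0, "tz": -0.014, "hand": -1}, {"ax": 0, "ay": 0, "az": 0, "tx": 0, "ty": 0, "tz": -0.01, "hand": -1}, {"ax": 0, "ay": 0, "az": 0, "tx": 0, "ty": 0, "tz": -0.004, "hand": -1}, {"ax": 0, "ay": 0, "az": 0, "tx": 0, "ty": 0, "tz": -0.001, "hand": -1}, {"ax": 0, "ay": 0, "az": 0, "tx": 0, "ty": 0, "tz": 0, "hand": -1}, {"ax": 0, "ay": 0, "az": 0, "tx": 0, "ty": 0, "tz": 0, "hand": -1}]'

```text
time_s: 15.7
position: [0.5491, 0.2695, 0.145]
ee_rot: [3.141, 0.005, -0.0]
contact_force: [-0.7, 0.2, -1.1]
gripper_width: 0.0173
```

Run:
```python
from h import *
s=state()
```

```text
t 15.7 p [0.5491 0.2695 0.145 ] x [ 1.     0.003 -0.   ] y [ 0.003 -1.     0.001] z [-0.    -0.001 -1.   ] w 0.0173 F [-0.7  0.2 -1.1] q [ 0.41  0.01  1.67 -0.    1.46  1.98]
```

Request:
send_rows --commands '[{"ax": 0, "ay": 0, "az": 0, "tx": 0, "ty": 0, "tz": -0.001, "hand": -1}, {"ax": 0, "ay": 0, "az": 0, "tx": 0, "ty": 0, "tz": -0.001, "hand": -1}, {"ax": 0, "ay": 0, "az": 0, "tx": 0, "ty": 0, "tz": -0.001, "hand": -1}, {"ax": 0, "ay": 0, "az": 0, "tx": 0, "ty": 0, "tz": -0.001, "hand": -1}, {"ax": 0, "ay": 0, "az": 0, "tx": 0, "ty": 0, "tz": 0, "hand": -1}, {"ax": 0, "ay": 0, "az": 0, "tx": 0, "ty": 0, "tz": 0, "hand": -1}, {"ax": 0, "ay": 0, "az": 0, "tx": 0, "ty": 0, "tz": 0, "hand": -1}, {"ax": 0, "ay": 0, "az": 0, "tx": 0, "ty": 0, "tz": 0, "hand": -1}, {"ax": 0, "ay": 0, "az": 0, "tx": 0, "ty": 0, "tz": 0, "hand": -1}, {"ax": 0, "ay": 0, "az": 0, "tx": 0, "ty": 0, "tz": 0, "hand": -1}]'

```text
time_s: 16.95
position: [0.5498, 0.2697, 0.1447]
ee_rot: [3.142, 0.005, 0.004]
contact_force: [0.1, -0.5, 1.5]
gripper_width: 0.0172
```

Run:
```python
from h import *
s=state(); im=brush(s); cups(); cups('scene')
```

```text
t 16.95 p [0.5498 0.2697 0.1447] x [1.    0.003 0.003] y [ 0.003 -1.     0.   ] z [ 0.003 -0.    -1.   ] w 0.0172 F [ 0.1 -0.5  1.5] q [ 0.41  0.01  1.67 -0.    1.46  1.98]
brush head n 157 xmax 0.5775 axis x~ 0.5595 y 0.2697 zmin 0.1006
top px [272. 161.] n 137 c [0.699  0.0579] size [0.052 0.053] ang 1.8 z 0.0868
top px [285. 232.] n 230 c [0.5513 0.033 ] size [0.06 0.06] ang 13.3 z 0.094
top px [248. 272.] n 238 c [0.4699 0.1052] size [0.06 0.06] ang 79.0 z 0.0942
scene px [11.  4.] n 81 c [ 0.1542 -2.0686] size [0.03  0.152] ang 89.2 z 0.089
scene px [544.  13.] n 128 c [-1.2113  0.3695] size [0.179 0.047] ang 72.9 z 0.089
scene px [51. 36.] n 394 c [ 0.3    -1.3863] size [0.035 0.417] ang 88.3 z 0.0905
scene px [131.  95.] n 196 c [ 0.4504 -0.6852] size [0.099 0.095] ang 89.1 z 0.0904
scene px [353.  97.] n 80 c [ 0.0847 -0.043 ] size [0.02  0.076] ang 8.4 z 0.0895
scene px [332. 182.] n 353 c [0.4703 0.1053] size [0.063 0.062] ang 79.3 z 0.0906
scene px [290. 189.] n 358 c [0.5505 0.031 ] size [0.064 0.061] ang 12.4 z 0.0917
scene px [377. 230.] n 378 c [0.5498 0.2679] size [0.062 0.063] ang 74.1 z 0.0916
scene px [263. 231.] n 183 c [0.6974 0.0557] size [0.053 0.052] ang 34.9 z 0.0869
scene px [444. 263.] n 222 c [0.553  0.4319] size [0.059 0.059] ang 50.1 z 0.0851
```

A's bottom is confirmed: force changed to +1.5 N at TCP 0.1447. B is now at (0.470, 0.105). Raising and moving there.

Request:
send_rows --commands '[{"ax": 0, "ay": 0, "az": 0, "tx": 0, "ty": 0, "tz": 0.012, "hand": -1}, {"ax": 0, "ay": 0, "az": 0, "tx": 0, "ty": 0, "tz": 0.022, "hand": -1}, {"ax": 0, "ay": 0, "az": 0, "tx": 0, "ty": 0, "tz": 0.025, "hand": -1}, {"ax": 0, "ay": 0, "az": 0, "tx": 0, "ty": 0, "tz": 0.025, "hand": -1}, {"ax": 0, "ay": 0, "az": 0, "tx": 0, "ty": 0, "tz": 0.022, "hand": -1}, {"ax": 0, "ay": 0, "az": 0, "tx": 0, "ty": 0, "tz": 0.016, "hand": -1}, {"ax": 0, "ay": 0, "az": 0, "tx": -0.004, "ty": -0.008, "tz": 0.01, "hand": -1}, {"ax": 0, "ay": 0, "az": 0, "tx": -0.008, "ty": -0.016, "tz": 0.002, "hand": -1}, {"ax": 0, "ay": 0, "az": 0, "tx": -0.012, "ty": -0.025, "tz": 0, "hand": -1}, {"ax": 0, "ay": 0, "az": 0, "tx": -0.014, "ty": -0.03, "tz": 0, "hand": -1}]'

```text
time_s: 18.35
position: [0.5091, 0.1873, 0.2893]
ee_rot: [-3.141, -0.008, -0.006]
contact_force: [-0.1, 0.0, -1.1]
gripper_width: 0.0176
```

Request:
send_rows --commands '[{"ax": 0, "ay": 0, "az": 0, "tx": -0.014, "ty": -0.028, "tz": 0, "hand": -1}, {"ax": 0, "ay": 0, "az": 0, "tx": -0.012, "ty": -0.024, "tz": 0, "hand": -1}, {"ax": 0, "ay": 0, "az": 0, "tx": -0.008, "ty": -0.016, "tz": 0, "hand": -1}, {"ax": 0, "ay": 0, "az": 0, "tx": -0.004, "ty": -0.008, "tz": 0, "hand": -1}, {"ax": 0, "ay": 0, "az": 0, "tx": 0, "ty": -0.003, "tz": 0, "hand": -1}, {"ax": 0, "ay": 0, "az": 0, "tx": 0, "ty": 0, "tz": 0, "hand": -1}, {"ax": 0, "ay": 0, "az": 0, "tx": 0, "ty": 0, "tz": 0, "hand": -1}, {"ax": 0, "ay": 0, "az": 0, "tx": 0, "ty": 0, "tz": 0, "hand": -1}, {"ax": 0, "ay": 0, "az": 0, "tx": 0, "ty": 0, "tz": 0, "hand": -1}, {"ax": 0, "ay": 0, "az": 0, "tx": 0, "ty": 0, "tz": 0, "hand": -1}]'

```text
time_s: 19.6
position: [0.4672, 0.103, 0.2864]
ee_rot: [3.141, 0.006, 0.001]
contact_force: [0.6, -0.3, -0.6]
gripper_width: 0.0175
```

Run:
```python
from h import *
s=state(); im=brush(s)
```

```text
t 19.6 p [0.4672 0.103  0.2864] x [1.    0.004 0.001] y [ 0.004 -1.     0.   ] z [ 0.001 -0.    -1.   ] w 0.0175 F [ 0.6 -0.3 -0.6] q [ 0.16 -0.33  1.74 -0.    1.73  1.73]
brush head n 162 xmax 0.4842 axis x~ 0.4662 y 0.1034 zmin 0.1454
```

Request:
send_rows --commands '[{"ax": 0, "ay": 0, "az": 0, "tx": 0.003, "ty": 0.002, "tz": 0, "hand": -1}, {"ax": 0, "ay": 0, "az": 0, "tx": 0, "ty": 0, "tz": -0.015, "hand": -1}, {"ax": 0, "ay": 0, "az": 0, "tx": 0, "ty": 0, "tz": -0.021, "hand": -1}, {"ax": 0, "ay": 0, "az": 0, "tx": 0, "ty": 0, "tz": -0.021, "hand": -1}, {"ax": 0, "ay": 0, "az": 0, "tx": 0, "ty": 0, "tz": -0.021, "hand": -1}, {"ax": 0, "ay": 0, "az": 0, "tx": 0, "ty": 0, "tz": -0.02, "hand": -1}, {"ax": 0, "ay": 0, "az": 0, "tx": 0, "ty": 0, "tz": -0.016, "hand": -1}, {"ax": 0, "ay": 0, "az": 0, "tx": 0, "ty": 0, "tz": -0.009, "hand": -1}, {"ax": 0, "ay": 0, "az": 0, "tx": 0, "ty": 0, "tz": -0.002, "hand": -1}, {"ax": 0, "ay": 0, "az": 0, "tx": 0, "ty": 0, "tz": 0, "hand": -1}]'

```text
time_s: 20.9
position: [0.4696, 0.105, 0.151]
ee_rot: [3.141, 0.006, -0.002]
contact_force: [1.0, 0.6, -1.4]
gripper_width: 0.0171
```

Run:
```python
from h import *
s=state(); cups('scene')
```

```text
t 20.9 p [0.4696 0.105  0.151 ] x [ 1.     0.004 -0.001] y [ 0.004 -1.     0.001] z [-0.001 -0.001 -1.   ] w 0.0171 F [ 1.   0.6 -1.4] q [ 0.17 -0.29  1.93 -0.    1.5   1.73]
scene px [10.  4.] n 83 c [ 0.1578 -2.0723] size [0.151 0.034] ang 1.5 z 0.0892
scene px [544.  13.] n 124 c [-1.2091  0.3689] size [0.173 0.054] ang 73.9 z 0.0902
scene px [51. 36.] n 389 c [ 0.3005 -1.3875] size [0.028 0.417] ang 89.0 z 0.0901
scene px [131.  95.] n 196 c [ 0.4722 -0.6639] size [0.066 0.129] ang 42.9 z 0.0911
scene px [399. 107.] n 306 c [0.0448 0.1202] size [0.035 0.265] ang 12.3 z 0.0904
scene px [332. 183.] n 315 c [0.4712 0.1052] size [0.064 0.061] ang 80.2 z 0.091
scene px [290. 189.] n 364 c [0.5505 0.0312] size [0.064 0.06 ] ang 13.8 z 0.0912
scene px [378. 228.] n 432 c [0.5484 0.2677] size [0.061 0.065] ang 73.0 z 0.0913
scene px [263. 231.] n 175 c [0.6976 0.0562] size [0.053 0.053] ang 87.4 z 0.0877
scene px [444. 263.] n 226 c [0.5532 0.4312] size [0.059 0.059] ang 17.9 z 0.0847
```

Request:
send_rows --commands '[{"ax": 0, "ay": 0, "az": 0, "tx": 0, "ty": 0, "tz": -0.003, "hand": -1}, {"ax": 0, "ay": 0, "az": 0, "tx": 0, "ty": 0, "tz": -0.002, "hand": -1}, {"ax": 0, "ay": 0, "az": 0, "tx": 0, "ty": 0, "tz": -0.001, "hand": -1}, {"ax": 0, "ay": 0, "az": 0, "tx": 0, "ty": 0, "tz": -0.001, "hand": -1}, {"ax": 0, "ay": 0, "az": 0, "tx": 0, "ty": 0, "tz": -0.001, "hand": -1}, {"ax": 0, "ay": 0, "az": 0, "tx": 0, "ty": 0, "tz": -0.001, "hand": -1}, {"ax": 0, "ay": 0, "az": 0, "tx": 0, "ty": 0, "tz": -0.001, "hand": -1}, {"ax": 0, "ay": 0, "az": 0, "tx": 0, "ty": 0, "tz": 0, "hand": -1}, {"ax": 0, "ay": 0, "az": 0, "tx": 0, "ty": 0, "tz": 0, "hand": -1}, {"ax": 0, "ay": 0, "az": 0, "tx": 0, "ty": 0, "tz": 0, "hand": -1}]'

```text
time_s: 22.2
position: [0.4707, 0.1051, 0.1447]
ee_rot: [-3.141, -0.006, -0.005]
contact_force: [-0.1, 0.3, 0.5]
gripper_width: 0.0172
```

Run:
```python
from h import *
s=state()
```

```text
t 22.2 p [0.4707 0.1051 0.1447] x [1.    0.004 0.003] y [ 0.004 -1.    -0.   ] z [ 0.003  0.    -1.   ] w 0.0172 F [-0.1  0.3  0.5] q [ 0.17 -0.29  1.94 -0.    1.49  1.73]
```

Contact. Up to the rim, then down.

Request:
send_rows --commands '[{"ax": 0, "ay": 0, "az": 0, "tx": 0, "ty": 0, "tz": 0.008, "hand": -1}, {"ax": 0, "ay": 0, "az": 0, "tx": 0, "ty": 0, "tz": 0.018, "hand": -1}, {"ax": 0, "ay": 0, "az": 0, "tx": 0, "ty": 0, "tz": 0.018, "hand": -1}, {"ax": 0, "ay": 0, "az": 0, "tx": 0, "ty": 0, "tz": 0.018, "hand": -1}, {"ax": 0, "ay": 0, "az": 0, "tx": 0, "ty": 0, "tz": 0.014, "hand": -1}, {"ax": 0, "ay": 0, "az": 0, "tx": 0, "ty": 0, "tz": 0.01, "hand": -1}, {"ax": 0, "ay": 0, "az": 0, "tx": 0, "ty": 0, "tz": 0.004, "hand": -1}, {"ax": 0, "ay": 0, "az": 0, "tx": 0, "ty": 0, "tz": 0, "hand": -1}, {"ax": 0, "ay": 0, "az": 0, "tx": 0, "ty": 0, "tz": 0, "hand": -1}, {"ax": 0, "ay": 0, "az": 0, "tx": 0, "ty": 0, "tz": 0, "hand": -1}]'

```text
time_s: 23.45
position: [0.4706, 0.1051, 0.2413]
ee_rot: [-3.141, -0.005, -0.006]
contact_force: [0.2, -0.4, -0.9]
gripper_width: 0.0176
```

Run:
```python
from h import *
s=state(); im=brush(s); cups()
```

```text
t 23.45 p [0.4706 0.1051 0.2413] x [1.    0.003 0.004] y [ 0.003 -1.    -0.   ] z [ 0.004  0.    -1.   ] w 0.0176 F [ 0.2 -0.4 -0.9] q [ 0.17 -0.32  1.81 -0.    1.65  1.73]
brush head n 155 xmax 0.4888 axis x~ 0.4708 y 0.1057 zmin 0.1005
top px [272. 161.] n 137 c [0.6983 0.0585] size [0.053 0.052] ang 55.1 z 0.0862
top px [170. 231.] n 233 c [0.548  0.2691] size [0.061 0.06 ] ang 73.3 z 0.0938
top px [288. 228.] n 167 c [0.5512 0.0331] size [0.06 0.06] ang 13.4 z 0.0939
top px [ 97. 231.] n 206 c [0.5525 0.4311] size [0.058 0.058] ang 3.1 z 0.0841
```

Request:
send_rows --commands '[{"ax": 0, "ay": 0, "az": 0, "tx": 0, "ty": 0, "tz": -0.01, "hand": -1}, {"ax": 0, "ay": 0, "az": 0, "tx": 0, "ty": 0, "tz": -0.018, "hand": -1}, {"ax": 0, "ay": 0, "az": 0, "tx": 0, "ty": 0, "tz": -0.018, "hand": -1}, {"ax": 0, "ay": 0, "az": 0, "tx": 0, "ty": 0, "tz": -0.018, "hand": -1}, {"ax": 0, "ay": 0, "az": 0, "tx": 0, "ty": 0, "tz": -0.014, "hand": -1}, {"ax": 0, "ay": 0, "az": 0, "tx": 0, "ty": 0, "tz": -0.008, "hand": -1}, {"ax": 0, "ay": 0, "az": 0, "tx": 0, "ty": 0, "tz": -0.003, "hand": -1}, {"ax": 0, "ay": 0, "az": 0, "tx": 0, "ty": 0, "tz": -0.001, "hand": -1}, {"ax": 0, "ay": 0, "az": 0, "tx": 0, "ty": 0, "tz": -0.001, "hand": -1}, {"ax": 0, "ay": 0, "az": 0, "tx": 0, "ty": 0, "tz": -0.001, "hand": -1}]'

```text
time_s: 24.8
position: [0.4708, 0.1051, 0.1446]
ee_rot: [-3.141, -0.006, -0.008]
contact_force: [-3.9, -1.0, 5.4]
gripper_width: 0.0176
```

Request:
send_rows --commands '[{"ax": 0, "ay": 0, "az": 0, "tx": 0, "ty": 0, "tz": -0.001, "hand": -1}, {"ax": 0, "ay": 0, "az": 0, "tx": 0, "ty": 0, "tz": -0.001, "hand": -1}, {"ax": 0, "ay": 0, "az": 0, "tx": 0, "ty": 0, "tz": 0, "hand": -1}, {"ax": 0, "ay": 0, "az": 0, "tx": 0, "ty": 0, "tz": 0, "hand": -1}, {"ax": 0, "ay": 0, "az": 0, "tx": 0, "ty": 0, "tz": 0, "hand": -1}, {"ax": 0, "ay": 0, "az": 0, "tx": 0, "ty": 0, "tz": 0, "hand": -1}, {"ax": 0, "ay": 0, "az": 0, "tx": 0, "ty": 0, "tz": 0, "hand": -1}, {"ax": 0, "ay": 0, "az": 0, "tx": 0, "ty": 0, "tz": 0, "hand": -1}, {"ax": 0, "ay": 0, "az": 0, "tx": 0, "ty": 0, "tz": 0, "hand": -1}, {"ax": 0, "ay": 0, "az": 0, "tx": 0, "ty": 0, "tz": 0, "hand": -1}]'

```text
time_s: 26.05
position: [0.4716, 0.1052, 0.1453]
ee_rot: [-3.141, -0.006, -0.012]
contact_force: [-0.1, -0.0, -0.5]
gripper_width: 0.0176
```

Run:
```python
from h import *
s=state()
```

```text
t 26.05 p [0.4716 0.1052 0.1453] x [1.    0.004 0.008] y [ 0.004 -1.    -0.001] z [ 0.008  0.001 -1.   ] w 0.0176 F [-0.1 -0.  -0.5] q [ 0.17 -0.29  1.94 -0.    1.48  1.73]
```

Request:
send_rows --commands '[{"ax": 0, "ay": 0, "az": 0, "tx": 0, "ty": 0, "tz": 0.012, "hand": -1}, {"ax": 0, "ay": 0, "az": 0, "tx": 0, "ty": 0, "tz": 0.022, "hand": -1}, {"ax": 0, "ay": 0, "az": 0, "tx": 0, "ty": 0, "tz": 0.025, "hand": -1}, {"ax": 0, "ay": 0, "az": 0, "tx": 0, "ty": 0, "tz": 0.025, "hand": -1}, {"ax": 0, "ay": 0, "az": 0, "tx": 0, "ty": 0, "tz": 0.022, "hand": -1}, {"ax": 0, "ay": 0, "az": 0, "tx": 0, "ty": 0, "tz": 0.016, "hand": -1}, {"ax": 0, "ay": 0, "az": 0, "tx": 0.005, "ty": -0.005, "tz": 0.01, "hand": -1}, {"ax": 0, "ay": 0, "az": 0, "tx": 0.012, "ty": -0.011, "tz": 0.002, "hand": -1}, {"ax": 0, "ay": 0, "az": 0, "tx": 0.018, "ty": -0.016, "tz": 0, "hand": -1}, {"ax": 0, "ay": 0, "az": 0, "tx": 0.018, "ty": -0.016, "tz": 0, "hand": -1}]'

```text
time_s: 27.3
position: [0.5271, 0.0542, 0.2872]
ee_rot: [-3.141, -0.008, -0.014]
contact_force: [0.1, 0.4, -0.4]
gripper_width: 0.0175
```

Request:
send_rows --commands '[{"ax": 0, "ay": 0, "az": 0, "tx": 0.012, "ty": -0.011, "tz": 0, "hand": -1}, {"ax": 0, "ay": 0.002, "az": 0, "tx": 0.007, "ty": -0.007, "tz": 0, "hand": -1}, {"ax": 0, "ay": 0.002, "az": 0, "tx": 0.003, "ty": -0.003, "tz": 0, "hand": -1}, {"ax": 0, "ay": 0, "az": 0, "tx": 0, "ty": 0, "tz": 0, "hand": -1}, {"ax": 0, "ay": 0, "az": 0, "tx": 0, "ty": 0, "tz": 0, "hand": -1}, {"ax": 0, "ay": 0, "az": 0, "tx": 0, "ty": 0, "tz": 0, "hand": -1}, {"ax": 0, "ay": 0, "az": 0, "tx": 0, "ty": 0, "tz": 0, "hand": -1}, {"ax": 0, "ay": 0, "az": 0, "tx": 0, "ty": 0, "tz": 0, "hand": -1}, {"ax": 0, "ay": 0, "az": 0, "tx": 0, "ty": 0, "tz": 0, "hand": -1}, {"ax": 0, "ay": 0, "az": 0, "tx": 0, "ty": 0, "tz": 0, "hand": -1}]'

```text
time_s: 28.55
position: [0.5509, 0.0308, 0.2853]
ee_rot: [-3.141, -0.006, -0.003]
contact_force: [-0.8, -0.3, -0.4]
gripper_width: 0.0175
```

Run:
```python
from h import *
s=state(); im=brush(s); cups('scene')
```

```text
t 28.55 p [0.5509 0.0308 0.2853] x [1.    0.004 0.002] y [ 0.004 -1.    -0.001] z [ 0.002  0.001 -1.   ] w 0.0175 F [-0.8 -0.3 -0.4] q [ 0.01 -0.16  1.61  0.    1.69  1.58]
brush head n 168 xmax 0.5679 axis x~ 0.5499 y 0.0324 zmin 0.1465
scene px [10.  4.] n 80 c [ 0.1564 -2.0735] size [0.152 0.031] ang 2.1 z 0.0881
scene px [543.  13.] n 136 c [-1.2125  0.3663] size [0.171 0.048] ang 73.8 z 0.09
scene px [51. 37.] n 383 c [ 0.3017 -1.3837] size [0.033 0.419] ang 88.8 z 0.0902
scene px [131.  95.] n 198 c [ 0.4731 -0.6629] size [0.067 0.13 ] ang 43.6 z 0.0906
scene px [386. 105.] n 386 c [0.0625 0.0748] size [0.044 0.355] ang 3.7 z 0.0913
scene px [332. 182.] n 354 c [0.4709 0.1056] size [0.062 0.063] ang 77.9 z 0.0906
scene px [290. 189.] n 362 c [0.5508 0.0307] size [0.064 0.06 ] ang 13.1 z 0.0914
scene px [378. 228.] n 435 c [0.5497 0.2675] size [0.062 0.064] ang 74.8 z 0.0916
scene px [263. 231.] n 178 c [0.6976 0.0553] size [0.053 0.053] ang 70.8 z 0.0873
scene px [444. 263.] n 230 c [0.5518 0.4319] size [0.06 0.06] ang 0.9 z 0.0848
```

Request:
send_rows --commands '[{"ax": 0, "ay": 0, "az": 0, "tx": 0, "ty": 0.001, "tz": -0.01, "hand": -1}, {"ax": 0, "ay": 0, "az": 0, "tx": 0, "ty": 0, "tz": -0.02, "hand": -1}, {"ax": 0, "ay": 0, "az": 0, "tx": 0, "ty": 0, "tz": -0.021, "hand": -1}, {"ax": 0, "ay": 0, "az": 0, "tx": 0, "ty": 0, "tz": -0.021, "hand": -1}, {"ax": 0, "ay": 0, "az": 0, "tx": 0, "ty": 0, "tz": -0.02, "hand": -1}, {"ax": 0, "ay": 0, "az": 0, "tx": 0, "ty": 0, "tz": -0.016, "hand": -1}, {"ax": 0, "ay": 0, "az": 0, "tx": 0, "ty": 0, "tz": -0.011, "hand": -1}, {"ax": 0, "ay": 0, "az": 0, "tx": 0, "ty": 0, "tz": -0.006, "hand": -1}, {"ax": 0, "ay": 0, "az": 0, "tx": 0, "ty": 0, "tz": -0.003, "hand": -1}, {"ax": 0, "ay": 0, "az": 0, "tx": 0, "ty": 0, "tz": 0, "hand": -1}]'

```text
time_s: 29.9
position: [0.5502, 0.0318, 0.1468]
ee_rot: [-3.141, -0.006, -0.0]
contact_force: [-0.4, 0.2, -0.6]
gripper_width: 0.0175
```

Request:
send_rows --commands '[{"ax": 0, "ay": 0, "az": 0, "tx": 0, "ty": 0, "tz": -0.002, "hand": -1}, {"ax": 0, "ay": 0, "az": 0, "tx": 0, "ty": 0, "tz": -0.001, "hand": -1}, {"ax": 0, "ay": 0, "az": 0, "tx": 0, "ty": 0, "tz": -0.001, "hand": -1}, {"ax": 0, "ay": 0, "az": 0, "tx": 0, "ty": 0, "tz": -0.001, "hand": -1}, {"ax": 0, "ay": 0, "az": 0, "tx": 0, "ty": 0, "tz": -0.001, "hand": -1}, {"ax": 0, "ay": 0, "az": 0, "tx": 0, "ty": 0, "tz": -0.001, "hand": -1}, {"ax": 0, "ay": 0, "az": 0, "tx": 0, "ty": 0, "tz": 0, "hand": -1}, {"ax": 0, "ay": 0, "az": 0, "tx": 0, "ty": 0, "tz": 0, "hand": -1}, {"ax": 0, "ay": 0, "az": 0, "tx": 0, "ty": 0, "tz": 0, "hand": -1}, {"ax": 0, "ay": 0, "az": 0, "tx": 0, "ty": 0, "tz": 0, "hand": -1}]'

```text
time_s: 31.15
position: [0.5512, 0.0318, 0.1447]
ee_rot: [-3.141, -0.006, -0.007]
contact_force: [-1.4, 0.4, -0.4]
gripper_width: 0.0176
```

Run:
```python
from h import *
s=state()
```

```text
t 31.15 p [0.5512 0.0318 0.1447] x [1.    0.004 0.004] y [ 0.004 -1.    -0.001] z [ 0.004  0.001 -1.   ] w 0.0176 F [-1.4  0.4 -0.4] q [ 0.01 -0.13  1.8   0.    1.46  1.58]
```

At the bottom of C (commanded past 0.1447 and stopped). Up to the rim and down again.

Request:
send_rows --commands '[{"ax": 0, "ay": 0, "az": 0, "tx": 0, "ty": 0, "tz": 0.008, "hand": -1}, {"ax": 0, "ay": 0, "az": 0, "tx": 0, "ty": 0, "tz": 0.018, "hand": -1}, {"ax": 0, "ay": 0, "az": 0, "tx": 0, "ty": 0, "tz": 0.018, "hand": -1}, {"ax": 0, "ay": 0, "az": 0, "tx": 0, "ty": 0, "tz": 0.018, "hand": -1}, {"ax": 0, "ay": 0, "az": 0, "tx": 0, "ty": 0, "tz": 0.014, "hand": -1}, {"ax": 0, "ay": 0, "az": 0, "tx": 0, "ty": 0, "tz": 0.01, "hand": -1}, {"ax": 0, "ay": 0, "az": 0, "tx": 0, "ty": 0, "tz": 0.004, "hand": -1}, {"ax": 0, "ay": 0, "az": 0, "tx": 0, "ty": 0, "tz": 0, "hand": -1}, {"ax": 0, "ay": 0, "az": 0, "tx": 0, "ty": 0, "tz": 0, "hand": -1}, {"ax": 0, "ay": 0, "az": 0, "tx": 0, "ty": 0, "tz": 0, "hand": -1}]'

```text
time_s: 32.4
position: [0.5511, 0.0318, 0.2415]
ee_rot: [-3.141, -0.006, -0.008]
contact_force: [-0.3, 0.1, -0.9]
gripper_width: 0.0172
```

Run:
```python
from h import *
s=state(); im=brush(s)
```

```text
t 32.4 p [0.5511 0.0318 0.2415] x [1.    0.004 0.005] y [ 0.004 -1.    -0.001] z [ 0.005  0.001 -1.   ] w 0.0172 F [-0.3  0.1 -0.9] q [ 0.01 -0.16  1.68  0.    1.62  1.58]
brush head n 156 xmax 0.5675 axis x~ 0.5495 y 0.0319 zmin 0.1026
```

Request:
send_rows --commands '[{"ax": 0, "ay": 0, "az": 0, "tx": 0, "ty": 0, "tz": -0.01, "hand": -1}, {"ax": 0, "ay": 0, "az": 0, "tx": 0, "ty": 0, "tz": -0.018, "hand": -1}, {"ax": 0, "ay": 0, "az": 0, "tx": 0, "ty": 0, "tz": -0.018, "hand": -1}, {"ax": 0, "ay": 0, "az": 0, "tx": 0, "ty": 0, "tz": -0.018, "hand": -1}, {"ax": 0, "ay": 0, "az": 0, "tx": 0, "ty": 0, "tz": -0.014, "hand": -1}, {"ax": 0, "ay": 0, "az": 0, "tx": 0, "ty": 0, "tz": -0.008, "hand": -1}, {"ax": 0, "ay": 0, "az": 0, "tx": 0, "ty": 0, "tz": -0.003, "hand": -1}, {"ax": 0, "ay": 0, "az": 0, "tx": 0, "ty": 0, "tz": -0.001, "hand": -1}, {"ax": 0, "ay": 0, "az": 0, "tx": 0, "ty": 0, "tz": -0.001, "hand": -1}, {"ax": 0, "ay": 0, "az": 0, "tx": 0, "ty": 0, "tz": -0.001, "hand": -1}]'

```text
time_s: 33.7
position: [0.5512, 0.0318, 0.1446]
ee_rot: [-3.141, -0.006, -0.009]
contact_force: [-3.4, 0.2, 6.9]
gripper_width: 0.0174
```

Run:
```python
from h import *
s=state(); cups('top'); cups('scene')
```

```text
t 33.7 p [0.5512 0.0318 0.1446] x [1.    0.004 0.006] y [ 0.004 -1.    -0.001] z [ 0.006  0.001 -1.   ] w 0.0174 F [-3.4  0.2  6.9] q [ 0.01 -0.13  1.8   0.    1.46  1.58]
top px [272. 161.] n 137 c [0.6983 0.0584] size [0.052 0.052] ang 18.1 z 0.0868
top px [171. 234.] n 277 c [0.5479 0.269 ] size [0.061 0.061] ang 73.4 z 0.0936
top px [ 97. 231.] n 200 c [0.5525 0.4323] size [0.058 0.058] ang 50.2 z 0.0845
top px [261. 273.] n 80 c [0.4662 0.0819] size [0.062 0.02 ] ang 2.1 z 0.0943
top px [235. 276.] n 49 c [0.4668 0.136 ] size [0.043 0.008] ang 0.2 z 0.0943
scene px [10.  4.] n 78 c [ 0.1585 -2.0723] size [0.159 0.034] ang 1.4 z 0.0892
scene px [543.  13.] n 125 c [-1.2121  0.3639] size [0.175 0.048] ang 69.2 z 0.0889
scene px [52. 36.] n 395 c [ 0.2997 -1.383 ] size [0.036 0.421] ang 87.8 z 0.0901
scene px [387. 105.] n 404 c [0.0598 0.0742] size [0.051 0.359] ang 3.5 z 0.0904
scene px [130.  95.] n 197 c [ 0.4743 -0.6658] size [0.069 0.13 ] ang 40.0 z 0.0902
scene px [332. 182.] n 351 c [0.4709 0.1051] size [0.061 0.063] ang 77.4 z 0.0907
scene px [290. 190.] n 324 c [0.5507 0.0307] size [0.064 0.061] ang 13.9 z 0.0917
scene px [377. 228.] n 425 c [0.5488 0.2674] size [0.061 0.062] ang 73.3 z 0.0916
scene px [264. 231.] n 175 c [0.6973 0.0552] size [0.053 0.052] ang 51.7 z 0.0875
scene px [445. 263.] n 225 c [0.5532 0.4321] size [0.059 0.06 ] ang 83.2 z 0.0847
```

All three brushed. Returning the brush to the holder.

Request:
send_rows --commands '[{"ax": 0, "ay": 0, "az": 0, "tx": 0, "ty": 0, "tz": 0.012, "hand": -1}, {"ax": 0, "ay": 0.002, "az": 0, "tx": 0, "ty": 0, "tz": 0.022, "hand": -1}, {"ax": 0, "ay": 0.002, "az": 0, "tx": 0, "ty": 0, "tz": 0.025, "hand": -1}, {"ax": 0, "ay": 0, "az": 0, "tx": 0, "ty": 0, "tz": 0.025, "hand": -1}, {"ax": 0, "ay": 0, "az": 0, "tx": 0, "ty": 0, "tz": 0.025, "hand": -1}, {"ax": 0, "ay": 0, "az": 0, "tx": 0, "ty": 0.01, "tz": 0.018, "hand": -1}, {"ax": 0, "ay": 0, "az": 0, "tx": 0, "ty": 0.025, "tz": 0.01, "hand": -1}, {"ax": 0, "ay": 0, "az": 0, "tx": 0, "ty": 0.035, "tz": 0.002, "hand": -1}, {"ax": 0, "ay": 0, "az": 0, "tx": 0, "ty": 0.04, "tz": 0, "hand": -1}, {"ax": 0, "ay": 0, "az": 0, "tx": 0, "ty": 0.04, "tz": 0, "hand": -1}]'

```text
time_s: 35.05
position: [0.5516, 0.1864, 0.2965]
ee_rot: [-3.14, 0.0, -0.016]
contact_force: [1.7, 0.2, -0.2]
gripper_width: 0.018
```

Request:
send_rows --commands '[{"ax": 0, "ay": 0, "az": 0, "tx": 0, "ty": 0.04, "tz": 0, "hand": -1}, {"ax": 0, "ay": 0, "az": 0, "tx": 0, "ty": 0.04, "tz": 0, "hand": -1}, {"ax": 0, "ay": 0, "az": 0, "tx": 0, "ty": 0.04, "tz": 0, "hand": -1}, {"ax": 0, "ay": 0, "az": 0, "tx": 0, "ty": 0.035, "tz": 0, "hand": -1}, {"ax": 0, "ay": 0, "az": 0, "tx": 0, "ty": 0.03, "tz": 0, "hand": -1}, {"ax": 0, "ay": 0, "az": 0, "tx": 0, "ty": 0.02, "tz": 0, "hand": -1}, {"ax": 0, "ay": 0, "az": 0, "tx": 0, "ty": 0.01, "tz": 0, "hand": -1}, {"ax": 0, "ay": 0, "az": 0, "tx": 0, "ty": 0, "tz": 0, "hand": -1}, {"ax": 0, "ay": 0, "az": 0, "tx": 0, "ty": 0, "tz": 0, "hand": -1}, {"ax": 0, "ay": 0, "az": 0, "tx": 0, "ty": 0, "tz": 0, "hand": -1}]'

```text
time_s: 36.3
position: [0.5489, 0.4135, 0.2989]
ee_rot: [-3.139, -0.004, -0.017]
contact_force: [-0.5, -0.2, -1.3]
gripper_width: 0.0176
```

Run:
```python
from h import *
s=state(); im=brush(s)
```

```text
t 36.3 p [0.5489 0.4135 0.2989] x [1.    0.003 0.011] y [ 0.003 -1.    -0.002] z [ 0.011  0.002 -1.   ] w 0.0176 F [-0.5 -0.2 -1.3] q [ 0.61  0.13  1.3  -0.    1.7   2.18]
brush head n 222 xmax 0.5678 axis x~ 0.5498 y 0.4125 zmin 0.1595
```

Request:
send_rows --commands '[{"ax": 0, "ay": 0.0025, "az": 0, "tx": 0.001, "ty": 0.005, "tz": 0, "hand": -1}, {"ax": 0, "ay": 0.0025, "az": 0, "tx": 0.001, "ty": 0.005, "tz": 0, "hand": -1}, {"ax": 0, "ay": 0.0025, "az": 0, "tx": 0.001, "ty": 0.005, "tz": -0.01, "hand": -1}, {"ax": 0, "ay": 0.0025, "az": 0, "tx": 0.001, "ty": 0.003, "tz": -0.015, "hand": -1}, {"ax": 0, "ay": 0, "az": 0, "tx": 0, "ty": 0, "tz": -0.015, "hand": -1}, {"ax": 0, "ay": 0, "az": 0, "tx": 0, "ty": 0, "tz": -0.01, "hand": -1}, {"ax": 0, "ay": 0, "az": 0, "tx": 0, "ty": 0, "tz": -0.003, "hand": -1}, {"ax": 0, "ay": 0, "az": 0, "tx": 0, "ty": 0, "tz": 0, "hand": -1}, {"ax": 0, "ay": 0, "az": 0, "tx": 0, "ty": 0, "tz": 0, "hand": -1}, {"ax": 0, "ay": 0, "az": 0, "tx": 0, "ty": 0, "tz": 0, "hand": -1}]'

```text
time_s: 37.6
position: [0.5532, 0.432, 0.2418]
ee_rot: [-3.14, -0.003, 0.0]
contact_force: [-0.1, 0.5, -1.6]
gripper_width: 0.0179
```

Run:
```python
from h import *
s=state(); im=brush(s)
```

```text
t 37.6 p [0.5532 0.432  0.2418] x [ 1.     0.002 -0.   ] y [ 0.002 -1.    -0.002] z [-0.     0.002 -1.   ] w 0.0179 F [-0.1  0.5 -1.6] q [0.63 0.17 1.35 0.   1.63 2.19]
brush head n 192 xmax 0.5707 axis x~ 0.5527 y 0.4316 zmin 0.1007
```

Request:
send_rows --commands '[{"ax": 0, "ay": 0, "az": 0, "tx": 0, "ty": 0, "tz": -0.01, "hand": -1}, {"ax": 0, "ay": 0, "az": 0, "tx": 0, "ty": 0, "tz": -0.017, "hand": -1}, {"ax": 0, "ay": 0, "az": 0, "tx": 0, "ty": 0, "tz": -0.017, "hand": -1}, {"ax": 0, "ay": 0, "az": 0, "tx": 0, "ty": 0, "tz": -0.016, "hand": -1}, {"ax": 0, "ay": 0, "az": 0, "tx": 0, "ty": 0, "tz": -0.013, "hand": -1}, {"ax": 0, "ay": 0, "az": 0, "tx": 0, "ty": 0, "tz": -0.009, "hand": -1}, {"ax": 0, "ay": 0, "az": 0, "tx": 0, "ty": 0, "tz": -0.003, "hand": -1}, {"ax": 0, "ay": 0, "az": 0, "tx": 0, "ty": 0, "tz": -0.001, "hand": -1}, {"ax": 0, "ay": 0, "az": 0, "tx": 0, "ty": 0, "tz": -0.001, "hand": -1}, {"ax": 0, "ay": 0, "az": 0, "tx": 0, "ty": 0, "tz": 0, "hand": -1}]'

```text
time_s: 38.9
position: [0.5531, 0.4319, 0.1484]
ee_rot: [-3.14, -0.003, 0.0]
contact_force: [-0.3, -0.7, -0.1]
gripper_width: 0.0174
```

Run:
```python
from h import *
s=state()
```

```text
t 38.9 p [0.5531 0.4319 0.1484] x [ 1.     0.002 -0.   ] y [ 0.002 -1.    -0.002] z [-0.     0.002 -1.   ] w 0.0174 F [-0.3 -0.7 -0.1] q [0.63 0.2  1.46 0.   1.48 2.19]
```

Request:
send_rows --commands '[{"ax": 0, "ay": 0, "az": 0, "tx": 0, "ty": 0, "tz": -0.001, "hand": -1}, {"ax": 0, "ay": 0, "az": 0, "tx": 0, "ty": 0, "tz": -0.001, "hand": -1}, {"ax": 0, "ay": 0, "az": 0, "tx": 0, "ty": 0, "tz": 0, "hand": -1}, {"ax": 0, "ay": 0, "az": 0, "tx": 0, "ty": 0, "tz": 0, "hand": 0.8}, {"ax": 0, "ay": 0, "az": 0, "tx": 0, "ty": 0, "tz": 0, "hand": 0.8}, {"ax": 0, "ay": 0, "az": 0, "tx": 0, "ty": 0, "tz": 0, "hand": 0.8}, {"ax": 0, "ay": 0, "az": 0, "tx": 0, "ty": 0, "tz": 0, "hand": 0.8}, {"ax": 0, "ay": 0, "az": 0, "tx": 0, "ty": 0, "tz": 0, "hand": 0.8}, {"ax": 0, "ay": 0, "az": 0, "tx": 0, "ty": 0, "tz": 0, "hand": 0.8}, {"ax": 0, "ay": 0, "az": 0, "tx": 0, "ty": 0, "tz": 0, "hand": 0.8}]'

```text
time_s: 40.15
position: [0.5533, 0.432, 0.1471]
ee_rot: [-3.139, -0.003, -0.001]
contact_force: [0.3, -0.0, 0.2]
gripper_width: 0.0816
```

Request:
send_rows --commands '[{"ax": 0, "ay": 0, "az": 0, "tx": 0, "ty": 0, "tz": 0.015, "hand": 0.8}, {"ax": 0, "ay": 0, "az": 0, "tx": 0, "ty": 0, "tz": 0.025, "hand": 0.8}, {"ax": 0, "ay": 0, "az": 0, "tx": 0, "ty": 0, "tz": 0.025, "hand": 0.8}, {"ax": 0, "ay": 0, "az": 0, "tx": 0, "ty": 0, "tz": 0.025, "hand": 0.8}, {"ax": 0, "ay": 0, "az": 0, "tx": 0, "ty": 0, "tz": 0.02, "hand": 0.8}, {"ax": 0, "ay": 0, "az": 0, "tx": -0.02, "ty": -0.02, "tz": 0.01, "hand": 0.8}, {"ax": 0, "ay": 0, "az": 0, "tx": -0.025, "ty": -0.04, "tz": 0, "hand": 0.8}, {"ax": 0, "ay": 0, "az": 0, "tx": -0.025, "ty": -0.045, "tz": 0, "hand": 0.8}, {"ax": 0, "ay": 0, "az": 0, "tx": -0.025, "ty": -0.045, "tz": 0, "hand": 0.8}, {"ax": 0, "ay": 0, "az": 0, "tx": -0.02, "ty": -0.04, "tz": 0, "hand": 0.8}]'

```text
time_s: 41.4
position: [0.435, 0.2387, 0.2784]
ee_rot: [-3.137, -0.007, -0.006]
contact_force: [0.1, 0.0, 0.5]
gripper_width: 0.0839
```

Run:
```python
from h import *
s=state(); im,d=snap('scene'); cv2.imwrite('pics/s7.png',cv2.resize(im[100:320,260:500],None,fx=2.6,fy=2.6,interpolation=2)); s=state(); cups('scene')
```

```text
t 41.4 p [0.435  0.2387 0.2784] x [1.    0.004 0.004] y [ 0.004 -1.    -0.005] z [ 0.004  0.005 -1.   ] w 0.0839 F [0.1 0.  0.5] q [ 0.45 -0.29  1.73  0.    1.7   2.02]
t 41.45 p [0.4336 0.2358 0.2793] x [1.    0.004 0.005] y [ 0.004 -1.    -0.004] z [ 0.005  0.004 -1.   ] w 0.0838 F [2.1 0.2 3.5] q [ 0.45 -0.3   1.73  0.    1.7   2.01]
scene px [11.  4.] n 80 c [ 0.1556 -2.0754] size [0.156 0.039] ang 5.6 z 0.0892
scene px [544.  13.] n 128 c [-1.2125  0.3693] size [0.183 0.055] ang 71.1 z 0.0904
scene px [50. 37.] n 389 c [ 0.2998 -1.3884] size [0.032 0.42 ] ang 88.6 z 0.0897
scene px [130.  95.] n 204 c [ 0.4723 -0.664 ] size [0.067 0.128] ang 43.0 z 0.0905
scene px [362.  99.] n 167 c [ 0.085  -0.0182] size [0.026 0.123] ang 5.7 z 0.0907
scene px [403. 102.] n 119 c [0.0151 0.1123] size [0.022 0.113] ang 24.5 z 0.0901
scene px [332. 182.] n 353 c [0.4709 0.1068] size [0.061 0.062] ang 77.1 z 0.0905
scene px [290. 189.] n 355 c [0.5503 0.0305] size [0.064 0.061] ang 12.9 z 0.0918
scene px [378. 228.] n 433 c [0.5493 0.2673] size [0.062 0.064] ang 74.8 z 0.0916
scene px [263. 231.] n 180 c [0.6981 0.0552] size [0.051 0.053] ang 6.3 z 0.087
scene px [444. 264.] n 201 c [0.5538 0.4317] size [0.057 0.06 ] ang 16.0 z 0.0848
```

View pics/s7.png

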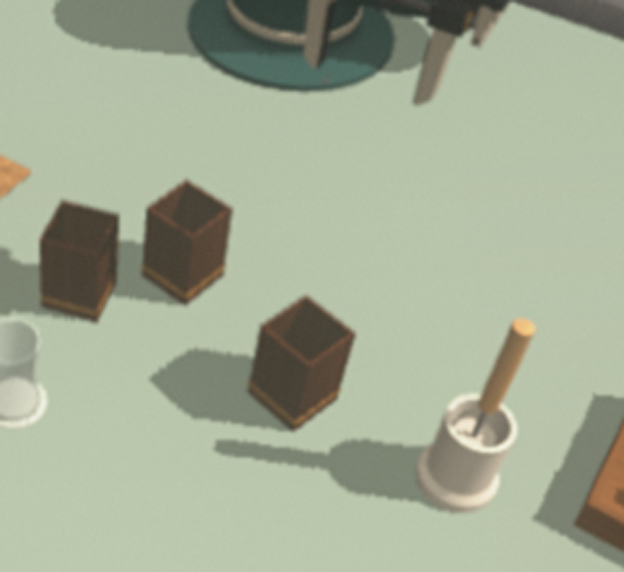

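Run:
```python
import numpy as np
from scipy.optimize import least_squares
D=np.array([(.1165,1.4423,.675,.218),(-.37,1.69,.4573,.3386),(.16,1.48,.6931,.1663),(.2,1.46,.7015,.1466),(.17,1.28,.7018,.2878),(-.04,1.49,.6083,.2844),(.01,1.67,.6109,.145),(-.33,1.74,.4784,.2864),(-.29,1.94,.4822,.1447),(-.16,1.61,.552,.2853),(-.13,1.80,.552,.1446)])
def f(p):
    a1,L2,L3,a3,h=p; q2,q3,r,z=D.T; s=q2+q3
    return np.r_[a1+L2*np.sin(q2)+L3*np.sin(s)+a3*np.cos(s)-r, h+L2*np.cos(q2)+L3*np.cos(s)-a3*np.sin(s)-z]
o=least_squares(f,[0,.5,.5,0,.0]); print(o.x.round(3),abs(o.fun).max())
g=lambda p:f([0,p[0],p[1],0,p[2]])
o=least_squares(g,[.5,.5,.0]); print(o.x.round(3),abs(o.fun).max())
```

```text
[-0.004  0.457  0.626  0.078 -0.166] 0.005732456688524179
[ 0.436  0.623 -0.223] 0.013916820402572472
```

Brush is back upright in the holder. Each cup will be flipped in two quarter turns: tool tilted outward 45° to inward 45° in the radial plane, laying the cup on its side in between. B first, since it is the nearest and clear on its inner side.

Request:
send_rows --commands '[{"ax": 0, "ay": 0, "az": -0.04, "tx": 0.003, "ty": -0.015, "tz": 0, "hand": 0.8}, {"ax": 0, "ay": 0, "az": -0.04, "tx": 0.005, "ty": -0.022, "tz": 0, "hand": 0.8}, {"ax": 0, "ay": 0, "az": -0.04, "tx": 0.008, "ty": -0.025, "tz": 0, "hand": 0.8}, {"ax": 0, "ay": 0, "az": -0.04, "tx": 0.008, "ty": -0.025, "tz": -0.005, "hand": 0.8}, {"ax": -0.02, "ay": -0.1, "az": -0.04, "tx": 0.008, "ty": -0.02, "tz": -0.005, "hand": 0.8}, {"ax": -0.03, "ay": -0.15, "az": 0, "tx": 0.006, "ty": -0.014, "tz": -0.005, "hand": 0.8}, {"ax": -0.03, "ay": -0.15, "az": 0, "tx": 0.004, "ty": -0.006, "tz": -0.005, "hand": 0.8}, {"ax": -0.03, "ay": -0.15, "az": 0, "tx": 0.003, "ty": -0.003, "tz": 0, "hand": 0.8}, {"ax": -0.03, "ay": -0.15, "az": 0, "tx": 0, "ty": 0, "tz": 0, "hand": 0.8}, {"ax": 0, "ay": 0, "az": 0, "tx": 0, "ty": 0, "tz": 0, "hand": 0.8}]'

```text
time_s: 42.75
position: [0.4861, 0.1013, 0.2615]
ee_rot: [2.855, -0.312, 1.107]
contact_force: [-1.6, -0.1, -0.0]
gripper_width: 0.0836
```

Run:
```python
from h import *
s=state(); snap('scene','s8'); s=state(); cups()
```

```text
t 42.75 p [0.4861 0.1013 0.2615] x [ 0.721 -0.165  0.673] y [-0.211 -0.977 -0.014] z [ 0.66  -0.132 -0.74 ] w 0.0836 F [-1.6 -0.1 -0. ] q [ 0.38 -0.73  2.16 -0.42  1.1   2.24]
t 42.8 p [0.4866 0.1013 0.2625] x [ 0.722 -0.165  0.672] y [-0.211 -0.977 -0.014] z [ 0.659 -0.132 -0.74 ] w 0.0838 F [1.2 0.2 0.6] q [ 0.38 -0.73  2.16 -0.42  1.1   2.24]
top px [272. 161.] n 138 c [0.6981 0.0583] size [0.052 0.052] ang 77.8 z 0.0867
top px [171. 234.] n 281 c [0.548  0.2694] size [0.062 0.061] ang 73.6 z 0.0936
top px [285. 232.] n 236 c [0.5511 0.0331] size [0.06 0.06] ang 13.5 z 0.094
top px [ 98. 232.] n 188 c [0.5521 0.4305] size [0.057 0.058] ang 82.7 z 0.0845
top px [248. 273.] n 239 c [0.4701 0.1052] size [0.06 0.06] ang 79.1 z 0.094
```

View pics/s8.png

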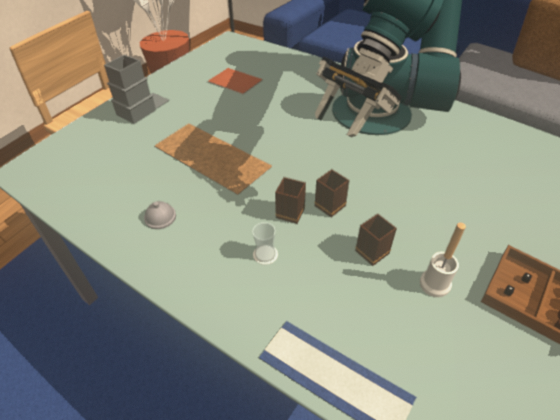

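The outward tilt at B runs close to joint limits (q2 -0.73, q3 2.16). I'll reverse the sense: pick with the tool tilted inward and lay down on the mat with it tilted outward. C goes first, to clear the space beside B.

Request:
send_rows --commands '[{"ax": 0.036, "ay": 0.18, "az": 0, "tx": 0.004, "ty": -0.004, "tz": 0, "hand": 0.55}, {"ax": 0.036, "ay": 0.18, "az": 0, "tx": 0.006, "ty": -0.007, "tz": 0, "hand": 0.55}, {"ax": 0.036, "ay": 0.18, "az": 0, "tx": 0.006, "ty": -0.008, "tz": 0, "hand": 0.55}, {"ax": 0.036, "ay": 0.18, "az": 0, "tx": 0.006, "ty": -0.008, "tz": 0, "hand": 0.55}, {"ax": 0, "ay": 0, "az": 0.15, "tx": 0.006, "ty": -0.008, "tz": 0, "hand": 0.55}, {"ax": 0, "ay": 0, "az": 0.15, "tx": 0.006, "ty": -0.008, "tz": 0, "hand": 0.55}, {"ax": 0, "ay": 0, "az": 0.13, "tx": 0.006, "ty": -0.008, "tz": 0, "hand": 0.55}, {"ax": -0.036, "ay": 0.153, "az": 0, "tx": 0.006, "ty": -0.008, "tz": 0, "hand": 0.55}, {"ax": -0.036, "ay": 0.153, "az": 0, "tx": 0.006, "ty": -0.008, "tz": 0, "hand": 0.55}, {"ax": -0.036, "ay": 0.153, "az": 0, "tx": 0.004, "ty": -0.005, "tz": 0, "hand": 0.55}]'

```text
time_s: 44.1
position: [0.5557, 0.0241, 0.2703]
ee_rot: [2.988, 0.329, -0.791]
contact_force: [0.4, -0.4, -0.0]
gripper_width: 0.0719
```

```bash
cat >> h.py <<'E'
def go(P,v_yaw,tilt):
    """errors to target TCP P, plane yaw, tilt rad (+outward/-inward) of tool z from down"""
    s=state(); M=R.from_rotvec(s['ee_rot']).as_matrix()
    v=np.array([np.cos(v_yaw),np.sin(v_yaw),0]); u=np.array([-v[1],v[0],0])
    z=np.sin(tilt)*v-np.cos(tilt)*np.array([0,0,1]); y=-u; T=np.c_[np.cross(y,z),y,z]
    e=R.from_matrix(T@M.T).as_rotvec()
    print('dpos',(np.array(P)-s['position']).round(4),'drot',e.round(3),'|',np.linalg.norm(e).round(3))
    return s
E
python3 - <<'E'
from h import *
go([.543,.030,.2],.232,-.785)
E
```

```text
t 44.1 p [0.5557 0.0241 0.2703] x [ 0.848  0.195 -0.492] y [ 0.212 -0.977 -0.022] z [-0.485 -0.085 -0.87 ] w 0.0719 F [ 0.4 -0.4 -0. ] q [ 0.03  0.18  1.35 -0.08  2.12  1.36]
dpos [-0.0127  0.0059 -0.0703] drot [-0.081  0.258  0.021] | 0.272
```

Request:
send_rows --commands '[{"ax": -0.027, "ay": 0.086, "az": 0.007, "tx": -0.004, "ty": 0.002, "tz": -0.01, "hand": 0.55}, {"ax": -0.027, "ay": 0.086, "az": 0.007, "tx": -0.004, "ty": 0.002, "tz": -0.02, "hand": 0.55}, {"ax": -0.027, "ay": 0.086, "az": 0.007, "tx": -0.004, "ty": 0.002, "tz": -0.02, "hand": 0.55}, {"ax": 0, "ay": 0, "az": 0, "tx": 0, "ty": 0, "tz": -0.02, "hand": 0.55}, {"ax": 0, "ay": 0, "az": 0, "tx": 0, "ty": 0, "tz": -0.02, "hand": 0.55}, {"ax": 0, "ay": 0, "az": 0, "tx": 0, "ty": 0, "tz": -0.015, "hand": 0.55}, {"ax": 0, "ay": 0, "az": 0, "tx": 0, "ty": 0, "tz": -0.01, "hand": 0.55}, {"ax": 0, "ay": 0, "az": 0, "tx": 0, "ty": 0, "tz": -0.005, "hand": 0.55}, {"ax": 0, "ay": 0, "az": 0, "tx": 0, "ty": 0, "tz": 0, "hand": 0.55}, {"ax": 0, "ay": 0, "az": 0, "tx": 0, "ty": 0, "tz": 0, "hand": 0.55}]'

```text
time_s: 45.35
position: [0.5517, 0.0276, 0.1441]
ee_rot: [2.813, 0.326, -1.187]
contact_force: [1.0, -0.5, 0.8]
gripper_width: 0.0723
```

Run:
```python
from h import *
go([.543,.030,.0417],.232,-.785)
snap('scene','s9'); cups()
```

```text
t 45.35 p [0.5517 0.0276 0.1441] x [ 0.679  0.166 -0.715] y [ 0.222 -0.975 -0.016] z [-0.7   -0.147 -0.699] w 0.0723 F [ 1.  -0.5  0.8] q [ 0.06  0.39  1.38 -0.13  2.15  1.38]
dpos [-0.0087  0.0024 -0.1024] drot [-0.013 -0.015  0.008] | 0.022
top px [171. 234.] n 274 c [0.548  0.2692] size [0.061 0.061] ang 73.4 z 0.0936
top px [ 98. 231.] n 189 c [0.5524 0.4309] size [0.058 0.058] ang 80.4 z 0.0842
```

View pics/s9.png

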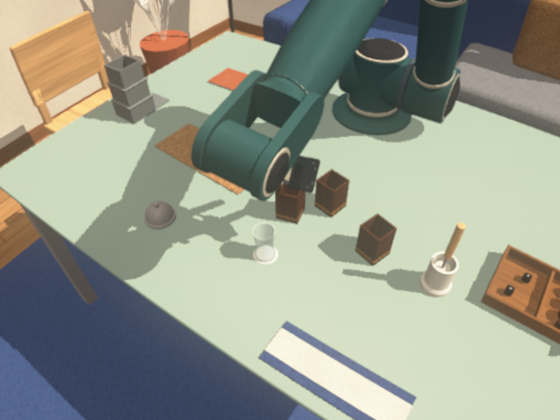

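Run:
```python
from h import *
go([.5442,.0302,.0456],.232,-.70); 
im,d,P=cups('scene')
```

```text
t 45.45 p [0.5517 0.0276 0.1441] x [ 0.679  0.166 -0.715] y [ 0.222 -0.975 -0.016] z [-0.7   -0.147 -0.699] w 0.0721 F [-0.2  0.2  0.3] q [ 0.06  0.39  1.38 -0.13  2.15  1.38]
dpos [-0.0075  0.0026 -0.0985] drot [ 0.006 -0.098  0.008] | 0.099
scene px [11.  4.] n 90 c [ 0.1583 -2.0705] size [0.159 0.034] ang 4.6 z 0.0879
scene px [544.  13.] n 135 c [-1.211   0.3681] size [0.171 0.052] ang 72.7 z 0.0901
scene px [50. 37.] n 384 c [ 0.301  -1.3865] size [0.032 0.417] ang 88.5 z 0.0902
scene px [130.  95.] n 195 c [ 0.4733 -0.6638] size [0.068 0.128] ang 42.6 z 0.0905
scene px [386. 105.] n 414 c [0.0567 0.0763] size [0.044 0.355] ang 6.5 z 0.0905
scene px [332. 182.] n 360 c [0.4703 0.1055] size [0.061 0.063] ang 77.0 z 0.0904
scene px [287. 195.] n 195 c [0.5574 0.0334] size [0.052 0.059] ang 10.2 z 0.0905
scene px [378. 228.] n 436 c [0.5489 0.2681] size [0.062 0.062] ang 72.9 z 0.0917
scene px [263. 231.] n 182 c [0.6975 0.056 ] size [0.053 0.052] ang 37.8 z 0.087
scene px [444. 264.] n 196 c [0.5543 0.4318] size [0.057 0.06 ] ang 2.9 z 0.0852
```

Rotate slightly steeper for glass clearance, then straight down onto C.

Request:
send_rows --commands '[{"ax": 0.002, "ay": -0.032, "az": 0.002, "tx": -0.003, "ty": 0.001, "tz": 0, "hand": 0.55}, {"ax": 0.002, "ay": -0.032, "az": 0.003, "tx": -0.003, "ty": 0.001, "tz": 0, "hand": 0.55}, {"ax": 0.002, "ay": -0.032, "az": 0.003, "tx": -0.001, "ty": 0.0, "tz": 0, "hand": 0.55}, {"ax": 0, "ay": 0, "az": 0, "tx": 0, "ty": 0, "tz": -0.006, "hand": 0.55}, {"ax": 0, "ay": 0, "az": 0, "tx": 0, "ty": 0, "tz": -0.01, "hand": 0.55}, {"ax": 0, "ay": 0, "az": 0, "tx": 0, "ty": 0, "tz": -0.01, "hand": 0.55}, {"ax": 0, "ay": 0, "az": 0, "tx": 0, "ty": 0, "tz": -0.005, "hand": 0.55}, {"ax": 0, "ay": 0, "az": 0, "tx": 0, "ty": 0, "tz": 0, "hand": 0.55}, {"ax": 0, "ay": 0, "az": 0, "tx": 0, "ty": 0, "tz": 0, "hand": 0.55}, {"ax": 0, "ay": 0, "az": 0, "tx": 0, "ty": 0, "tz": 0, "hand": 0.55}]'

```text
time_s: 46.75
position: [0.544, 0.0298, 0.1105]
ee_rot: [2.861, 0.335, -1.038]
contact_force: [0.6, -0.5, 0.4]
gripper_width: 0.0722
```

Run:
```python
from h import *
go([.5442,.0302,.0456],.232,-.70)
im,d=snap('scene'); cv2.imwrite('pics/s10.png',cv2.resize(im[110:280,190:400],None,fx=3.5,fy=3.5,interpolation=2))
```

```text
t 46.75 p [0.544  0.0298 0.1105] x [ 0.747  0.177 -0.641] y [ 0.231 -0.973  0.   ] z [-0.624 -0.148 -0.768] w 0.0722 F [ 0.6 -0.5  0.4] q [ 0.07  0.34  1.47 -0.12  2.01  1.39]
dpos [ 0.0002  0.0004 -0.0649] drot [-0.001  0.004 -0.001] | 0.004
```

View pics/s10.png

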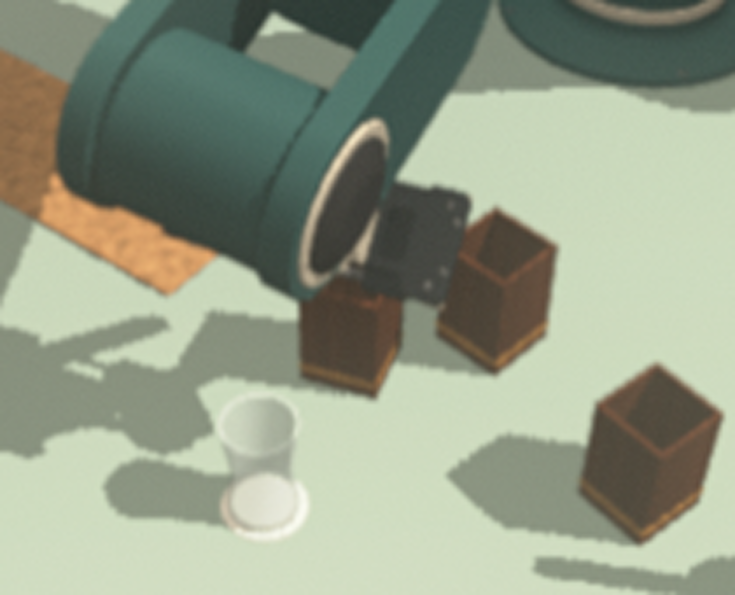

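Request:
send_rows --commands '[{"ax": 0, "ay": 0, "az": 0, "tx": 0, "ty": 0, "tz": -0.008, "hand": 0.55}, {"ax": 0, "ay": 0, "az": 0, "tx": 0, "ty": 0, "tz": -0.014, "hand": 0.55}, {"ax": 0, "ay": 0, "az": 0, "tx": 0, "ty": 0, "tz": -0.014, "hand": 0.55}, {"ax": 0, "ay": 0, "az": 0, "tx": 0, "ty": 0, "tz": -0.012, "hand": 0.55}, {"ax": 0, "ay": 0, "az": 0, "tx": 0, "ty": 0, "tz": -0.008, "hand": 0.55}, {"ax": 0, "ay": 0, "az": 0, "tx": 0, "ty": 0, "tz": -0.004, "hand": 0.55}, {"ax": 0, "ay": 0, "az": 0, "tx": 0, "ty": 0, "tz": 0, "hand": 0.55}, {"ax": 0, "ay": 0, "az": 0, "tx": 0, "ty": 0, "tz": 0, "hand": 0.55}, {"ax": 0, "ay": 0, "az": 0, "tx": 0, "ty": 0, "tz": 0, "hand": 0.55}, {"ax": 0, "ay": 0, "az": 0, "tx": 0, "ty": 0, "tz": 0, "hand": 0.55}]'

```text
time_s: 48.05
position: [0.544, 0.0298, 0.0465]
ee_rot: [2.861, 0.335, -1.037]
contact_force: [-0.7, 0.0, -0.7]
gripper_width: 0.0718
```

Run:
```python
from h import *
go([.5442,.0302,.0456],.232,-.70)
im,d=snap('scene'); cv2.imwrite('pics/s11.png',cv2.resize(im[110:280,190:400],None,fx=3.5,fy=3.5,interpolation=2))
```

```text
t 48.05 p [0.544  0.0298 0.0465] x [ 0.747  0.177 -0.641] y [ 0.231 -0.973  0.001] z [-0.623 -0.148 -0.768] w 0.0718 F [-0.7  0.  -0.7] q [ 0.07  0.4   1.51 -0.11  1.92  1.4 ]
dpos [ 0.0002  0.0004 -0.0009] drot [-0.001  0.005 -0.001] | 0.005
```

View pics/s11.png

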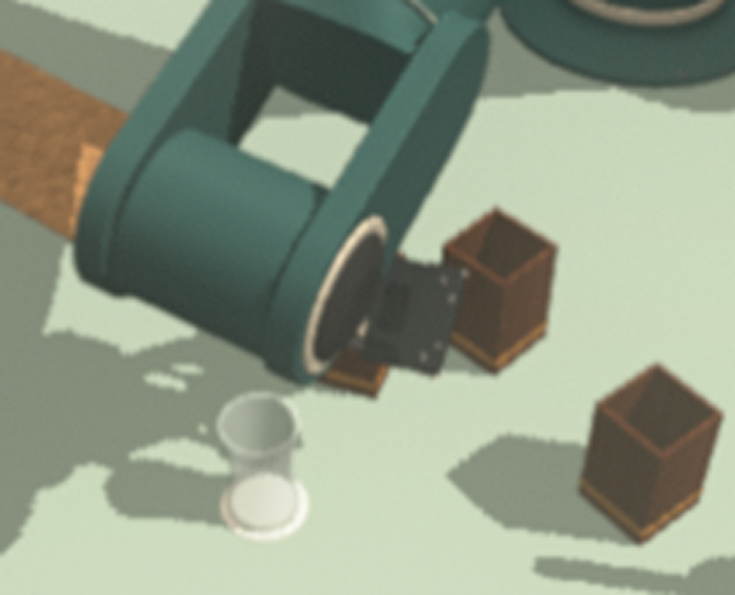

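Request:
send_rows --commands '[{"ax": 0, "ay": 0, "az": 0, "tx": 0, "ty": 0, "tz": 0, "hand": -1}, {"ax": 0, "ay": 0, "az": 0, "tx": 0, "ty": 0, "tz": 0, "hand": -1}, {"ax": 0, "ay": 0, "az": 0, "tx": 0, "ty": 0, "tz": 0, "hand": -1}, {"ax": 0, "ay": 0, "az": 0, "tx": 0, "ty": 0, "tz": 0, "hand": -1}, {"ax": 0, "ay": 0, "az": 0, "tx": 0, "ty": 0, "tz": 0, "hand": -1}, {"ax": 0, "ay": 0, "az": 0, "tx": 0, "ty": 0, "tz": 0.005, "hand": -1}, {"ax": 0, "ay": 0, "az": 0, "tx": 0, "ty": 0, "tz": 0.01, "hand": -1}, {"ax": 0, "ay": 0, "az": 0, "tx": 0, "ty": 0, "tz": 0.015, "hand": -1}, {"ax": 0, "ay": 0, "az": 0, "tx": 0, "ty": 0, "tz": 0.02, "hand": -1}, {"ax": 0, "ay": 0, "az": 0, "tx": 0, "ty": 0, "tz": 0.02, "hand": -1}]' --squeeze 30

```text
time_s: 49.35
position: [0.5437, 0.0298, 0.1209]
ee_rot: [2.861, 0.335, -1.038]
contact_force: [-0.1, 1.2, -1.6]
gripper_width: 0.0603
```

Run:
```python
from h import *
state()
im,d=snap('scene'); cv2.imwrite('pics/s12.png',im)
```

```text
t 49.35 p [0.5437 0.0298 0.1209] x [ 0.747  0.177 -0.641] y [ 0.231 -0.973  0.   ] z [-0.624 -0.148 -0.767] w 0.0603 F [-0.1  1.2 -1.6] q [ 0.07  0.33  1.47 -0.12  2.03  1.39]
```

View pics/s12.png

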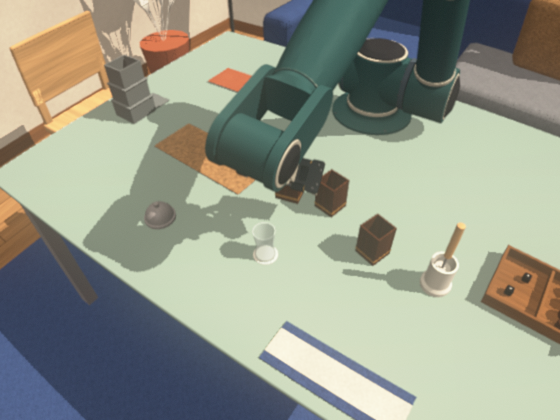

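C is held (width 60.3 mm). Carry it over the mat, turning yaw to -0.45.

Request:
send_rows --commands '[{"ax": 0, "ay": 0, "az": 0, "tx": 0, "ty": 0, "tz": 0.03, "hand": -1}, {"ax": 0, "ay": 0, "az": -0.04, "tx": -0.002, "ty": -0.015, "tz": 0.03, "hand": -1}, {"ax": 0, "ay": 0, "az": -0.08, "tx": -0.005, "ty": -0.035, "tz": 0.025, "hand": -1}, {"ax": 0, "ay": 0, "az": -0.09, "tx": -0.007, "ty": -0.045, "tz": 0.015, "hand": -1}, {"ax": 0, "ay": 0, "az": -0.09, "tx": -0.007, "ty": -0.05, "tz": 0, "hand": -1}, {"ax": 0, "ay": 0, "az": -0.09, "tx": -0.007, "ty": -0.05, "tz": 0, "hand": -1}, {"ax": 0, "ay": 0, "az": -0.09, "tx": -0.007, "ty": -0.05, "tz": 0, "hand": -1}, {"ax": 0, "ay": 0, "az": -0.08, "tx": -0.005, "ty": -0.04, "tz": 0, "hand": -1}, {"ax": 0, "ay": 0, "az": -0.06, "tx": -0.003, "ty": -0.025, "tz": 0, "hand": -1}, {"ax": 0, "ay": 0, "az": -0.03, "tx": -0.001, "ty": -0.01, "tz": 0, "hand": -1}]'

```text
time_s: 50.65
position: [0.4974, -0.2988, 0.2336]
ee_rot: [-2.764, 0.612, 0.986]
contact_force: [0.0, 1.2, -1.6]
gripper_width: 0.0596
```

Run:
```python
from h import *
v=np.array([.9,-.435])
go([.487+.0144*v[0],-.301+.0144*v[1],.22],-.45,.871)
```

```text
t 50.65 p [ 0.4974 -0.2988  0.2336] x [ 0.702 -0.327 -0.633] y [-0.421 -0.907  0.002] z [-0.574  0.265 -0.774] w 0.0596 F [ 0.   1.2 -1.6] q [-0.55  0.34  1.27 -0.09  2.22  1.43]
dpos [ 0.0025 -0.0084 -0.0136] drot [-0.665 -1.407 -0.01 ] | 1.556
```

Request:
send_rows --commands '[{"ax": -0.074, "ay": -0.156, "az": 0, "tx": 0, "ty": -0.001, "tz": 0, "hand": -1}, {"ax": -0.074, "ay": -0.156, "az": 0, "tx": 0, "ty": -0.001, "tz": 0, "hand": -1}, {"ax": -0.074, "ay": -0.156, "az": 0, "tx": 0, "ty": -0.001, "tz": 0, "hand": -1}, {"ax": -0.074, "ay": -0.156, "az": 0, "tx": 0, "ty": -0.001, "tz": 0, "hand": -1}, {"ax": -0.074, "ay": -0.156, "az": 0, "tx": 0, "ty": -0.001, "tz": 0, "hand": -1}, {"ax": -0.074, "ay": -0.156, "az": 0, "tx": 0, "ty": -0.001, "tz": 0, "hand": -1}, {"ax": -0.074, "ay": -0.156, "az": 0, "tx": 0, "ty": -0.001, "tz": 0, "hand": -1}, {"ax": -0.074, "ay": -0.156, "az": 0, "tx": 0, "ty": -0.001, "tz": 0, "hand": -1}, {"ax": -0.07, "ay": -0.15, "az": 0, "tx": 0, "ty": 0, "tz": 0, "hand": -1}, {"ax": 0, "ay": 0, "az": 0, "tx": 0, "ty": 0, "tz": 0, "hand": -1}]'

```text
time_s: 51.9
position: [0.4992, -0.3005, 0.2361]
ee_rot: [2.593, -0.569, 1.265]
contact_force: [-0.5, 0.1, -1.0]
gripper_width: 0.0597
```

Run:
```python
from h import *
v=np.array([.9,-.435])
go([.487+.0144*v[0],-.301+.0144*v[1],.028],-.45,.871)
snap('scene','s13')
go([.487+.0144*v[0],-.301+.0144*v[1],.028],-.45,.871)
```

```text
t 51.9 p [ 0.4992 -0.3005  0.2361] x [ 0.559 -0.252  0.79 ] y [-0.424 -0.906  0.011] z [ 0.712 -0.34  -0.614] w 0.0597 F [-0.5  0.1 -1. ] q [-0.68 -0.64  2.22  0.29  0.69  1.18]
dpos [ 0.0007 -0.0068 -0.2081] drot [ 0.027  0.031 -0.013] | 0.043
t 51.95 p [ 0.5    -0.3009  0.238 ] x [ 0.56  -0.252  0.789] y [-0.423 -0.906  0.011] z [ 0.712 -0.34  -0.614] w 0.0598 F [ 0.1 -0.2 -0.6] q [-0.68 -0.64  2.21  0.29  0.69  1.18]
dpos [-0.     -0.0063 -0.21  ] drot [ 0.027  0.03  -0.013] | 0.043
```

View pics/s13.png

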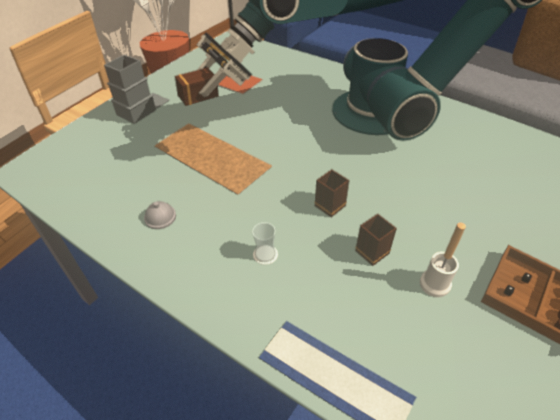

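Cup held on its side over the mat, bottom facing away from the robot. Lowering.

Request:
send_rows --commands '[{"ax": 0.013, "ay": 0.015, "az": -0.006, "tx": 0, "ty": -0.003, "tz": -0.012, "hand": -1}, {"ax": 0.013, "ay": 0.015, "az": -0.006, "tx": 0, "ty": -0.003, "tz": -0.02, "hand": -1}, {"ax": 0, "ay": 0, "az": 0, "tx": 0, "ty": 0, "tz": -0.025, "hand": -1}, {"ax": 0, "ay": 0, "az": 0, "tx": 0, "ty": 0, "tz": -0.025, "hand": -1}, {"ax": 0, "ay": 0, "az": 0, "tx": 0, "ty": 0, "tz": -0.025, "hand": -1}, {"ax": 0, "ay": 0, "az": 0, "tx": 0, "ty": 0, "tz": -0.025, "hand": -1}, {"ax": 0, "ay": 0, "az": 0, "tx": 0, "ty": 0, "tz": -0.02, "hand": -1}, {"ax": 0, "ay": 0, "az": 0, "tx": 0, "ty": 0, "tz": -0.012, "hand": -1}, {"ax": 0, "ay": 0, "az": 0, "tx": 0, "ty": 0, "tz": -0.006, "hand": -1}, {"ax": 0, "ay": 0, "az": 0, "tx": 0, "ty": 0, "tz": 0, "hand": -1}]'

```text
time_s: 53.2
position: [0.5029, -0.3076, 0.0559]
ee_rot: [2.645, -0.602, 1.192]
contact_force: [0.9, -0.4, -1.2]
gripper_width: 0.0599
```

Run:
```python
from h import *
v=np.array([.9,-.435])
go([.487+.0144*v[0],-.301+.0144*v[1],.028],-.45,.871)
```

```text
t 53.2 p [ 0.5029 -0.3076  0.0559] x [ 0.597 -0.289  0.748] y [-0.431 -0.902 -0.004] z [ 0.676 -0.321 -0.663] w 0.0599 F [ 0.9 -0.4 -1.2] q [-0.68 -0.41  2.36  0.47  0.41  0.98]
dpos [-0.0029  0.0004 -0.0279] drot [-0.014 -0.021 -0.004] | 0.026
```

Request:
send_rows --commands '[{"ax": -0.007, "ay": -0.01, "az": -0.002, "tx": -0.001, "ty": 0, "tz": -0.004, "hand": -1}, {"ax": -0.007, "ay": -0.01, "az": -0.002, "tx": -0.001, "ty": 0, "tz": -0.005, "hand": -1}, {"ax": 0, "ay": 0, "az": 0, "tx": 0, "ty": 0, "tz": -0.005, "hand": -1}, {"ax": 0, "ay": 0, "az": 0, "tx": 0, "ty": 0, "tz": -0.004, "hand": -1}, {"ax": 0, "ay": 0, "az": 0, "tx": 0, "ty": 0, "tz": -0.003, "hand": -1}, {"ax": 0, "ay": 0, "az": 0, "tx": 0, "ty": 0, "tz": -0.002, "hand": -1}, {"ax": 0, "ay": 0, "az": 0, "tx": 0, "ty": 0, "tz": -0.001, "hand": -1}, {"ax": 0, "ay": 0, "az": 0, "tx": 0, "ty": 0, "tz": 0, "hand": -1}, {"ax": 0, "ay": 0, "az": 0, "tx": 0, "ty": 0, "tz": 0, "hand": -1}, {"ax": 0, "ay": 0, "az": 0, "tx": 0, "ty": 0, "tz": 0, "hand": -1}]'

```text
time_s: 54.45
position: [0.5019, -0.3085, 0.0339]
ee_rot: [2.617, -0.598, 1.224]
contact_force: [-1.1, -0.5, -1.5]
gripper_width: 0.0599
```

Run:
```python
from h import *
v=np.array([.9,-.435])
go([.487+.0144*v[0],-.301+.0144*v[1],.028],-.45,.871)
im,d=snap('scene'); cv2.imwrite('pics/s14.png',cv2.resize(im[50:230,130:310],None,fx=3.2,fy=3.2,interpolation=2))
```

```text
t 54.45 p [ 0.5019 -0.3085  0.0339] x [ 0.577 -0.278  0.768] y [-0.435 -0.9    0.002] z [ 0.691 -0.335 -0.641] w 0.0599 F [-1.1 -0.5 -1.5] q [-0.69 -0.38  2.39  0.6   0.32  0.84]
dpos [-0.0019  0.0013 -0.0059] drot [0.003 0.003 0.   ] | 0.005
```

View pics/s14.png

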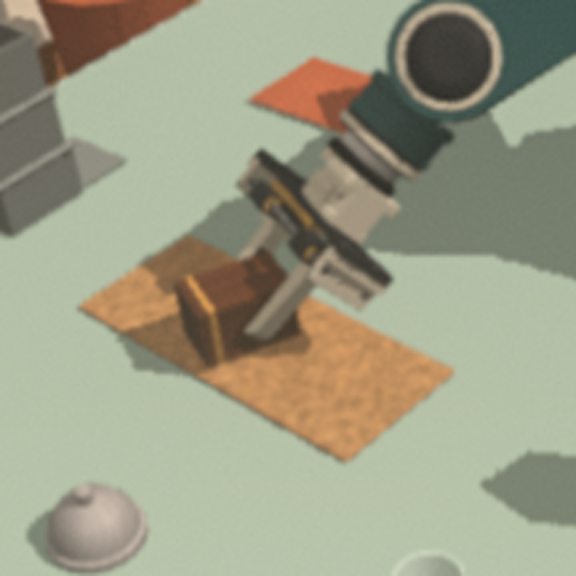

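Request:
send_rows --commands '[{"ax": 0, "ay": 0, "az": 0, "tx": 0, "ty": 0, "tz": -0.002, "hand": -1}, {"ax": 0, "ay": 0, "az": 0, "tx": 0, "ty": 0, "tz": -0.002, "hand": -1}, {"ax": 0, "ay": 0, "az": 0, "tx": 0, "ty": 0, "tz": -0.001, "hand": -1}, {"ax": 0, "ay": 0, "az": 0, "tx": 0, "ty": 0, "tz": -0.001, "hand": -1}, {"ax": 0, "ay": 0, "az": 0, "tx": 0, "ty": 0, "tz": 0, "hand": -1}, {"ax": 0, "ay": 0, "az": 0, "tx": 0, "ty": 0, "tz": 0, "hand": -1}, {"ax": 0, "ay": 0, "az": 0, "tx": 0, "ty": 0, "tz": 0, "hand": 0.6}, {"ax": 0, "ay": 0, "az": 0, "tx": 0, "ty": 0, "tz": 0, "hand": 0.6}, {"ax": 0, "ay": 0, "az": 0, "tx": 0, "ty": 0, "tz": 0, "hand": 0.6}, {"ax": 0, "ay": 0, "az": 0, "tx": 0, "ty": 0, "tz": 0, "hand": 0.6}]'

```text
time_s: 55.75
position: [0.5022, -0.3089, 0.0283]
ee_rot: [2.616, -0.598, 1.226]
contact_force: [-0.1, -0.4, 0.6]
gripper_width: 0.0743
```

Request:
send_rows --commands '[{"ax": 0, "ay": 0, "az": 0, "tx": 0, "ty": 0, "tz": 0.01, "hand": 0.6}, {"ax": 0, "ay": 0, "az": 0, "tx": 0, "ty": 0, "tz": 0.025, "hand": 0.6}, {"ax": 0, "ay": 0, "az": 0, "tx": 0, "ty": 0, "tz": 0.035, "hand": 0.6}, {"ax": 0, "ay": 0, "az": 0, "tx": 0, "ty": 0, "tz": 0.035, "hand": 0.6}, {"ax": 0.05, "ay": 0.1, "az": 0, "tx": 0, "ty": 0, "tz": 0.02, "hand": 0.6}, {"ax": 0.07, "ay": 0.15, "az": 0, "tx": 0, "ty": 0, "tz": 0.005, "hand": 0.6}, {"ax": 0.078, "ay": 0.163, "az": 0, "tx": 0, "ty": 0, "tz": 0, "hand": 0.6}, {"ax": 0.078, "ay": 0.163, "az": 0, "tx": 0, "ty": 0, "tz": 0, "hand": 0.6}, {"ax": 0.078, "ay": 0.163, "az": 0, "tx": 0, "ty": 0, "tz": 0, "hand": 0.6}, {"ax": 0.078, "ay": 0.163, "az": 0, "tx": 0, "ty": 0, "tz": 0, "hand": 0.6}]'

```text
time_s: 57.0
position: [0.4997, -0.3088, 0.165]
ee_rot: [-3.032, 0.695, 0.231]
contact_force: [-0.6, 0.3, 0.7]
gripper_width: 0.0744
```

Run:
```python
from h import *
state(); im,d=snap('top','t15'); P=cloud('top',d)
im2,d2=snap('scene','s15'); P2=cloud('scene',d2)
for n,Q in(('top',P),('scene',P2)):
    m=((Q[...,2]>.05)&(Q[...,2]<.075)&(Q[...,0]>.38)&(Q[...,0]<.6)&(Q[...,1]<-.15)&(Q[...,1]>-.45)).astype(np.uint8)
    N,l,st,c=cv2.connectedComponentsWithStats(m)
    for i in range(1,N):
        if st[i,4]>40:
            q=Q[l==i]; print(n,st[i,4],[np.round(t,4) for t in cv2.minAreaRect(q[:,:2].astype(np.float32))],np.median(q[:,2]).round(4))
```

```text
t 57.0 p [ 0.4997 -0.3088  0.165 ] x [ 0.89  -0.432 -0.149] y [-0.435 -0.9    0.011] z [-0.139  0.055 -0.989] w 0.0744 F [-0.6  0.3  0.7] q [-0.58  0.04  1.61 -0.03  1.63  1.44]
top 680 [array([ 0.485 , -0.2996]), array([0.0595, 0.063 ]), np.float64(63.5009)] 0.0638
scene 570 [array([ 0.4992, -0.3068]), array([0.0667, 0.0976]), np.float64(64.4706)] 0.066
```

View pics/s15.png

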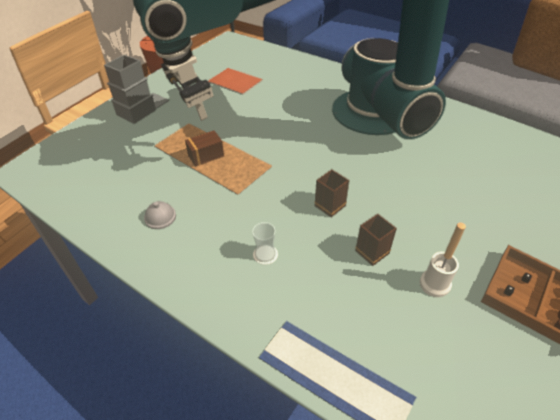

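C lies on the mat: centre (0.499, -0.307), axis at -0.445 rad. Regrasping with inward tilt.

Run:
```python
from h import *
go([.4879,-.3012,.0206],-.445,-.70)
```

```text
t 57.1 p [ 0.5005 -0.309   0.1615] x [ 0.889 -0.431 -0.153] y [-0.435 -0.901  0.01 ] z [-0.142  0.058 -0.988] w 0.0742 F [ 0.4 -0.  -0.8] q [-0.58  0.05  1.61 -0.03  1.63  1.44]
dpos [-0.0126  0.0078 -0.1409] drot [0.245 0.488 0.002] | 0.546
```

Request:
send_rows --commands '[{"ax": 0.061, "ay": 0.122, "az": 0, "tx": -0.003, "ty": 0.002, "tz": 0, "hand": 0.6}, {"ax": 0.061, "ay": 0.122, "az": 0, "tx": -0.003, "ty": 0.002, "tz": 0, "hand": 0.6}, {"ax": 0.061, "ay": 0.122, "az": 0, "tx": -0.003, "ty": 0.002, "tz": -0.005, "hand": 0.6}, {"ax": 0.061, "ay": 0.122, "az": 0, "tx": -0.003, "ty": 0.002, "tz": -0.015, "hand": 0.6}, {"ax": 0, "ay": 0, "az": 0, "tx": 0, "ty": 0, "tz": -0.02, "hand": 0.6}, {"ax": 0, "ay": 0, "az": 0, "tx": 0, "ty": 0, "tz": -0.015, "hand": 0.6}, {"ax": 0, "ay": 0, "az": 0, "tx": 0, "ty": 0, "tz": -0.008, "hand": 0.6}, {"ax": 0, "ay": 0, "az": 0, "tx": 0, "ty": 0, "tz": 0, "hand": 0.6}, {"ax": 0, "ay": 0, "az": 0, "tx": 0, "ty": 0, "tz": 0, "hand": 0.6}, {"ax": 0, "ay": 0, "az": 0, "tx": 0, "ty": 0, "tz": 0, "hand": 0.6}]'

```text
time_s: 58.35
position: [0.4882, -0.3012, 0.0994]
ee_rot: [-2.756, 0.626, 0.987]
contact_force: [0.1, 0.1, 0.1]
gripper_width: 0.0748
```

Run:
```python
from h import *
go([.4879,-.3012,.0206],-.445,-.70)
```

```text
t 58.35 p [ 0.4882 -0.3012  0.0994] x [ 0.697 -0.334 -0.635] y [-0.432 -0.902  0.001] z [-0.573  0.273 -0.773] w 0.0748 F [0.1 0.1 0.1] q [-0.56  0.41  1.41 -0.08  2.01  1.45]
dpos [-0.0003 -0.     -0.0788] drot [0.006 0.011 0.001] | 0.013
```

Request:
send_rows --commands '[{"ax": 0.006, "ay": 0.011, "az": 0, "tx": 0, "ty": 0, "tz": -0.01, "hand": 0.6}, {"ax": 0, "ay": 0, "az": 0, "tx": 0, "ty": 0, "tz": -0.016, "hand": 0.6}, {"ax": 0, "ay": 0, "az": 0, "tx": 0, "ty": 0, "tz": -0.016, "hand": 0.6}, {"ax": 0, "ay": 0, "az": 0, "tx": 0, "ty": 0, "tz": -0.014, "hand": 0.6}, {"ax": 0, "ay": 0, "az": 0, "tx": 0, "ty": 0, "tz": -0.01, "hand": 0.6}, {"ax": 0, "ay": 0, "az": 0, "tx": 0, "ty": 0, "tz": -0.005, "hand": 0.6}, {"ax": 0, "ay": 0, "az": 0, "tx": 0, "ty": 0, "tz": -0.002, "hand": 0.6}, {"ax": 0, "ay": 0, "az": 0, "tx": 0, "ty": 0, "tz": 0, "hand": 0.6}, {"ax": 0, "ay": 0, "az": 0, "tx": 0, "ty": 0, "tz": 0, "hand": 0.6}, {"ax": 0, "ay": 0, "az": 0, "tx": 0, "ty": 0, "tz": 0, "hand": 0.6}]'

```text
time_s: 59.6
position: [0.4883, -0.3012, 0.0213]
ee_rot: [-2.747, 0.624, 1.003]
contact_force: [0.3, -0.1, -1.1]
gripper_width: 0.0745
```

Run:
```python
from h import *
go([.4879,-.3012,.0206],-.445,-.70)
```

```text
t 59.6 p [ 0.4883 -0.3012  0.0213] x [ 0.69  -0.33  -0.644] y [-0.432 -0.902  0.   ] z [-0.581  0.278 -0.765] w 0.0745 F [ 0.3 -0.1 -1.1] q [-0.56  0.48  1.44 -0.08  1.91  1.46]
dpos [-0.0004 -0.     -0.0007] drot [ 0.    -0.     0.001] | 0.001
```

Close, lift, and head to the right end spot.

Request:
send_rows --commands '[{"ax": 0, "ay": 0, "az": 0, "tx": 0, "ty": 0, "tz": 0, "hand": -1}, {"ax": 0, "ay": 0, "az": 0, "tx": 0, "ty": 0, "tz": 0, "hand": -1}, {"ax": 0, "ay": 0, "az": 0, "tx": 0, "ty": 0, "tz": 0, "hand": -1}, {"ax": 0, "ay": 0, "az": 0, "tx": 0, "ty": 0, "tz": 0, "hand": -1}, {"ax": 0, "ay": 0, "az": 0, "tx": 0, "ty": 0, "tz": 0, "hand": -1}, {"ax": 0, "ay": 0, "az": 0, "tx": 0, "ty": 0, "tz": 0.012, "hand": -1}, {"ax": 0, "ay": 0, "az": 0, "tx": 0, "ty": 0, "tz": 0.03, "hand": -1}, {"ax": 0, "ay": 0, "az": 0, "tx": 0, "ty": -0.01, "tz": 0.04, "hand": -1}, {"ax": 0, "ay": 0, "az": 0, "tx": 0, "ty": -0.02, "tz": 0.04, "hand": -1}, {"ax": 0, "ay": 0, "az": 0, "tx": 0, "ty": -0.025, "tz": 0.03, "hand": -1}]'

```text
time_s: 60.85
position: [0.4874, -0.3555, 0.1792]
ee_rot: [-2.746, 0.621, 1.007]
contact_force: [1.0, -1.0, -1.5]
gripper_width: 0.0596
```

Run:
```python
from h import *
v=np.array([np.cos(.445),-np.sin(.445)])
P=np.array([.481,-.421])+.0144*v
go([*P,.0525-.0121],-.445,.871)
```

```text
t 60.85 p [ 0.4874 -0.3555  0.1792] x [ 0.689 -0.328 -0.646] y [-0.43  -0.903 -0.   ] z [-0.584  0.278 -0.763] w 0.0596 F [ 1.  -1.  -1.5] q [-0.62  0.42  1.26 -0.13  2.16  1.37]
dpos [ 0.0066 -0.0717 -0.1388] drot [-0.677 -1.421 -0.   ] | 1.574
```

Request:
send_rows --commands '[{"ax": -0.075, "ay": -0.157, "az": 0, "tx": 0.001, "ty": -0.015, "tz": 0.01, "hand": -1}, {"ax": -0.075, "ay": -0.157, "az": 0, "tx": 0.001, "ty": -0.012, "tz": 0, "hand": -1}, {"ax": -0.075, "ay": -0.157, "az": 0, "tx": 0.001, "ty": -0.01, "tz": 0, "hand": -1}, {"ax": -0.075, "ay": -0.157, "az": 0, "tx": 0.001, "ty": -0.008, "tz": 0, "hand": -1}, {"ax": -0.075, "ay": -0.157, "az": 0, "tx": 0.001, "ty": -0.006, "tz": 0, "hand": -1}, {"ax": -0.075, "ay": -0.157, "az": 0, "tx": 0, "ty": -0.005, "tz": 0, "hand": -1}, {"ax": -0.075, "ay": -0.157, "az": 0, "tx": 0, "ty": -0.004, "tz": 0, "hand": -1}, {"ax": -0.075, "ay": -0.157, "az": 0, "tx": 0, "ty": -0.002, "tz": 0, "hand": -1}, {"ax": -0.07, "ay": -0.147, "az": 0, "tx": 0, "ty": 0, "tz": 0, "hand": -1}, {"ax": 0, "ay": 0, "az": 0, "tx": 0, "ty": 0, "tz": 0, "hand": -1}]'

```text
time_s: 62.1
position: [0.4914, -0.4208, 0.2012]
ee_rot: [2.589, -0.592, 1.261]
contact_force: [0.1, -0.2, -1.8]
gripper_width: 0.0601
```

Run:
```python
from h import *
v=np.array([np.cos(.445),-np.sin(.445)])
P=np.array([.481,-.421])+.0144*v
snap('scene','s16')
go([*P,.0525-.0121],-.445,.871)
```

```text
t 62.15 p [ 0.4922 -0.4215  0.2031] x [ 0.556 -0.264  0.788] y [-0.437 -0.9    0.007] z [ 0.707 -0.348 -0.616] w 0.06 F [-0.1  0.1 -1.2] q [-0.91 -0.41  2.12  0.6   0.66  0.78]
dpos [ 0.0018 -0.0057 -0.1627] drot [0.022 0.03  0.007] | 0.038
```

View pics/s16.png

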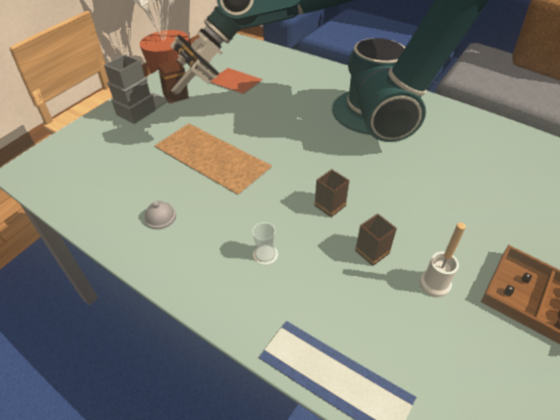

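Request:
send_rows --commands '[{"ax": 0.011, "ay": 0.015, "az": 0.003, "tx": 0, "ty": -0.003, "tz": -0.01, "hand": -1}, {"ax": 0.011, "ay": 0.015, "az": 0.003, "tx": 0, "ty": -0.003, "tz": -0.02, "hand": -1}, {"ax": 0, "ay": 0, "az": 0, "tx": 0, "ty": 0, "tz": -0.025, "hand": -1}, {"ax": 0, "ay": 0, "az": 0, "tx": 0, "ty": 0, "tz": -0.025, "hand": -1}, {"ax": 0, "ay": 0, "az": 0, "tx": 0, "ty": 0, "tz": -0.022, "hand": -1}, {"ax": 0, "ay": 0, "az": 0, "tx": 0, "ty": 0, "tz": -0.016, "hand": -1}, {"ax": 0, "ay": 0, "az": 0, "tx": 0, "ty": 0, "tz": -0.01, "hand": -1}, {"ax": 0, "ay": 0, "az": 0, "tx": 0, "ty": 0, "tz": -0.005, "hand": -1}, {"ax": 0, "ay": 0, "az": 0, "tx": 0, "ty": 0, "tz": 0, "hand": -1}, {"ax": 0, "ay": 0, "az": 0, "tx": 0, "ty": 0, "tz": 0, "hand": -1}]'

```text
time_s: 63.4
position: [0.4963, -0.429, 0.0621]
ee_rot: [2.644, -0.588, 1.202]
contact_force: [-0.2, -0.0, -1.9]
gripper_width: 0.0601
```

Run:
```python
from h import *
v=np.array([np.cos(.445),-np.sin(.445)])
P=np.array([.481,-.421])+.0144*v
im,d=snap('scene'); cv2.imwrite('pics/s17.png',cv2.resize(im[50:230,100:300],None,fx=3.2,fy=3.2,interpolation=2))
go([*P,.0525-.0121],-.445,.871)
```

```text
t 63.45 p [ 0.4962 -0.429   0.0622] x [ 0.595 -0.28   0.753] y [-0.423 -0.906 -0.002] z [ 0.683 -0.318 -0.658] w 0.0598 F [ 0.1  0.1 -0.9] q [-0.91 -0.2   2.19  0.81  0.5   0.5 ]
dpos [-0.0023  0.0018 -0.0218] drot [-0.009 -0.016 -0.008] | 0.02
```

View pics/s17.png

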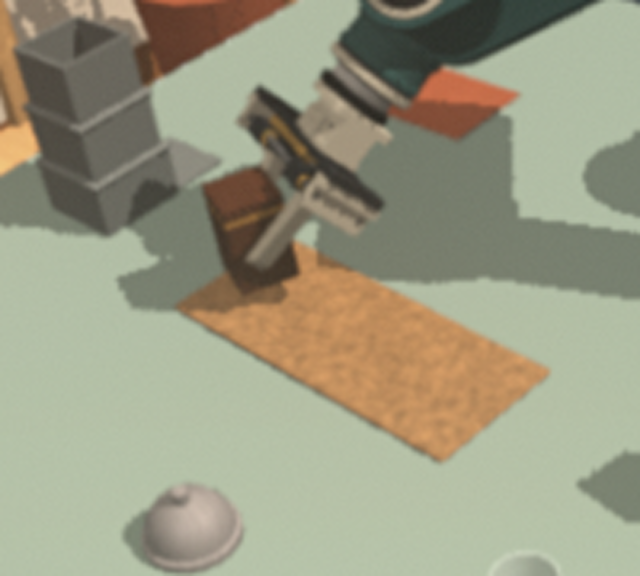

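Request:
send_rows --commands '[{"ax": -0.004, "ay": -0.008, "az": -0.004, "tx": -0.001, "ty": 0.001, "tz": -0.004, "hand": -1}, {"ax": -0.005, "ay": -0.008, "az": -0.004, "tx": -0.001, "ty": 0.001, "tz": -0.005, "hand": -1}, {"ax": 0, "ay": 0, "az": 0, "tx": 0, "ty": 0, "tz": -0.004, "hand": -1}, {"ax": 0, "ay": 0, "az": 0, "tx": 0, "ty": 0, "tz": -0.003, "hand": -1}, {"ax": 0, "ay": 0, "az": 0, "tx": 0, "ty": 0, "tz": -0.002, "hand": -1}, {"ax": 0, "ay": 0, "az": 0, "tx": 0, "ty": 0, "tz": -0.001, "hand": -1}, {"ax": 0, "ay": 0, "az": 0, "tx": 0, "ty": 0, "tz": -0.001, "hand": -1}, {"ax": 0, "ay": 0, "az": 0, "tx": 0, "ty": 0, "tz": 0, "hand": -1}, {"ax": 0, "ay": 0, "az": 0, "tx": 0, "ty": 0, "tz": 0, "hand": -1}, {"ax": 0, "ay": 0, "az": 0, "tx": 0, "ty": 0, "tz": 0, "hand": -1}]'

```text
time_s: 64.7
position: [0.4943, -0.4272, 0.042]
ee_rot: [2.621, -0.594, 1.224]
contact_force: [-1.1, -0.2, -1.9]
gripper_width: 0.0601
```

Run:
```python
from h import *
v=np.array([np.cos(.445),-np.sin(.445)])
P=np.array([.481,-.421])+.0144*v
go([*P,.0525-.0121],-.445,.871)
```

```text
t 64.7 p [ 0.4943 -0.4272  0.042 ] x [ 0.579 -0.276  0.767] y [-0.431 -0.902  0.001] z [ 0.692 -0.331 -0.642] w 0.0601 F [-1.1 -0.2 -1.9] q [-0.91 -0.18  2.22  0.92  0.45  0.39]
dpos [-0.0003 -0.     -0.0016] drot [0.002 0.002 0.001] | 0.003
```

Request:
send_rows --commands '[{"ax": 0, "ay": 0, "az": 0, "tx": 0, "ty": 0, "tz": -0.001, "hand": -1}, {"ax": 0, "ay": 0, "az": 0, "tx": 0, "ty": 0, "tz": -0.001, "hand": -1}, {"ax": 0, "ay": 0, "az": 0, "tx": 0, "ty": 0, "tz": -0.001, "hand": -1}, {"ax": 0, "ay": 0, "az": 0, "tx": 0, "ty": 0, "tz": 0, "hand": -1}, {"ax": 0, "ay": 0, "az": 0, "tx": 0, "ty": 0, "tz": 0, "hand": 0.55}, {"ax": 0, "ay": 0, "az": 0, "tx": 0, "ty": 0, "tz": 0, "hand": 0.55}, {"ax": 0, "ay": 0, "az": 0, "tx": 0, "ty": 0, "tz": 0, "hand": 0.55}, {"ax": 0, "ay": 0, "az": 0, "tx": 0, "ty": 0, "tz": 0, "hand": 0.55}, {"ax": 0, "ay": 0, "az": 0, "tx": 0, "ty": 0, "tz": 0.01, "hand": 0.55}, {"ax": 0, "ay": 0, "az": 0, "tx": 0, "ty": 0, "tz": 0.025, "hand": 0.55}]'

```text
time_s: 65.95
position: [0.4939, -0.4268, 0.073]
ee_rot: [2.623, -0.596, 1.222]
contact_force: [-0.9, 0.7, -0.1]
gripper_width: 0.0721
```

Request:
send_rows --commands '[{"ax": 0, "ay": 0, "az": 0, "tx": 0, "ty": 0, "tz": 0.035, "hand": 0.55}, {"ax": 0, "ay": 0, "az": 0, "tx": 0, "ty": 0, "tz": 0.04, "hand": 0.55}, {"ax": 0, "ay": 0, "az": 0, "tx": 0, "ty": 0, "tz": 0.04, "hand": 0.55}, {"ax": 0.07, "ay": 0.15, "az": 0, "tx": 0, "ty": 0.01, "tz": 0.02, "hand": 0.55}, {"ax": 0.078, "ay": 0.163, "az": 0, "tx": 0, "ty": 0.03, "tz": 0.01, "hand": 0.55}, {"ax": 0.078, "ay": 0.163, "az": 0, "tx": 0, "ty": 0.04, "tz": 0, "hand": 0.55}, {"ax": 0.078, "ay": 0.163, "az": 0, "tx": 0, "ty": 0.045, "tz": 0, "hand": 0.55}, {"ax": 0.06, "ay": 0.13, "az": 0, "tx": 0, "ty": 0.05, "tz": 0, "hand": 0.55}, {"ax": 0, "ay": 0, "az": 0.04, "tx": 0, "ty": 0.05, "tz": 0, "hand": 0.55}, {"ax": 0, "ay": 0, "az": 0.05, "tx": 0, "ty": 0.05, "tz": 0, "hand": 0.55}]'

```text
time_s: 67.2
position: [0.4909, -0.147, 0.2259]
ee_rot: [3.076, -0.564, -0.011]
contact_force: [-0.5, 0.5, -0.7]
gripper_width: 0.0722
```

```bash
cat >> h.py <<'E'
def rects(n,zlo,zhi,box,v=True):
    im,d=snap(n); Q=cloud(n,d); x0,x1,y0,y1=box
    m=((Q[...,2]>zlo)&(Q[...,2]<zhi)&(Q[...,0]>x0)&(Q[...,0]<x1)&(Q[...,1]<y1)&(Q[...,1]>y0)).astype(np.uint8)
    N,l,st,c=cv2.connectedComponentsWithStats(m)
    for i in range(1,N):
        if st[i,4]>40:
            q=Q[l==i]; r=cv2.minAreaRect(q[:,:2].astype(np.float32)); print(n,st[i,4],np.round(r[0],4),np.round(r[1],4),round(r[2],1),np.median(q[:,2]).round(4))
    return im
E
python3 - <<'E'
from h import *
go([.47,.105,.2],-.2,-.7)
im=rects('scene',.085,.115,(.35,.65,-.5,.3)); cv2.imwrite('pics/s18.png',im)
rects('top',.085,.115,(.35,.65,-.5,.3))
E
```

```text
t 67.2 p [ 0.4909 -0.147   0.2259] x [ 0.935 -0.355 -0.005] y [-0.355 -0.935  0.015] z [-0.01  -0.012 -1.   ] w 0.0722 F [-0.5  0.5 -0.7] q [-0.33 -0.24  1.77 -0.01  1.62  1.6 ]
dpos [-0.0209  0.252  -0.0259] drot [0.207 0.665 0.151] | 0.712
scene 329 [ 0.4815 -0.4221] [0.0697 0.0621] 62.0 0.1008
scene 274 [0.4709 0.1058] [0.0619 0.0625] 78.1 0.0933
scene 321 [0.5488 0.2679] [0.0618 0.0624] 72.9 0.0938
top 241 [0.5481 0.2695] [0.0618 0.0606] 73.3 0.0938
top 602 [ 0.4802 -0.4215] [0.0594 0.0619] 64.3 0.0988
top 228 [0.4699 0.1051] [0.0601 0.0603] 78.9 0.0948
```

View pics/s18.png

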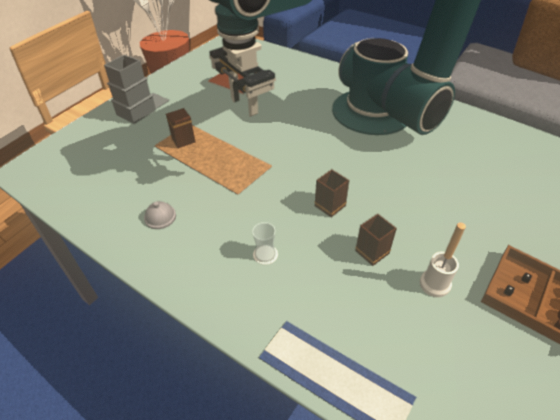

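C is inverted on the mat at (0.481, -0.422), top at 0.10. Next is B.

Request:
send_rows --commands '[{"ax": 0, "ay": 0, "az": 0.05, "tx": -0.003, "ty": 0.035, "tz": 0, "hand": 0.55}, {"ax": 0, "ay": 0, "az": 0.05, "tx": -0.003, "ty": 0.035, "tz": 0, "hand": 0.55}, {"ax": 0, "ay": 0, "az": 0.05, "tx": -0.004, "ty": 0.035, "tz": 0, "hand": 0.55}, {"ax": 0.028, "ay": 0.137, "az": 0, "tx": -0.004, "ty": 0.035, "tz": 0, "hand": 0.55}, {"ax": 0.028, "ay": 0.137, "az": 0, "tx": -0.004, "ty": 0.035, "tz": -0.005, "hand": 0.55}, {"ax": 0.028, "ay": 0.137, "az": 0, "tx": -0.004, "ty": 0.03, "tz": -0.01, "hand": 0.55}, {"ax": 0.028, "ay": 0.137, "az": 0, "tx": -0.004, "ty": 0.022, "tz": -0.015, "hand": 0.55}, {"ax": 0.028, "ay": 0.137, "az": 0, "tx": -0.003, "ty": 0.012, "tz": -0.01, "hand": 0.55}, {"ax": 0, "ay": 0, "az": 0, "tx": -0.002, "ty": 0.003, "tz": -0.005, "hand": 0.55}, {"ax": 0, "ay": 0, "az": 0, "tx": 0, "ty": 0, "tz": 0, "hand": 0.55}]'

```text
time_s: 68.55
position: [0.46, 0.1018, 0.1817]
ee_rot: [-2.878, 0.291, 1.079]
contact_force: [-0.9, 0.3, 0.0]
gripper_width: 0.0722
```

Run:
```python
from h import *
go([.4585,.1078,.0456],-.2,-.7)
rects('scene',.085,.115,(.35,.65,-.5,.3))
go([.4585,.1078,.0456],-.2,-.7)
```

```text
t 68.55 p [0.46   0.1018 0.1817] x [ 0.738 -0.157 -0.656] y [-0.195 -0.981  0.015] z [-0.646  0.117 -0.754] w 0.0722 F [-0.9  0.3  0. ] q [0.06 0.13 1.61 0.18 2.1  1.87]
dpos [-0.0015  0.006  -0.1361] drot [ 0.012 -0.019 -0.004] | 0.022
scene 329 [ 0.4814 -0.422 ] [0.0672 0.0615] 62.9 0.1008
scene 273 [0.471  0.1055] [0.0617 0.0626] 79.7 0.093
scene 317 [0.5488 0.2675] [0.061  0.0624] 72.7 0.0937
t 68.6 p [0.4599 0.1017 0.182 ] x [ 0.738 -0.157 -0.656] y [-0.195 -0.981  0.015] z [-0.646  0.117 -0.755] w 0.0719 F [-0.2 -0.3 -1. ] q [0.06 0.13 1.61 0.18 2.1  1.87]
dpos [-0.0014  0.0061 -0.1364] drot [ 0.012 -0.018 -0.004] | 0.022
```

Request:
send_rows --commands '[{"ax": 0.006, "ay": -0.009, "az": -0.002, "tx": -0.001, "ty": 0.003, "tz": 0, "hand": 0.55}, {"ax": 0.006, "ay": -0.009, "az": -0.002, "tx": -0.001, "ty": 0.003, "tz": -0.01, "hand": 0.55}, {"ax": 0, "ay": 0, "az": 0, "tx": 0, "ty": 0, "tz": -0.018, "hand": 0.55}, {"ax": 0, "ay": 0, "az": 0, "tx": 0, "ty": 0, "tz": -0.018, "hand": 0.55}, {"ax": 0, "ay": 0, "az": 0, "tx": 0, "ty": 0, "tz": -0.018, "hand": 0.55}, {"ax": 0, "ay": 0, "az": 0, "tx": 0, "ty": 0, "tz": -0.018, "hand": 0.55}, {"ax": 0, "ay": 0, "az": 0, "tx": 0, "ty": 0, "tz": -0.018, "hand": 0.55}, {"ax": 0, "ay": 0, "az": 0, "tx": 0, "ty": 0, "tz": -0.015, "hand": 0.55}, {"ax": 0, "ay": 0, "az": 0, "tx": 0, "ty": 0, "tz": -0.008, "hand": 0.55}, {"ax": 0, "ay": 0, "az": 0, "tx": 0, "ty": 0, "tz": -0.002, "hand": 0.55}]'

```text
time_s: 69.85
position: [0.4571, 0.1073, 0.0494]
ee_rot: [-2.876, 0.29, 1.039]
contact_force: [0.0, -0.3, 0.3]
gripper_width: 0.072
```

Run:
```python
from h import *
im,d=snap('scene'); cv2.imwrite('pics/s19.png',cv2.resize(im[90:270,220:420],None,fx=3.2,fy=3.2,interpolation=2))
go([.4585,.1078,.0456],-.2,-.7)
```

```text
t 69.9 p [0.4571 0.1073 0.0494] x [ 0.754 -0.153 -0.639] y [-0.2   -0.98  -0.002] z [-0.626  0.129 -0.769] w 0.0721 F [ 0.3 -0.8 -1.3] q [0.07 0.22 1.72 0.18 1.87 1.83]
dpos [ 0.0014  0.0005 -0.0038] drot [-0.001  0.007  0.001] | 0.007
```

View pics/s19.png

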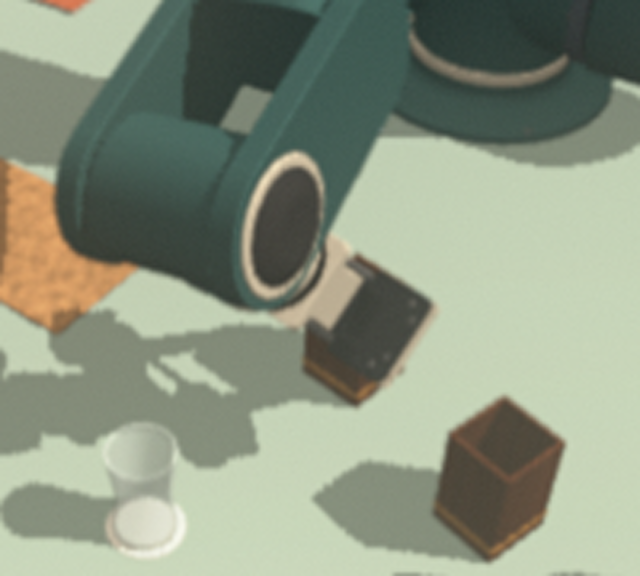

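Request:
send_rows --commands '[{"ax": 0, "ay": 0.004, "az": 0, "tx": 0.001, "ty": 0, "tz": -0.002, "hand": 0.55}, {"ax": 0, "ay": 0.003, "az": 0, "tx": 0, "ty": 0, "tz": -0.0015, "hand": -1}, {"ax": 0, "ay": 0, "az": 0, "tx": 0, "ty": 0, "tz": 0, "hand": -1}, {"ax": 0, "ay": 0, "az": 0, "tx": 0, "ty": 0, "tz": 0, "hand": -1}, {"ax": 0, "ay": 0, "az": 0, "tx": 0, "ty": 0, "tz": 0, "hand": -1}, {"ax": 0, "ay": 0, "az": 0, "tx": 0, "ty": 0, "tz": 0, "hand": -1}, {"ax": 0, "ay": 0, "az": 0, "tx": 0, "ty": 0, "tz": 0, "hand": -1}, {"ax": 0, "ay": 0, "az": 0, "tx": 0, "ty": 0, "tz": 0.01, "hand": -1}, {"ax": 0, "ay": 0, "az": 0, "tx": 0, "ty": 0, "tz": 0.025, "hand": -1}, {"ax": 0, "ay": 0, "az": 0, "tx": 0, "ty": 0, "tz": 0.035, "hand": -1}]'

```text
time_s: 71.15
position: [0.4578, 0.1073, 0.1181]
ee_rot: [-2.872, 0.29, 1.052]
contact_force: [-0.7, -0.1, 0.0]
gripper_width: 0.06
```

Run:
```python
from h import *
v=np.array([np.cos(.38),-np.sin(.38)])
P=np.array([.490,-.180])+.0144*v
go([*P,.2],-.38,.871)
```

```text
t 71.15 p [0.4578 0.1073 0.1181] x [ 0.748 -0.153 -0.646] y [-0.2  -0.98 -0.  ] z [-0.633  0.129 -0.763] w 0.06 F [-0.7 -0.1  0. ] q [0.07 0.16 1.67 0.19 1.98 1.85]
dpos [ 0.0456 -0.2926  0.0819] drot [-0.452 -1.509 -0.14 ] | 1.581
```

B held. I'll lay it on the table just left of the mat, at (0.57, -0.075), where the outward tilt is well within reach.

Request:
send_rows --commands '[{"ax": 0, "ay": 0, "az": 0, "tx": 0.003, "ty": -0.005, "tz": 0.035, "hand": -1}, {"ax": 0, "ay": 0, "az": 0.01, "tx": 0.01, "ty": -0.015, "tz": 0.03, "hand": -1}, {"ax": 0, "ay": 0, "az": 0.01, "tx": 0.018, "ty": -0.027, "tz": 0.015, "hand": -1}, {"ax": -0.02, "ay": -0.1, "az": 0.01, "tx": 0.02, "ty": -0.03, "tz": 0, "hand": -1}, {"ax": -0.022, "ay": -0.165, "az": 0.01, "tx": 0.02, "ty": -0.03, "tz": 0, "hand": -1}, {"ax": -0.022, "ay": -0.165, "az": 0.01, "tx": 0.018, "ty": -0.028, "tz": 0, "hand": -1}, {"ax": -0.022, "ay": -0.165, "az": 0.01, "tx": 0.014, "ty": -0.02, "tz": 0, "hand": -1}, {"ax": -0.022, "ay": -0.165, "az": 0.01, "tx": 0.01, "ty": -0.012, "tz": 0, "hand": -1}, {"ax": -0.022, "ay": -0.165, "az": 0, "tx": 0.005, "ty": -0.006, "tz": 0, "hand": -1}, {"ax": -0.022, "ay": -0.165, "az": 0, "tx": 0.002, "ty": -0.002, "tz": 0, "hand": -1}]'

```text
time_s: 72.4
position: [0.5826, -0.074, 0.2127]
ee_rot: [3.036, -0.189, 0.68]
contact_force: [-0.5, 0.4, -0.5]
gripper_width: 0.0597
```

Run:
```python
from h import *
go([.5843,-.0769,.018],-.13,.871)
```

```text
t 72.4 p [ 0.5826 -0.074   0.2127] x [ 0.898 -0.113  0.426] y [-0.124 -0.992 -0.003] z [ 0.423 -0.05  -0.905] w 0.0597 F [-0.5  0.4 -0.5] q [-0.18 -0.36  1.93  0.03  1.13  1.5 ]
dpos [ 0.0017 -0.0029 -0.1947] drot [-0.057 -0.427 -0.007] | 0.431
```

Request:
send_rows --commands '[{"ax": -0.019, "ay": -0.142, "az": -0.002, "tx": 0, "ty": -0.001, "tz": 0, "hand": -1}, {"ax": -0.019, "ay": -0.142, "az": -0.002, "tx": 0, "ty": -0.001, "tz": -0.01, "hand": -1}, {"ax": -0.019, "ay": -0.142, "az": -0.002, "tx": 0, "ty": -0.001, "tz": -0.018, "hand": -1}, {"ax": 0, "ay": 0, "az": 0, "tx": 0, "ty": 0, "tz": -0.025, "hand": -1}, {"ax": 0, "ay": 0, "az": 0, "tx": 0, "ty": 0, "tz": -0.03, "hand": -1}, {"ax": 0, "ay": 0, "az": 0, "tx": 0, "ty": 0, "tz": -0.03, "hand": -1}, {"ax": 0, "ay": 0, "az": 0, "tx": 0, "ty": 0, "tz": -0.025, "hand": -1}, {"ax": 0, "ay": 0, "az": 0, "tx": 0, "ty": 0, "tz": -0.015, "hand": -1}, {"ax": 0, "ay": 0, "az": 0, "tx": 0, "ty": 0, "tz": -0.006, "hand": -1}, {"ax": 0, "ay": 0, "az": 0, "tx": 0, "ty": 0, "tz": 0, "hand": -1}]'

```text
time_s: 73.65
position: [0.5798, -0.0766, 0.057]
ee_rot: [2.778, -0.183, 1.331]
contact_force: [0.5, 0.3, -0.7]
gripper_width: 0.0601
```

Run:
```python
from h import *
im,d=snap('scene'); cv2.imwrite('pics/s20.png',cv2.resize(im[90:270,180:380],None,fx=3.2,fy=3.2,interpolation=2))
go([.5843,-.0769,.018],-.13,.871)
```

```text
t 73.7 p [ 0.58   -0.0766  0.0575] x [ 0.621 -0.082  0.78 ] y [-0.13  -0.991 -0.001] z [ 0.773 -0.101 -0.626] w 0.06 F [ 0.2  0.6 -0.9] q [-0.21 -0.44  2.4   0.2   0.3   1.33]
dpos [ 0.0043 -0.0003 -0.0395] drot [0.002 0.023 0.001] | 0.023
```

View pics/s20.png

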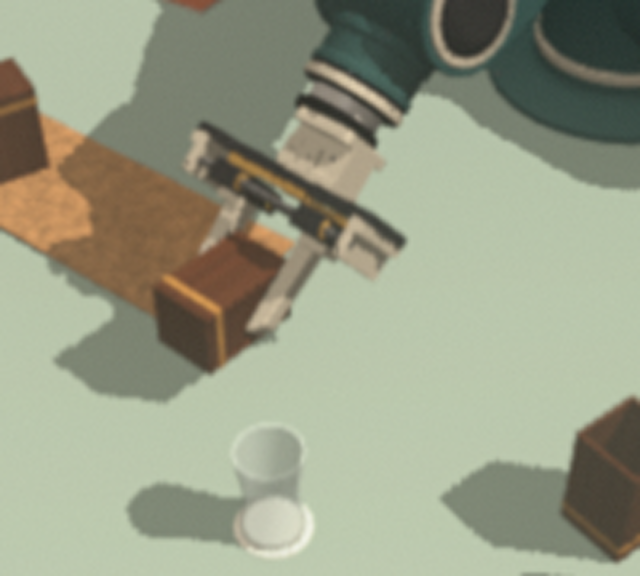

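Request:
send_rows --commands '[{"ax": 0, "ay": 0.011, "az": 0, "tx": 0.002, "ty": 0, "tz": -0.005, "hand": -1}, {"ax": 0, "ay": 0.011, "az": 0, "tx": 0.002, "ty": 0, "tz": -0.008, "hand": -1}, {"ax": 0, "ay": 0, "az": 0, "tx": 0, "ty": 0, "tz": -0.008, "hand": -1}, {"ax": 0, "ay": 0, "az": 0, "tx": 0, "ty": 0, "tz": -0.007, "hand": -1}, {"ax": 0, "ay": 0, "az": 0, "tx": 0, "ty": 0, "tz": -0.004, "hand": -1}, {"ax": 0, "ay": 0, "az": 0, "tx": 0, "ty": 0, "tz": -0.002, "hand": -1}, {"ax": 0, "ay": 0, "az": 0, "tx": 0, "ty": 0, "tz": -0.001, "hand": -1}, {"ax": 0, "ay": 0, "az": 0, "tx": 0, "ty": 0, "tz": 0, "hand": -1}, {"ax": 0, "ay": 0, "az": 0, "tx": 0, "ty": 0, "tz": 0, "hand": -1}, {"ax": 0, "ay": 0, "az": 0, "tx": 0, "ty": 0, "tz": 0, "hand": -1}]'

```text
time_s: 74.95
position: [0.5851, -0.0768, 0.0222]
ee_rot: [2.79, -0.181, 1.302]
contact_force: [-0.0, 0.5, -0.2]
gripper_width: 0.0598
```

Run:
```python
from h import *
go([.5843,-.0769,.018],-.13,.871)
```

```text
t 74.95 p [ 0.5851 -0.0768  0.0222] x [ 0.637 -0.082  0.767] y [-0.13  -0.991  0.002] z [ 0.76  -0.101 -0.642] w 0.0598 F [-0.   0.5 -0.2] q [-0.2  -0.35  2.39  0.23  0.24  1.31]
dpos [-0.0008 -0.0001 -0.0042] drot [0.002 0.002 0.001] | 0.003
```

Lower the last millimetres, release, and lift.

Request:
send_rows --commands '[{"ax": 0, "ay": 0, "az": 0, "tx": 0, "ty": 0, "tz": -0.002, "hand": -1}, {"ax": 0, "ay": 0, "az": 0, "tx": 0, "ty": 0, "tz": -0.001, "hand": -1}, {"ax": 0, "ay": 0, "az": 0, "tx": 0, "ty": 0, "tz": -0.001, "hand": -1}, {"ax": 0, "ay": 0, "az": 0, "tx": 0, "ty": 0, "tz": -0.001, "hand": -1}, {"ax": 0, "ay": 0, "az": 0, "tx": 0, "ty": 0, "tz": 0, "hand": 0.6}, {"ax": 0, "ay": 0, "az": 0, "tx": 0, "ty": 0, "tz": 0, "hand": 0.6}, {"ax": 0, "ay": 0, "az": 0, "tx": 0, "ty": 0, "tz": 0, "hand": 0.6}, {"ax": 0, "ay": 0, "az": 0, "tx": 0, "ty": 0, "tz": 0, "hand": 0.6}, {"ax": 0, "ay": 0, "az": 0, "tx": 0, "ty": 0, "tz": 0.01, "hand": 0.6}, {"ax": 0, "ay": 0, "az": 0, "tx": 0, "ty": 0, "tz": 0.025, "hand": 0.6}]'

```text
time_s: 76.2
position: [0.5846, -0.0768, 0.0519]
ee_rot: [2.791, -0.182, 1.3]
contact_force: [-0.5, -0.4, 0.2]
gripper_width: 0.0744
```

Request:
send_rows --commands '[{"ax": 0, "ay": 0, "az": 0, "tx": 0, "ty": 0, "tz": 0.035, "hand": 0.6}, {"ax": 0, "ay": 0, "az": 0, "tx": 0, "ty": 0, "tz": 0.035, "hand": 0.6}, {"ax": 0.02, "ay": 0.15, "az": 0, "tx": 0, "ty": 0, "tz": 0.02, "hand": 0.6}, {"ax": 0.024, "ay": 0.18, "az": 0, "tx": 0, "ty": 0, "tz": 0.01, "hand": 0.6}, {"ax": 0.024, "ay": 0.18, "az": 0, "tx": 0, "ty": 0, "tz": 0, "hand": 0.6}, {"ax": 0.024, "ay": 0.18, "az": 0, "tx": 0, "ty": 0, "tz": 0, "hand": 0.6}, {"ax": 0.024, "ay": 0.18, "az": 0, "tx": 0, "ty": 0, "tz": 0, "hand": 0.6}, {"ax": 0.024, "ay": 0.18, "az": 0, "tx": 0, "ty": 0, "tz": 0, "hand": 0.6}, {"ax": 0.024, "ay": 0.18, "az": 0, "tx": -0.005, "ty": 0, "tz": 0, "hand": 0.6}, {"ax": 0.024, "ay": 0.18, "az": 0, "tx": -0.005, "ty": 0, "tz": 0, "hand": 0.6}]'

```text
time_s: 77.45
position: [0.573, -0.0795, 0.1718]
ee_rot: [-2.98, 0.202, 0.888]
contact_force: [-0.4, 0.5, -0.0]
gripper_width: 0.074
```

Run:
```python
from h import *
im=rects('scene',.05,.072,(.5,.67,-.16,.02)); cv2.imwrite('pics/s21.png',im)
rects('top',.05,.072,(.5,.67,-.16,.02))
go([.57,-.075,.1],-.13,-.70)
```

```text
scene 716 [ 0.5831 -0.078 ] [0.0643 0.0967] 82.6 0.0618
t 77.55 p [ 0.5731 -0.0795  0.1674] x [ 0.827 -0.116 -0.55 ] y [-0.131 -0.991  0.012] z [-0.547  0.062 -0.835] w 0.0743 F [-0.2  0.1 -1.5] q [-0.17  0.31  1.39 -0.03  2.03  1.53]
dpos [-0.0031  0.0045 -0.0674] drot [0.027 0.115 0.001] | 0.118
```

View pics/s21.png

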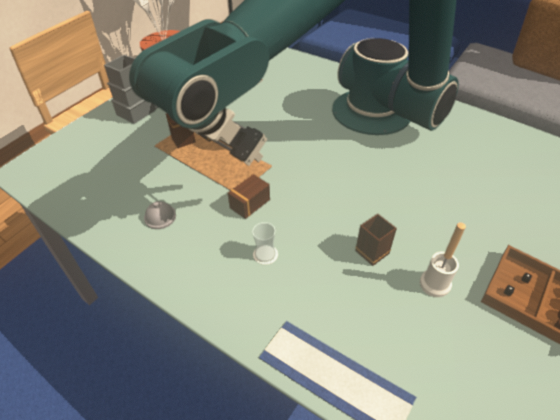

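Request:
send_rows --commands '[{"ax": 0.014, "ay": 0.058, "az": 0, "tx": -0.001, "ty": 0.0015, "tz": -0.01, "hand": 0.6}, {"ax": 0.013, "ay": 0.057, "az": 0, "tx": -0.001, "ty": 0.0015, "tz": -0.018, "hand": 0.6}, {"ax": 0, "ay": 0, "az": 0, "tx": 0, "ty": 0, "tz": -0.02, "hand": 0.6}, {"ax": 0, "ay": 0, "az": 0, "tx": 0, "ty": 0, "tz": -0.02, "hand": 0.6}, {"ax": 0, "ay": 0, "az": 0, "tx": 0, "ty": 0, "tz": -0.012, "hand": 0.6}, {"ax": 0, "ay": 0, "az": 0, "tx": 0, "ty": 0, "tz": -0.005, "hand": 0.6}, {"ax": 0, "ay": 0, "az": 0, "tx": 0, "ty": 0, "tz": 0, "hand": 0.6}, {"ax": 0, "ay": 0, "az": 0, "tx": 0, "ty": 0, "tz": 0, "hand": 0.6}, {"ax": 0, "ay": 0, "az": 0, "tx": 0, "ty": 0, "tz": 0, "hand": 0.6}, {"ax": 0, "ay": 0, "az": 0, "tx": 0, "ty": 0, "tz": 0, "hand": 0.6}]'

```text
time_s: 78.8
position: [0.5723, -0.0773, 0.0845]
ee_rot: [-2.92, 0.196, 1.03]
contact_force: [-0.2, 0.9, -0.8]
gripper_width: 0.0746
```

Run:
```python
from h import *
go([.5711,-.0764,.018],-.13,-.70)
```

```text
t 78.8 p [ 0.5723 -0.0773  0.0845] x [ 0.772 -0.106 -0.627] y [-0.132 -0.991  0.005] z [-0.622  0.079 -0.779] w 0.0746 F [-0.2  0.9 -0.8] q [-0.17  0.42  1.41 -0.03  1.99  1.54]
dpos [-0.0012  0.0009 -0.0665] drot [0.008 0.021 0.002] | 0.023
```

Request:
send_rows --commands '[{"ax": 0.004, "ay": 0.01, "az": 0.001, "tx": -0.001, "ty": 0.001, "tz": -0.008, "hand": 0.6}, {"ax": 0.004, "ay": 0.01, "az": 0.001, "tx": 0, "ty": 0, "tz": -0.014, "hand": 0.6}, {"ax": 0, "ay": 0, "az": 0, "tx": 0, "ty": 0, "tz": -0.015, "hand": 0.6}, {"ax": 0, "ay": 0, "az": 0, "tx": 0, "ty": 0, "tz": -0.013, "hand": 0.6}, {"ax": 0, "ay": 0, "az": 0, "tx": 0, "ty": 0, "tz": -0.008, "hand": 0.6}, {"ax": 0, "ay": 0, "az": 0, "tx": 0, "ty": 0, "tz": -0.004, "hand": 0.6}, {"ax": 0, "ay": 0, "az": 0, "tx": 0, "ty": 0, "tz": 0, "hand": 0.6}, {"ax": 0, "ay": 0, "az": 0, "tx": 0, "ty": 0, "tz": 0, "hand": -1}, {"ax": 0, "ay": 0, "az": 0, "tx": 0, "ty": 0, "tz": 0, "hand": -1}, {"ax": 0, "ay": 0, "az": 0, "tx": 0, "ty": 0, "tz": 0, "hand": -1}]'

```text
time_s: 80.05
position: [0.5711, -0.0762, 0.0178]
ee_rot: [-2.903, 0.189, 1.06]
contact_force: [-0.5, 0.5, -0.9]
gripper_width: 0.06
```

Run:
```python
from h import *
go([.5711,-.0764,.018],-.13,-.70)
im,d=snap('scene'); cv2.imwrite('pics/s22.png',cv2.resize(im[90:290,130:350],None,fx=3.2,fy=3,interpolation=2))
```

```text
t 80.05 p [ 0.5711 -0.0762  0.0178] x [ 0.758 -0.099 -0.645] y [-0.13  -0.992 -0.001] z [-0.639  0.084 -0.765] w 0.06 F [-0.5  0.5 -0.9] q [-0.17  0.49  1.43 -0.02  1.91  1.54]
dpos [ 0.     -0.0002  0.0002] drot [-0.001 -0.     0.   ] | 0.001
```

View pics/s22.png

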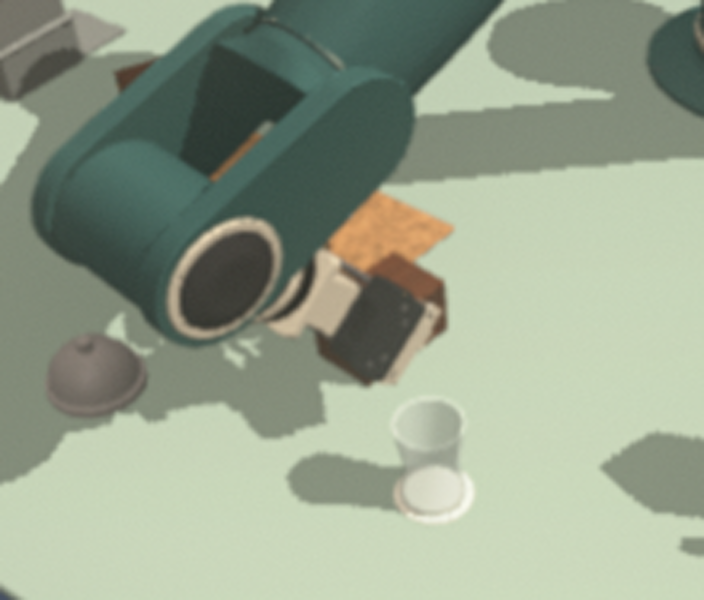

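Request:
send_rows --commands '[{"ax": 0, "ay": 0, "az": 0, "tx": 0, "ty": 0, "tz": 0.01, "hand": -1}, {"ax": 0, "ay": 0, "az": 0, "tx": 0, "ty": 0, "tz": 0.03, "hand": -1}, {"ax": 0, "ay": 0, "az": 0, "tx": -0.004, "ty": -0.012, "tz": 0.04, "hand": -1}, {"ax": 0, "ay": 0, "az": -0.03, "tx": -0.008, "ty": -0.025, "tz": 0.04, "hand": -1}, {"ax": 0, "ay": 0, "az": -0.04, "tx": -0.01, "ty": -0.035, "tz": 0.03, "hand": -1}, {"ax": 0, "ay": 0, "az": -0.05, "tx": -0.012, "ty": -0.04, "tz": 0.02, "hand": -1}, {"ax": 0, "ay": 0, "az": -0.05, "tx": -0.012, "ty": -0.04, "tz": 0, "hand": -1}, {"ax": 0, "ay": 0, "az": -0.05, "tx": -0.012, "ty": -0.035, "tz": 0, "hand": -1}, {"ax": 0, "ay": 0, "az": -0.03, "tx": -0.008, "ty": -0.02, "tz": 0, "hand": -1}, {"ax": 0, "ay": 0, "az": -0.01, "tx": -0.003, "ty": -0.008, "tz": 0, "hand": -1}]'

```text
time_s: 81.35
position: [0.4986, -0.2965, 0.2009]
ee_rot: [-2.778, 0.559, 1.006]
contact_force: [-0.4, -0.5, -1.1]
gripper_width: 0.0596
```

Run:
```python
from h import *
go([.5003,-.3066,.0404],-.40,.871)
```

```text
t 81.35 p [ 0.4986 -0.2965  0.2009] x [ 0.708 -0.297 -0.64 ] y [-0.386 -0.922  0.   ] z [-0.591  0.247 -0.768] w 0.0596 F [-0.4 -0.5 -1.1] q [-0.53  0.36  1.3  -0.11  2.17  1.4 ]
dpos [ 0.0017 -0.0101 -0.1605] drot [-0.607 -1.443 -0.003] | 1.566
```

Request:
send_rows --commands '[{"ax": -0.067, "ay": -0.159, "az": 0, "tx": 0, "ty": -0.001, "tz": 0.005, "hand": -1}, {"ax": -0.067, "ay": -0.159, "az": 0, "tx": 0, "ty": -0.001, "tz": 0, "hand": -1}, {"ax": -0.067, "ay": -0.159, "az": 0, "tx": 0, "ty": -0.001, "tz": 0, "hand": -1}, {"ax": -0.067, "ay": -0.159, "az": 0, "tx": 0, "ty": -0.001, "tz": 0, "hand": -1}, {"ax": -0.067, "ay": -0.159, "az": 0, "tx": 0, "ty": -0.001, "tz": 0, "hand": -1}, {"ax": -0.067, "ay": -0.159, "az": 0, "tx": 0, "ty": -0.001, "tz": 0, "hand": -1}, {"ax": -0.067, "ay": -0.159, "az": 0, "tx": 0, "ty": -0.001, "tz": 0, "hand": -1}, {"ax": -0.067, "ay": -0.159, "az": 0, "tx": 0, "ty": -0.001, "tz": 0, "hand": -1}, {"ax": -0.062, "ay": -0.15, "az": 0, "tx": 0, "ty": 0, "tz": 0, "hand": -1}, {"ax": 0, "ay": 0, "az": 0, "tx": 0, "ty": 0, "tz": 0, "hand": -1}]'

```text
time_s: 82.6
position: [0.5011, -0.2988, 0.21]
ee_rot: [2.632, -0.518, 1.265]
contact_force: [0.4, 0.2, -1.4]
gripper_width: 0.0598
```

Run:
```python
from h import *
snap('top')
go([.5003,-.3066,.0404],-.40,.871)
```

```text
t 82.65 p [ 0.5018 -0.2992  0.2118] x [ 0.579 -0.233  0.782] y [-0.382 -0.924  0.008] z [ 0.721 -0.303 -0.624] w 0.0598 F [ 1.   0.7 -0.1] q [-0.7  -0.61  2.24  0.38  0.68  1.06]
dpos [-0.0015 -0.0074 -0.1714] drot [ 0.017  0.021 -0.008] | 0.029
```

Request:
send_rows --commands '[{"ax": 0.008, "ay": 0.01, "az": -0.004, "tx": -0.001, "ty": -0.004, "tz": -0.012, "hand": -1}, {"ax": 0.008, "ay": 0.01, "az": -0.004, "tx": 0, "ty": -0.003, "tz": -0.02, "hand": -1}, {"ax": 0, "ay": 0, "az": 0, "tx": 0, "ty": 0, "tz": -0.025, "hand": -1}, {"ax": 0, "ay": 0, "az": 0, "tx": 0, "ty": 0, "tz": -0.025, "hand": -1}, {"ax": 0, "ay": 0, "az": 0, "tx": 0, "ty": 0, "tz": -0.025, "hand": -1}, {"ax": 0, "ay": 0, "az": 0, "tx": 0, "ty": 0, "tz": -0.018, "hand": -1}, {"ax": 0, "ay": 0, "az": 0, "tx": 0, "ty": 0, "tz": -0.01, "hand": -1}, {"ax": 0, "ay": 0, "az": 0, "tx": 0, "ty": 0, "tz": -0.005, "hand": -1}, {"ax": 0, "ay": 0, "az": 0, "tx": 0, "ty": 0, "tz": 0, "hand": -1}, {"ax": 0, "ay": 0, "az": 0, "tx": 0, "ty": 0, "tz": 0, "hand": -1}]'

```text
time_s: 83.9
position: [0.5038, -0.3071, 0.0627]
ee_rot: [2.668, -0.537, 1.215]
contact_force: [1.1, 0.1, -0.6]
gripper_width: 0.06
```

Run:
```python
from h import *
im,d=snap('scene'); cv2.imwrite('pics/s23.png',cv2.resize(im[50:230,100:300],None,fx=3.2,fy=3.2,interpolation=2))
go([.5003,-.3066,.0404],-.40,.871)
```

```text
t 83.95 p [ 0.5038 -0.3071  0.0628] x [ 0.605 -0.255  0.754] y [-0.386 -0.923 -0.002] z [ 0.696 -0.29  -0.657] w 0.0593 F [ 0.2  0.1 -0.9] q [-0.71 -0.41  2.35  0.58  0.44  0.82]
dpos [-0.0035  0.0005 -0.0224] drot [-0.008 -0.015 -0.004] | 0.017
```

View pics/s23.png

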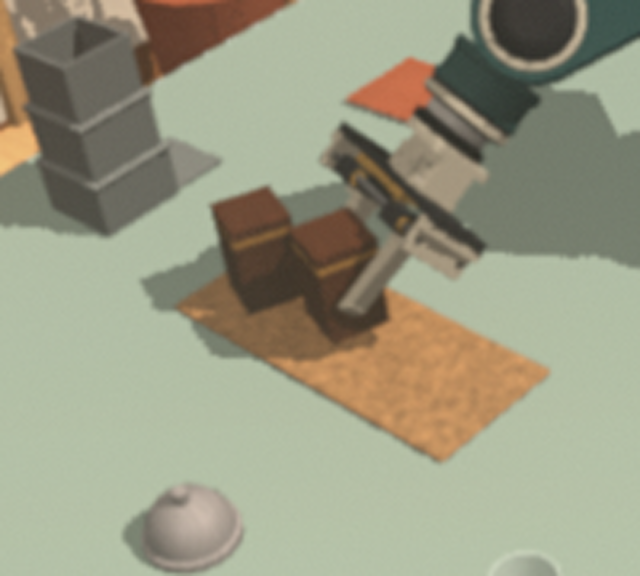

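Request:
send_rows --commands '[{"ax": -0.004, "ay": -0.008, "az": -0.002, "tx": -0.001, "ty": 0, "tz": -0.005, "hand": -1}, {"ax": -0.004, "ay": -0.007, "az": -0.002, "tx": -0.001, "ty": 0, "tz": -0.005, "hand": -1}, {"ax": 0, "ay": 0, "az": 0, "tx": 0, "ty": 0, "tz": -0.004, "hand": -1}, {"ax": 0, "ay": 0, "az": 0, "tx": 0, "ty": 0, "tz": -0.003, "hand": -1}, {"ax": 0, "ay": 0, "az": 0, "tx": 0, "ty": 0, "tz": -0.002, "hand": -1}, {"ax": 0, "ay": 0, "az": 0, "tx": 0, "ty": 0, "tz": -0.001, "hand": -1}, {"ax": 0, "ay": 0, "az": 0, "tx": 0, "ty": 0, "tz": -0.001, "hand": -1}, {"ax": 0, "ay": 0, "az": 0, "tx": 0, "ty": 0, "tz": 0, "hand": -1}, {"ax": 0, "ay": 0, "az": 0, "tx": 0, "ty": 0, "tz": 0, "hand": -1}, {"ax": 0, "ay": 0, "az": 0, "tx": 0, "ty": 0, "tz": 0, "hand": -1}]'

```text
time_s: 85.2
position: [0.5019, -0.3074, 0.0416]
ee_rot: [2.649, -0.538, 1.238]
contact_force: [-1.0, 0.3, -0.7]
gripper_width: 0.0598
```

Run:
```python
from h import *
go([.5003,-.3066,.0404],-.40,.871)
```

```text
t 85.2 p [ 0.5019 -0.3074  0.0416] x [ 0.591 -0.25   0.767] y [-0.39  -0.921  0.   ] z [ 0.706 -0.299 -0.642] w 0.0598 F [-1.   0.3 -0.7] q [-0.72 -0.39  2.38  0.69  0.38  0.71]
dpos [-0.0016  0.0008 -0.0012] drot [0.001 0.003 0.001] | 0.003
```

Request:
send_rows --commands '[{"ax": 0, "ay": 0, "az": 0, "tx": 0, "ty": 0, "tz": -0.001, "hand": -1}, {"ax": 0, "ay": 0, "az": 0, "tx": 0, "ty": 0, "tz": -0.001, "hand": -1}, {"ax": 0, "ay": 0, "az": 0, "tx": 0, "ty": 0, "tz": -0.001, "hand": -1}, {"ax": 0, "ay": 0, "az": 0, "tx": 0, "ty": 0, "tz": 0, "hand": -1}, {"ax": 0, "ay": 0, "az": 0, "tx": 0, "ty": 0, "tz": 0, "hand": 0.55}, {"ax": 0, "ay": 0, "az": 0, "tx": 0, "ty": 0, "tz": 0, "hand": 0.55}, {"ax": 0, "ay": 0, "az": 0, "tx": 0, "ty": 0, "tz": 0, "hand": 0.55}, {"ax": 0, "ay": 0, "az": 0, "tx": 0, "ty": 0, "tz": 0, "hand": 0.55}, {"ax": 0, "ay": 0, "az": 0, "tx": 0, "ty": 0, "tz": 0.01, "hand": 0.55}, {"ax": 0, "ay": 0, "az": 0, "tx": 0, "ty": 0, "tz": 0.025, "hand": 0.55}]'

```text
time_s: 86.45
position: [0.5015, -0.3071, 0.0725]
ee_rot: [2.651, -0.539, 1.235]
contact_force: [-0.0, 0.5, -0.5]
gripper_width: 0.072
```

Request:
send_rows --commands '[{"ax": 0, "ay": 0, "az": 0, "tx": 0, "ty": 0, "tz": 0.035, "hand": 0.55}, {"ax": 0, "ay": 0, "az": 0, "tx": 0, "ty": 0, "tz": 0.04, "hand": 0.55}, {"ax": 0, "ay": 0, "az": 0, "tx": 0, "ty": 0, "tz": 0.04, "hand": 0.55}, {"ax": 0.06, "ay": 0.15, "az": 0, "tx": 0, "ty": 0.01, "tz": 0.02, "hand": 0.55}, {"ax": 0.07, "ay": 0.167, "az": 0, "tx": 0, "ty": 0.03, "tz": 0.01, "hand": 0.55}, {"ax": 0.07, "ay": 0.167, "az": 0, "tx": 0, "ty": 0.045, "tz": 0, "hand": 0.55}, {"ax": 0.07, "ay": 0.167, "az": 0, "tx": 0, "ty": 0.05, "tz": 0, "hand": 0.55}, {"ax": 0.06, "ay": 0.13, "az": 0, "tx": 0.005, "ty": 0.05, "tz": 0, "hand": 0.55}, {"ax": 0, "ay": 0, "az": 0.03, "tx": 0.005, "ty": 0.055, "tz": 0, "hand": 0.55}, {"ax": 0, "ay": 0, "az": 0.03, "tx": 0.005, "ty": 0.055, "tz": 0, "hand": 0.55}]'

```text
time_s: 87.7
position: [0.5142, -0.0067, 0.2255]
ee_rot: [3.084, -0.539, -0.003]
contact_force: [1.2, -0.5, 0.6]
gripper_width: 0.0717
```

Run:
```python
from h import *
im=rects('scene',.085,.115,(.35,.65,-.5,.3)); cv2.imwrite('pics/s24.png',im)
rects('top',.085,.115,(.35,.65,-.5,.3))
go([.548,.268,.2],-.29,-.7)
```

```text
scene 331 [ 0.4823 -0.4211] [0.07   0.0617] 62.0 0.1008
scene 389 [ 0.4887 -0.3033] [0.0697 0.0627] 66.7 0.1014
scene 322 [0.5488 0.2676] [0.0606 0.0623] 72.9 0.0938
top 233 [0.548  0.2691] [0.0612 0.0606] 73.2 0.0941
top 887 [ 0.4897 -0.3015] [0.0624 0.0615] 66.6 0.0989
top 853 [ 0.4809 -0.4199] [0.0624 0.062 ] 65.1 0.0987
t 87.8 p [ 0.5141 -0.0043  0.2254] x [ 0.942 -0.335 -0.   ] y [-0.335 -0.942  0.01 ] z [-0.004 -0.009 -1.   ] w 0.0721 F [-0.2 -1.2 -0.4] q [-0.05 -0.24  1.77 -0.01  1.61  1.86]
dpos [ 0.0339  0.2723 -0.0254] drot [0.226 0.662 0.046] | 0.701
```

View pics/s24.png

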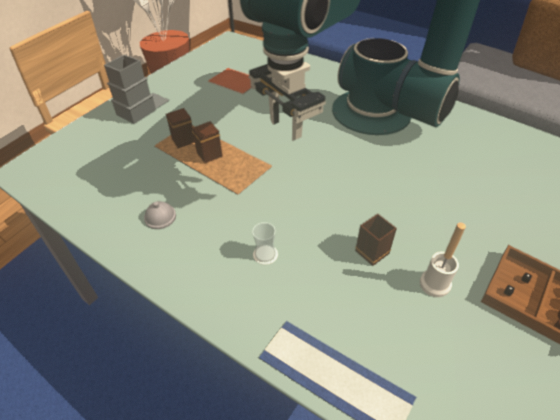

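B and C are both inverted on the mat. Now A, at yaw -0.293.

Request:
send_rows --commands '[{"ax": 0, "ay": 0, "az": 0.02, "tx": 0.002, "ty": 0.035, "tz": 0, "hand": 0.55}, {"ax": 0, "ay": 0, "az": 0.025, "tx": 0.002, "ty": 0.04, "tz": 0, "hand": 0.55}, {"ax": 0.04, "ay": 0.132, "az": 0, "tx": 0.003, "ty": 0.04, "tz": 0, "hand": 0.55}, {"ax": 0.04, "ay": 0.132, "az": 0, "tx": 0.003, "ty": 0.04, "tz": 0, "hand": 0.55}, {"ax": 0.04, "ay": 0.132, "az": 0, "tx": 0.003, "ty": 0.035, "tz": -0.005, "hand": 0.55}, {"ax": 0.04, "ay": 0.132, "az": 0, "tx": 0.003, "ty": 0.03, "tz": -0.01, "hand": 0.55}, {"ax": 0.04, "ay": 0.132, "az": 0, "tx": 0.003, "ty": 0.02, "tz": -0.01, "hand": 0.55}, {"ax": 0, "ay": 0, "az": 0, "tx": 0.002, "ty": 0.01, "tz": -0.005, "hand": 0.55}, {"ax": 0, "ay": 0, "az": 0, "tx": 0, "ty": 0.003, "tz": 0, "hand": 0.55}, {"ax": 0, "ay": 0, "az": 0, "tx": 0, "ty": 0, "tz": 0, "hand": 0.55}]'

```text
time_s: 89.05
position: [0.5368, 0.2534, 0.1962]
ee_rot: [-2.837, 0.418, 1.039]
contact_force: [-0.2, -0.3, -0.2]
gripper_width: 0.0723
```

Run:
```python
from h import *
rects('scene',.085,.115,(.45,.65,.2,.35))
go([.5369,.2718,.0456],-.293,-.7)
```

```text
scene 346 [0.549  0.2677] [0.062  0.0626] 73.6 0.0936
t 89.1 p [0.5368 0.2533 0.1965] x [ 0.731 -0.223 -0.645] y [-0.286 -0.958  0.008] z [-0.62   0.179 -0.764] w 0.0721 F [0.1 0.3 0.5] q [0.23 0.32 1.36 0.37 2.07 2.17]
dpos [ 1.000e-04  1.850e-02 -1.509e-01] drot [ 0.007 -0.003 -0.003] | 0.009
```

Request:
send_rows --commands '[{"ax": 0.004, "ay": 0, "az": -0.003, "tx": 0, "ty": 0.007, "tz": 0, "hand": 0.55}, {"ax": 0.003, "ay": 0, "az": 0, "tx": 0, "ty": 0.007, "tz": -0.01, "hand": 0.55}, {"ax": 0, "ay": 0, "az": 0, "tx": 0, "ty": 0.003, "tz": -0.015, "hand": 0.55}, {"ax": 0, "ay": 0, "az": 0, "tx": 0, "ty": 0, "tz": -0.015, "hand": 0.55}, {"ax": 0, "ay": 0, "az": 0, "tx": 0, "ty": 0, "tz": -0.015, "hand": 0.55}, {"ax": 0, "ay": 0, "az": 0, "tx": 0, "ty": 0, "tz": -0.01, "hand": 0.55}, {"ax": 0, "ay": 0, "az": 0, "tx": 0, "ty": 0, "tz": -0.005, "hand": 0.55}, {"ax": 0, "ay": 0, "az": 0, "tx": 0, "ty": 0, "tz": 0, "hand": 0.55}, {"ax": 0, "ay": 0, "az": 0, "tx": 0, "ty": 0, "tz": 0, "hand": 0.55}, {"ax": 0, "ay": 0, "az": 0, "tx": 0, "ty": 0, "tz": 0, "hand": 0.55}]'

```text
time_s: 90.35
position: [0.5364, 0.2707, 0.1231]
ee_rot: [-2.83, 0.418, 1.032]
contact_force: [-0.1, 0.3, 0.0]
gripper_width: 0.0719
```

Run:
```python
from h import *
im,d=snap('scene'); cv2.imwrite('pics/s25.png',cv2.resize(im[100:300,270:490],None,fx=3.2,fy=3,interpolation=2))
go([.5369,.2718,.0456],-.293,-.7)
```

```text
t 90.4 p [0.5364 0.2707 0.1232] x [ 0.733 -0.221 -0.644] y [-0.289 -0.957 -0.001] z [-0.616  0.187 -0.765] w 0.0721 F [-0.7  0.2 -0. ] q [0.25 0.37 1.42 0.37 1.95 2.15]
dpos [ 0.0005  0.0011 -0.0776] drot [-0.     0.001  0.001] | 0.001
```

View pics/s25.png

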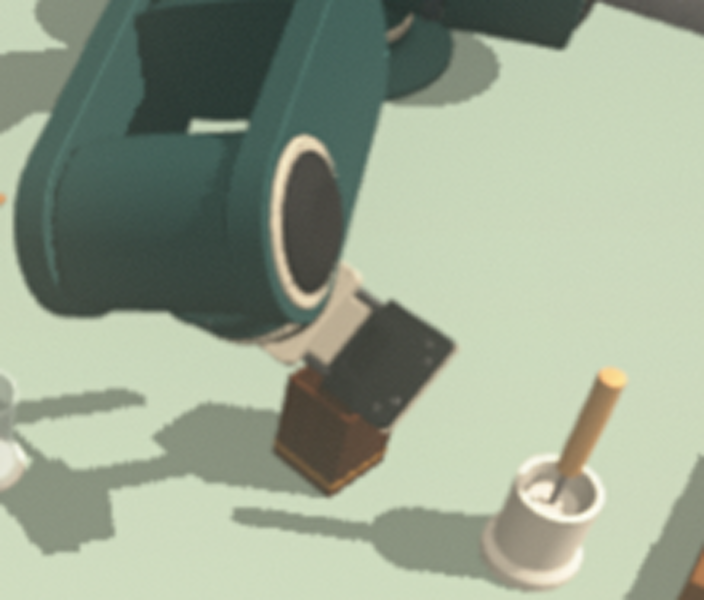

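Request:
send_rows --commands '[{"ax": 0, "ay": 0, "az": 0, "tx": 0, "ty": 0.001, "tz": -0.01, "hand": 0.55}, {"ax": 0, "ay": 0, "az": 0, "tx": 0, "ty": 0, "tz": -0.016, "hand": 0.55}, {"ax": 0, "ay": 0, "az": 0, "tx": 0, "ty": 0, "tz": -0.016, "hand": 0.55}, {"ax": 0, "ay": 0, "az": 0, "tx": 0, "ty": 0, "tz": -0.014, "hand": 0.55}, {"ax": 0, "ay": 0, "az": 0, "tx": 0, "ty": 0, "tz": -0.01, "hand": 0.55}, {"ax": 0, "ay": 0, "az": 0, "tx": 0, "ty": 0, "tz": -0.006, "hand": 0.55}, {"ax": 0, "ay": 0, "az": 0, "tx": 0, "ty": 0, "tz": -0.002, "hand": 0.55}, {"ax": 0, "ay": 0, "az": 0, "tx": 0, "ty": 0, "tz": 0, "hand": 0.55}, {"ax": 0, "ay": 0, "az": 0, "tx": 0, "ty": 0, "tz": 0, "hand": -1}, {"ax": 0, "ay": 0, "az": 0, "tx": 0, "ty": 0, "tz": 0, "hand": -1}]'

```text
time_s: 91.65
position: [0.5363, 0.2718, 0.0439]
ee_rot: [-2.83, 0.418, 1.031]
contact_force: [0.1, 0.9, -1.2]
gripper_width: 0.0599
```

Run:
```python
from h import *
go([.5369,.2718,.0456],-.293,-.7)
```

```text
t 91.65 p [0.5363 0.2718 0.0439] x [ 0.733 -0.221 -0.644] y [-0.289 -0.957 -0.001] z [-0.616  0.187 -0.765] w 0.0599 F [ 0.1  0.9 -1.2] q [0.26 0.43 1.47 0.36 1.84 2.11]
dpos [ 0.0006 -0.      0.0017] drot [-0.     0.001  0.001] | 0.001
```

Request:
send_rows --commands '[{"ax": 0, "ay": 0, "az": 0, "tx": 0, "ty": 0, "tz": 0, "hand": -1}, {"ax": 0, "ay": 0, "az": 0, "tx": 0, "ty": 0, "tz": 0, "hand": -1}, {"ax": 0, "ay": 0, "az": 0, "tx": 0, "ty": 0, "tz": 0, "hand": -1}, {"ax": 0, "ay": 0, "az": 0, "tx": 0, "ty": 0, "tz": 0.01, "hand": -1}, {"ax": 0, "ay": 0, "az": 0, "tx": 0, "ty": 0, "tz": 0.025, "hand": -1}, {"ax": 0, "ay": 0, "az": 0, "tx": 0, "ty": 0, "tz": 0.035, "hand": -1}, {"ax": 0, "ay": 0, "az": 0, "tx": 0, "ty": -0.01, "tz": 0.04, "hand": -1}, {"ax": 0, "ay": 0, "az": 0, "tx": 0, "ty": -0.025, "tz": 0.04, "hand": -1}, {"ax": 0, "ay": 0, "az": 0.02, "tx": 0.003, "ty": -0.035, "tz": 0.025, "hand": -1}, {"ax": 0, "ay": 0, "az": 0.03, "tx": 0.005, "ty": -0.04, "tz": 0.01, "hand": -1}]'

```text
time_s: 92.9
position: [0.5427, 0.1603, 0.2453]
ee_rot: [-2.858, 0.342, 1.032]
contact_force: [0.2, -0.1, -1.6]
gripper_width: 0.0597
```

Run:
```python
from h import *
go([.5843,-.0769,.2],-.13,.871)
```

```text
t 92.9 p [0.5427 0.1603 0.2453] x [ 0.748 -0.18  -0.639] y [-0.237 -0.972 -0.003] z [-0.62   0.153 -0.769] w 0.0597 F [ 0.2 -0.1 -1.6] q [0.12 0.27 1.34 0.28 2.18 2.01]
dpos [ 0.0416 -0.2372 -0.0453] drot [-0.289 -1.538  0.084] | 1.567
```

Request:
send_rows --commands '[{"ax": 0, "ay": 0, "az": 0.035, "tx": 0.006, "ty": -0.04, "tz": 0, "hand": -1}, {"ax": 0, "ay": 0, "az": 0.035, "tx": 0.006, "ty": -0.04, "tz": -0.005, "hand": -1}, {"ax": 0, "ay": 0, "az": 0.035, "tx": 0.006, "ty": -0.04, "tz": -0.01, "hand": -1}, {"ax": -0.022, "ay": -0.165, "az": 0, "tx": 0.006, "ty": -0.035, "tz": -0.01, "hand": -1}, {"ax": -0.022, "ay": -0.165, "az": 0, "tx": 0.005, "ty": -0.03, "tz": -0.01, "hand": -1}, {"ax": -0.022, "ay": -0.165, "az": 0, "tx": 0.004, "ty": -0.022, "tz": -0.005, "hand": -1}, {"ax": -0.022, "ay": -0.165, "az": 0, "tx": 0.003, "ty": -0.012, "tz": 0, "hand": -1}, {"ax": -0.022, "ay": -0.165, "az": 0, "tx": 0.001, "ty": -0.006, "tz": 0, "hand": -1}, {"ax": -0.022, "ay": -0.165, "az": 0, "tx": 0, "ty": -0.002, "tz": 0, "hand": -1}, {"ax": -0.022, "ay": -0.165, "az": 0, "tx": 0, "ty": 0, "tz": 0, "hand": -1}]'

```text
time_s: 94.15
position: [0.5812, -0.0765, 0.227]
ee_rot: [2.996, -0.202, 0.806]
contact_force: [-0.1, -0.3, -2.4]
gripper_width: 0.0601
```

Run:
```python
from h import *
go([.5843,-.0769,.018],-.13,.871)
```

```text
t 94.15 p [ 0.5812 -0.0765  0.227 ] x [ 0.857 -0.117  0.502] y [-0.133 -0.991 -0.003] z [ 0.497 -0.065 -0.865] w 0.0601 F [-0.1 -0.3 -2.4] q [-0.19 -0.42  1.97  0.03  1.07  1.51]
dpos [ 0.0031 -0.0004 -0.209 ] drot [-0.048 -0.342  0.003] | 0.346
```

Request:
send_rows --commands '[{"ax": -0.02, "ay": -0.15, "az": 0.001, "tx": 0.001, "ty": 0, "tz": -0.005, "hand": -1}, {"ax": -0.02, "ay": -0.15, "az": 0.001, "tx": 0.001, "ty": 0, "tz": -0.015, "hand": -1}, {"ax": -0.003, "ay": -0.03, "az": 0, "tx": 0.001, "ty": 0, "tz": -0.022, "hand": -1}, {"ax": 0, "ay": 0, "az": 0, "tx": 0.001, "ty": 0, "tz": -0.027, "hand": -1}, {"ax": 0, "ay": 0, "az": 0, "tx": 0.001, "ty": 0, "tz": -0.03, "hand": -1}, {"ax": 0, "ay": 0, "az": 0, "tx": 0.001, "ty": 0, "tz": -0.03, "hand": -1}, {"ax": 0, "ay": 0, "az": 0, "tx": 0, "ty": 0, "tz": -0.025, "hand": -1}, {"ax": 0, "ay": 0, "az": 0, "tx": 0, "ty": 0, "tz": -0.015, "hand": -1}, {"ax": 0, "ay": 0, "az": 0, "tx": 0, "ty": 0, "tz": -0.006, "hand": -1}, {"ax": 0, "ay": 0, "az": 0, "tx": 0, "ty": 0, "tz": 0, "hand": -1}]'

```text
time_s: 95.4
position: [0.5856, -0.0752, 0.0659]
ee_rot: [2.787, -0.193, 1.329]
contact_force: [0.3, -0.2, -2.1]
gripper_width: 0.06
```

Run:
```python
from h import *
im,d=snap('scene'); cv2.imwrite('pics/s26.png',cv2.resize(im[90:270,180:380],None,fx=3.2,fy=3.2,interpolation=2))
go([.5843,-.0769,.018],-.13,.871)
```

```text
t 95.45 p [ 0.5858 -0.0753  0.0664] x [ 0.623 -0.091  0.777] y [-0.133 -0.991 -0.01 ] z [ 0.771 -0.097 -0.629] w 0.0599 F [-0.4  0.1 -1.6] q [-0.2  -0.44  2.38  0.19  0.32  1.36]
dpos [-0.0015 -0.0016 -0.0484] drot [-0.008  0.02   0.003] | 0.022
```

View pics/s26.png

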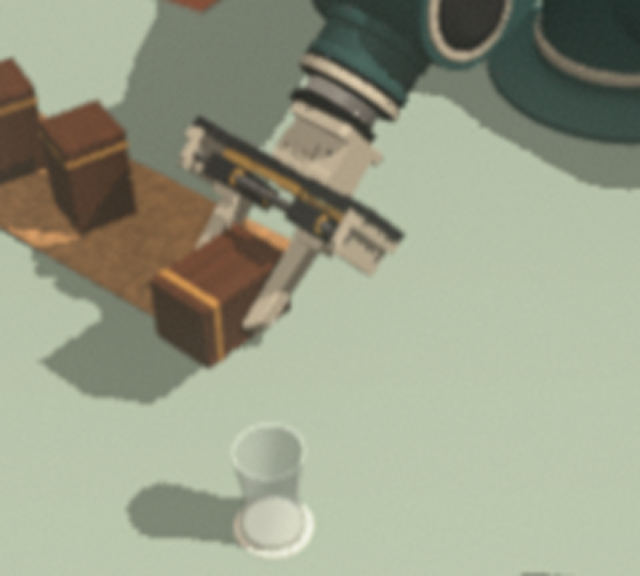

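Request:
send_rows --commands '[{"ax": -0.004, "ay": 0.01, "az": 0.001, "tx": -0.001, "ty": -0.001, "tz": -0.006, "hand": -1}, {"ax": -0.004, "ay": 0.01, "az": 0.001, "tx": 0, "ty": 0, "tz": -0.009, "hand": -1}, {"ax": 0, "ay": 0, "az": 0, "tx": 0, "ty": 0, "tz": -0.01, "hand": -1}, {"ax": 0, "ay": 0, "az": 0, "tx": 0, "ty": 0, "tz": -0.009, "hand": -1}, {"ax": 0, "ay": 0, "az": 0, "tx": 0, "ty": 0, "tz": -0.006, "hand": -1}, {"ax": 0, "ay": 0, "az": 0, "tx": 0, "ty": 0, "tz": -0.003, "hand": -1}, {"ax": 0, "ay": 0, "az": 0, "tx": 0, "ty": 0, "tz": -0.001, "hand": -1}, {"ax": 0, "ay": 0, "az": 0, "tx": 0, "ty": 0, "tz": 0, "hand": -1}, {"ax": 0, "ay": 0, "az": 0, "tx": 0, "ty": 0, "tz": 0, "hand": -1}, {"ax": 0, "ay": 0, "az": 0, "tx": 0, "ty": 0, "tz": 0, "hand": -1}]'

```text
time_s: 96.7
position: [0.5854, -0.0765, 0.0212]
ee_rot: [2.792, -0.183, 1.301]
contact_force: [0.4, 0.7, -1.1]
gripper_width: 0.0599
```

Run:
```python
from h import *
go([.5843,-.0769,.018],-.13,.871)
```

```text
t 96.7 p [ 0.5854 -0.0765  0.0212] x [ 0.638 -0.083  0.766] y [-0.131 -0.991  0.001] z [ 0.759 -0.101 -0.643] w 0.0599 F [ 0.4  0.7 -1.1] q [-0.2  -0.35  2.39  0.22  0.24  1.31]
dpos [-0.0011 -0.0004 -0.0032] drot [0.001 0.001 0.001] | 0.002
```

Request:
send_rows --commands '[{"ax": 0, "ay": 0, "az": 0, "tx": 0, "ty": 0, "tz": -0.001, "hand": -1}, {"ax": 0, "ay": 0, "az": 0, "tx": 0, "ty": 0, "tz": -0.001, "hand": -1}, {"ax": 0, "ay": 0, "az": 0, "tx": 0, "ty": 0, "tz": -0.001, "hand": -1}, {"ax": 0, "ay": 0, "az": 0, "tx": 0, "ty": 0, "tz": -0.001, "hand": -1}, {"ax": 0, "ay": 0, "az": 0, "tx": 0, "ty": 0, "tz": 0, "hand": 0.6}, {"ax": 0, "ay": 0, "az": 0, "tx": 0, "ty": 0, "tz": 0, "hand": 0.6}, {"ax": 0, "ay": 0, "az": 0, "tx": 0, "ty": 0, "tz": 0, "hand": 0.6}, {"ax": 0, "ay": 0, "az": 0, "tx": 0, "ty": 0, "tz": 0, "hand": 0.6}, {"ax": 0, "ay": 0, "az": 0, "tx": 0, "ty": 0, "tz": 0.01, "hand": 0.6}, {"ax": 0, "ay": 0, "az": 0, "tx": 0, "ty": 0, "tz": 0.025, "hand": 0.6}]'

```text
time_s: 97.95
position: [0.585, -0.0765, 0.0522]
ee_rot: [2.793, -0.183, 1.298]
contact_force: [0.7, -0.2, 0.5]
gripper_width: 0.0743
```

Request:
send_rows --commands '[{"ax": 0, "ay": 0, "az": 0, "tx": 0, "ty": 0, "tz": 0.035, "hand": 0.6}, {"ax": 0, "ay": 0, "az": 0, "tx": 0, "ty": 0, "tz": 0.035, "hand": 0.6}, {"ax": 0.02, "ay": 0.15, "az": 0, "tx": 0, "ty": 0, "tz": 0.02, "hand": 0.6}, {"ax": 0.024, "ay": 0.18, "az": 0, "tx": 0, "ty": 0, "tz": 0.01, "hand": 0.6}, {"ax": 0.024, "ay": 0.18, "az": 0, "tx": 0, "ty": 0, "tz": 0, "hand": 0.6}, {"ax": 0.024, "ay": 0.18, "az": 0, "tx": 0, "ty": 0, "tz": 0, "hand": 0.6}, {"ax": 0.024, "ay": 0.18, "az": 0, "tx": 0, "ty": 0, "tz": 0, "hand": 0.6}, {"ax": 0.024, "ay": 0.18, "az": 0, "tx": 0, "ty": 0, "tz": 0, "hand": 0.6}, {"ax": 0.024, "ay": 0.18, "az": 0, "tx": -0.005, "ty": 0, "tz": 0, "hand": 0.6}, {"ax": 0.024, "ay": 0.18, "az": 0, "tx": -0.005, "ty": 0, "tz": 0, "hand": 0.6}]'

```text
time_s: 99.2
position: [0.5736, -0.0791, 0.1723]
ee_rot: [-2.98, 0.203, 0.889]
contact_force: [-1.0, 1.1, 0.0]
gripper_width: 0.0743
```

Run:
```python
from h import *
im=rects('scene',.05,.072,(.5,.67,-.16,.02)); cv2.imwrite('pics/s27.png',im)
go([.57,-.075,.1],-.13,-.70)
```

```text
scene 716 [ 0.5799 -0.0783] [0.0652 0.0966] 82.0 0.0618
t 99.25 p [ 0.5731 -0.0792  0.1687] x [ 0.82  -0.117 -0.56 ] y [-0.132 -0.991  0.013] z [-0.556  0.064 -0.829] w 0.0743 F [ 0.4  0.3 -3. ] q [-0.17  0.31  1.38 -0.03  2.04  1.54]
dpos [-0.0031  0.0042 -0.0687] drot [0.026 0.103 0.002] | 0.107
```

Request:
send_rows --commands '[{"ax": 0.013, "ay": 0.068, "az": 0.001, "tx": -0.002, "ty": 0.001, "tz": -0.01, "hand": 0.6}, {"ax": 0.013, "ay": 0.067, "az": 0.001, "tx": -0.002, "ty": 0.001, "tz": -0.018, "hand": 0.6}, {"ax": 0.013, "ay": 0.067, "az": 0, "tx": -0.002, "ty": 0.001, "tz": -0.02, "hand": 0.6}, {"ax": 0, "ay": 0, "az": 0, "tx": 0, "ty": 0, "tz": -0.018, "hand": 0.6}, {"ax": 0, "ay": 0, "az": 0, "tx": 0, "ty": 0, "tz": -0.01, "hand": 0.6}, {"ax": 0, "ay": 0, "az": 0, "tx": 0, "ty": 0, "tz": -0.004, "hand": 0.6}, {"ax": 0, "ay": 0, "az": 0, "tx": 0, "ty": 0, "tz": 0, "hand": 0.6}, {"ax": 0, "ay": 0, "az": 0, "tx": 0, "ty": 0, "tz": 0, "hand": 0.6}, {"ax": 0, "ay": 0, "az": 0, "tx": 0, "ty": 0, "tz": 0, "hand": 0.6}, {"ax": 0, "ay": 0, "az": 0, "tx": 0, "ty": 0, "tz": 0, "hand": 0.6}]'

```text
time_s: 100.5
position: [0.5687, -0.0774, 0.0911]
ee_rot: [-2.855, 0.192, 1.188]
contact_force: [0.3, 0.8, -0.2]
gripper_width: 0.0746
```

Run:
```python
from h import *
go([.5666,-.0762,.018],-.135,-.80)
```

```text
t 100.5 p [ 0.5687 -0.0774  0.0911] x [ 0.698 -0.097 -0.709] y [-0.131 -0.991  0.007] z [-0.704  0.088 -0.705] w 0.0746 F [ 0.3  0.8 -0.2] q [-0.16  0.48  1.36 -0.03  2.09  1.54]
dpos [-0.0021  0.0012 -0.0731] drot [ 0.009  0.011 -0.004] | 0.014
```

Request:
send_rows --commands '[{"ax": 0.005, "ay": 0.006, "az": -0.002, "tx": -0.001, "ty": 0.001, "tz": -0.008, "hand": 0.6}, {"ax": 0.004, "ay": 0.005, "az": -0.002, "tx": -0.001, "ty": 0, "tz": -0.015, "hand": 0.6}, {"ax": 0, "ay": 0, "az": 0, "tx": 0, "ty": 0, "tz": -0.016, "hand": 0.6}, {"ax": 0, "ay": 0, "az": 0, "tx": 0, "ty": 0, "tz": -0.015, "hand": 0.6}, {"ax": 0, "ay": 0, "az": 0, "tx": 0, "ty": 0, "tz": -0.009, "hand": 0.6}, {"ax": 0, "ay": 0, "az": 0, "tx": 0, "ty": 0, "tz": -0.004, "hand": 0.6}, {"ax": 0, "ay": 0, "az": 0, "tx": 0, "ty": 0, "tz": 0, "hand": 0.6}, {"ax": 0, "ay": 0, "az": 0, "tx": 0, "ty": 0, "tz": 0, "hand": -1}, {"ax": 0, "ay": 0, "az": 0, "tx": 0, "ty": 0, "tz": 0, "hand": -1}, {"ax": 0, "ay": 0, "az": 0, "tx": 0, "ty": 0, "tz": 0, "hand": -1}]'

```text
time_s: 101.75
position: [0.5664, -0.0763, 0.0188]
ee_rot: [-2.838, 0.192, 1.203]
contact_force: [-0.0, -0.4, -1.8]
gripper_width: 0.0599
```

Run:
```python
from h import *
go([.5666,-.0762,.018],-.135,-.80)
im,d=snap('scene'); cv2.imwrite('pics/s28.png',cv2.resize(im[90:290,130:350],None,fx=3.2,fy=3,interpolation=2))
```

```text
t 101.75 p [ 0.5664 -0.0763  0.0188] x [ 0.689 -0.093 -0.719] y [-0.135 -0.991 -0.001] z [-0.712  0.097 -0.696] w 0.0599 F [-0.  -0.4 -1.8] q [-0.17  0.55  1.39 -0.02  2.    1.54]
dpos [ 0.0002  0.0001 -0.0008] drot [-0.001 -0.002  0.   ] | 0.002
```

View pics/s28.png

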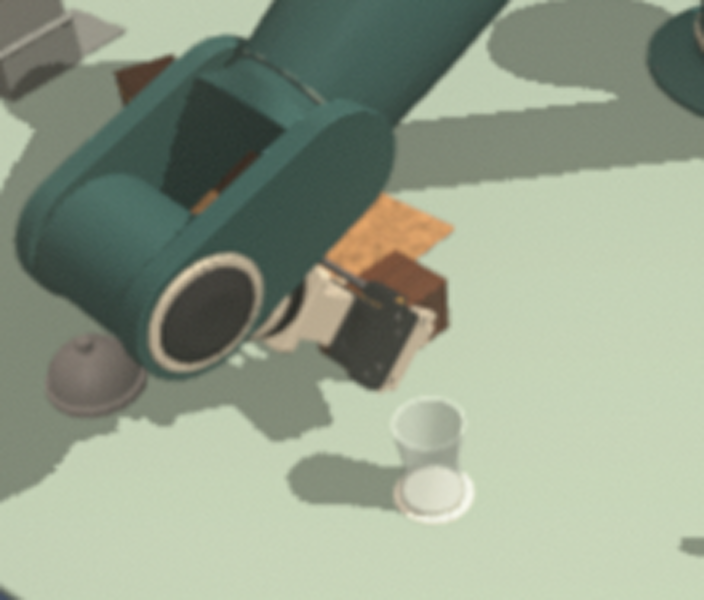

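Request:
send_rows --commands '[{"ax": 0, "ay": 0, "az": 0, "tx": 0, "ty": 0, "tz": 0.01, "hand": -1}, {"ax": 0, "ay": 0, "az": 0, "tx": 0, "ty": 0, "tz": 0.03, "hand": -1}, {"ax": 0, "ay": 0, "az": 0, "tx": -0.002, "ty": -0.005, "tz": 0.04, "hand": -1}, {"ax": 0, "ay": 0, "az": -0.02, "tx": -0.005, "ty": -0.012, "tz": 0.04, "hand": -1}, {"ax": 0, "ay": 0, "az": -0.03, "tx": -0.008, "ty": -0.018, "tz": 0.03, "hand": -1}, {"ax": 0, "ay": 0, "az": -0.04, "tx": -0.008, "ty": -0.02, "tz": 0.02, "hand": -1}, {"ax": 0, "ay": 0, "az": -0.04, "tx": -0.008, "ty": -0.02, "tz": 0, "hand": -1}, {"ax": 0, "ay": 0, "az": -0.04, "tx": -0.006, "ty": -0.015, "tz": 0, "hand": -1}, {"ax": 0, "ay": 0, "az": -0.025, "tx": -0.004, "ty": -0.01, "tz": 0, "hand": -1}, {"ax": 0, "ay": 0, "az": -0.01, "tx": -0.001, "ty": -0.003, "tz": 0, "hand": -1}]'

```text
time_s: 103.05
position: [0.5221, -0.1817, 0.1998]
ee_rot: [-2.735, 0.478, 1.154]
contact_force: [0.9, 0.8, -1.6]
gripper_width: 0.0598
```

Run:
```python
from h import *
go([.5224,-.1864,.039],-.34,.771)
```

```text
t 103.05 p [ 0.5221 -0.1817  0.1998] x [ 0.657 -0.237 -0.716] y [-0.34  -0.941 -0.001] z [-0.673  0.244 -0.698] w 0.0598 F [ 0.9  0.8 -1.6] q [-0.37  0.36  1.33 -0.02  2.25  1.54]
dpos [ 0.0003 -0.0047 -0.1608] drot [-0.529 -1.478  0.005] | 1.569
```

Request:
send_rows --commands '[{"ax": -0.059, "ay": -0.164, "az": 0, "tx": 0, "ty": -0.001, "tz": 0.005, "hand": -1}, {"ax": -0.059, "ay": -0.164, "az": 0, "tx": 0, "ty": 0, "tz": 0, "hand": -1}, {"ax": -0.059, "ay": -0.164, "az": 0, "tx": 0, "ty": 0, "tz": 0, "hand": -1}, {"ax": -0.059, "ay": -0.164, "az": 0, "tx": 0, "ty": 0, "tz": 0, "hand": -1}, {"ax": -0.059, "ay": -0.164, "az": 0, "tx": 0, "ty": 0, "tz": 0, "hand": -1}, {"ax": -0.059, "ay": -0.164, "az": 0, "tx": 0, "ty": 0, "tz": 0, "hand": -1}, {"ax": -0.059, "ay": -0.164, "az": 0, "tx": 0, "ty": 0, "tz": 0, "hand": -1}, {"ax": -0.059, "ay": -0.164, "az": 0, "tx": 0, "ty": 0, "tz": 0, "hand": -1}, {"ax": -0.05, "ay": -0.14, "az": 0, "tx": 0, "ty": 0, "tz": 0, "hand": -1}, {"ax": 0, "ay": 0, "az": 0, "tx": 0, "ty": 0, "tz": 0, "hand": -1}]'

```text
time_s: 104.3
position: [0.5233, -0.1781, 0.2023]
ee_rot: [2.75, -0.47, 1.14]
contact_force: [0.4, -0.2, -1.6]
gripper_width: 0.0595
```

Run:
```python
from h import *
snap('top')
go([.5224,-.1864,.039],-.34,.771)
```

```text
t 104.35 p [ 0.524  -0.1784  0.2036] x [ 0.667 -0.236  0.707] y [-0.332 -0.943 -0.001] z [ 0.667 -0.234 -0.707] w 0.0597 F [ 0.1 -0.9 -1. ] q [-0.4  -0.66  2.23  0.06  0.78  1.49]
dpos [-0.0016 -0.008  -0.1646] drot [ 0.004  0.014 -0.001] | 0.014
```

Request:
send_rows --commands '[{"ax": 0.002, "ay": 0.007, "az": 0, "tx": -0.001, "ty": -0.004, "tz": -0.012, "hand": -1}, {"ax": 0.002, "ay": 0.007, "az": 0, "tx": 0, "ty": -0.004, "tz": -0.02, "hand": -1}, {"ax": 0, "ay": 0, "az": 0, "tx": 0, "ty": 0, "tz": -0.025, "hand": -1}, {"ax": 0, "ay": 0, "az": 0, "tx": 0, "ty": 0, "tz": -0.025, "hand": -1}, {"ax": 0, "ay": 0, "az": 0, "tx": 0, "ty": 0, "tz": -0.02, "hand": -1}, {"ax": 0, "ay": 0, "az": 0, "tx": 0, "ty": 0, "tz": -0.016, "hand": -1}, {"ax": 0, "ay": 0, "az": 0, "tx": 0, "ty": 0, "tz": -0.01, "hand": -1}, {"ax": 0, "ay": 0, "az": 0, "tx": 0, "ty": 0, "tz": -0.005, "hand": -1}, {"ax": 0, "ay": 0, "az": 0, "tx": 0, "ty": 0, "tz": 0, "hand": -1}, {"ax": 0, "ay": 0, "az": 0, "tx": 0, "ty": 0, "tz": 0, "hand": -1}]'

```text
time_s: 105.6
position: [0.5243, -0.1886, 0.0605]
ee_rot: [2.771, -0.474, 1.097]
contact_force: [-0.3, 0.3, -1.3]
gripper_width: 0.0597
```

Run:
```python
from h import *
im,d=snap('scene'); cv2.imwrite('pics/s29.png',cv2.resize(im[50:230,120:320],None,fx=3.2,fy=3.2,interpolation=2))
go([.5224,-.1864,.039],-.34,.771)
```

```text
t 105.65 p [ 0.5243 -0.1886  0.0606] x [ 0.688 -0.243  0.684] y [-0.332 -0.943 -0.001] z [ 0.646 -0.227 -0.729] w 0.06 F [ 0.4  0.8 -1.8] q [-0.42 -0.5   2.37  0.12  0.52  1.41]
dpos [-0.0019  0.0022 -0.0216] drot [-0.006 -0.016 -0.001] | 0.017
```

View pics/s29.png

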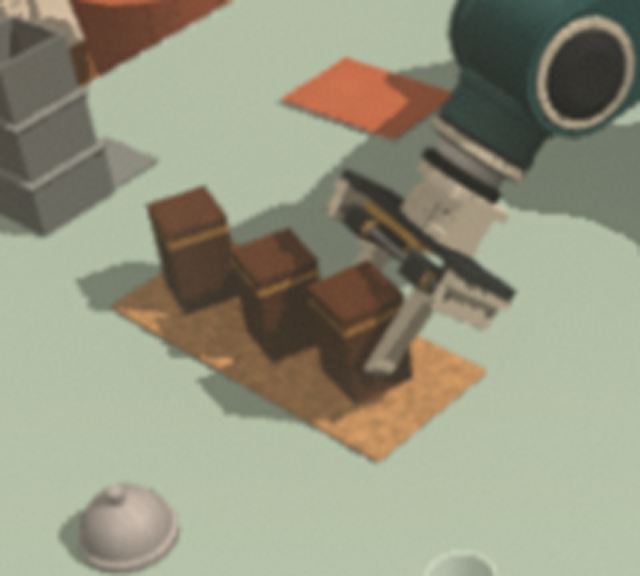

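Request:
send_rows --commands '[{"ax": -0.003, "ay": -0.008, "az": 0, "tx": -0.001, "ty": 0.001, "tz": -0.005, "hand": -1}, {"ax": -0.003, "ay": -0.008, "az": 0, "tx": -0.001, "ty": 0.001, "tz": -0.005, "hand": -1}, {"ax": 0, "ay": 0, "az": 0, "tx": 0, "ty": 0, "tz": -0.004, "hand": -1}, {"ax": 0, "ay": 0, "az": 0, "tx": 0, "ty": 0, "tz": -0.003, "hand": -1}, {"ax": 0, "ay": 0, "az": 0, "tx": 0, "ty": 0, "tz": -0.001, "hand": -1}, {"ax": 0, "ay": 0, "az": 0, "tx": 0, "ty": 0, "tz": -0.001, "hand": -1}, {"ax": 0, "ay": 0, "az": 0, "tx": 0, "ty": 0, "tz": -0.001, "hand": -1}, {"ax": 0, "ay": 0, "az": 0, "tx": 0, "ty": 0, "tz": 0, "hand": -1}, {"ax": 0, "ay": 0, "az": 0, "tx": 0, "ty": 0, "tz": 0, "hand": -1}, {"ax": 0, "ay": 0, "az": 0, "tx": 0, "ty": 0, "tz": 0, "hand": -1}]'

```text
time_s: 106.9
position: [0.5225, -0.1865, 0.0403]
ee_rot: [2.757, -0.472, 1.123]
contact_force: [0.6, 0.4, -2.4]
gripper_width: 0.0597
```

Run:
```python
from h import *
go([.5224,-.1864,.039],-.34,.771)
```

```text
t 106.9 p [ 0.5225 -0.1865  0.0403] x [ 0.675 -0.238  0.699] y [-0.332 -0.943 -0.   ] z [ 0.659 -0.232 -0.715] w 0.0597 F [ 0.6  0.4 -2.4] q [-0.42 -0.48  2.4   0.13  0.45  1.4 ]
dpos [-0.0001  0.0001 -0.0013] drot [ 0.001  0.003 -0.001] | 0.003
```

Request:
send_rows --commands '[{"ax": 0, "ay": 0, "az": 0, "tx": 0, "ty": 0, "tz": -0.001, "hand": -1}, {"ax": 0, "ay": 0, "az": 0, "tx": 0, "ty": 0, "tz": -0.001, "hand": -1}, {"ax": 0, "ay": 0, "az": 0, "tx": 0, "ty": 0, "tz": -0.001, "hand": -1}, {"ax": 0, "ay": 0, "az": 0, "tx": 0, "ty": 0, "tz": 0, "hand": -1}, {"ax": 0, "ay": 0, "az": 0, "tx": 0, "ty": 0, "tz": 0, "hand": 0.6}, {"ax": 0, "ay": 0, "az": 0, "tx": 0, "ty": 0, "tz": 0, "hand": 0.6}, {"ax": 0, "ay": 0, "az": 0, "tx": 0, "ty": 0, "tz": 0, "hand": 0.6}, {"ax": 0, "ay": 0, "az": 0, "tx": 0, "ty": 0, "tz": 0, "hand": 0.6}, {"ax": 0, "ay": 0, "az": 0, "tx": 0, "ty": 0, "tz": 0.01, "hand": 0.6}, {"ax": 0, "ay": 0, "az": 0, "tx": 0, "ty": 0, "tz": 0.025, "hand": 0.6}]'

```text
time_s: 108.15
position: [0.5221, -0.1864, 0.0723]
ee_rot: [2.759, -0.472, 1.121]
contact_force: [0.1, -0.6, 0.8]
gripper_width: 0.0744
```

Request:
send_rows --commands '[{"ax": 0, "ay": 0, "az": 0, "tx": 0, "ty": 0, "tz": 0.035, "hand": 0.6}, {"ax": 0, "ay": 0, "az": 0, "tx": 0, "ty": 0, "tz": 0.04, "hand": 0.6}, {"ax": 0, "ay": 0, "az": 0, "tx": 0, "ty": 0, "tz": 0.04, "hand": 0.6}, {"ax": 0.055, "ay": 0.15, "az": 0, "tx": 0, "ty": 0.01, "tz": 0.02, "hand": 0.6}, {"ax": 0.055, "ay": 0.15, "az": 0, "tx": 0, "ty": 0.03, "tz": 0.01, "hand": 0.6}, {"ax": 0.055, "ay": 0.15, "az": 0, "tx": -0.01, "ty": 0.04, "tz": 0, "hand": 0.6}, {"ax": 0.055, "ay": 0.15, "az": 0, "tx": -0.01, "ty": 0.05, "tz": 0, "hand": 0.6}, {"ax": 0, "ay": 0, "az": 0, "tx": -0.01, "ty": 0.05, "tz": 0, "hand": 0.6}, {"ax": 0, "ay": 0, "az": 0, "tx": -0.01, "ty": 0.04, "tz": 0, "hand": 0.6}, {"ax": 0, "ay": 0, "az": 0, "tx": 0, "ty": 0.01, "tz": 0, "hand": 0.6}]'

```text
time_s: 109.4
position: [0.4785, 0.049, 0.2345]
ee_rot: [3.07, -0.539, 0.19]
contact_force: [1.0, -1.1, 0.7]
gripper_width: 0.0744
```

Run:
```python
from h import *
state()
im=rects('scene',.085,.115,(.35,.72,-.5,.5)); cv2.imwrite('pics/s30.png',im)
im=rects('top',.085,.115,(.35,.72,-.5,.5)); cv2.imwrite('pics/t30.png',im)
cups('top')
```

```text
t 109.4 p [0.4785 0.049  0.2345] x [ 0.933 -0.338  0.123] y [-0.341 -0.94  -0.003] z [ 0.116 -0.04  -0.992] w 0.0744 F [ 1.  -1.1  0.7] q [ 0.08 -0.4   1.88 -0.05  1.55  2.  ]
scene 329 [ 0.4808 -0.4204] [0.0666 0.0622] 64.6 0.1008
scene 397 [ 0.4896 -0.3033] [0.0683 0.0629] 67.0 0.1014
scene 444 [ 0.5115 -0.1841] [0.0668 0.0645] 69.9 0.1004
scene 103 [0.6944 0.0558] [0.0488 0.0521] 1.0 0.0888
scene 51 [0.5393 0.435 ] [0.0388 0.0383] 34.1 0.0882
top 881 [ 0.5097 -0.1826] [0.0611 0.0614] 69.7 0.0991
top 889 [ 0.4899 -0.3017] [0.0624 0.0619] 66.5 0.0989
top 854 [ 0.4809 -0.4202] [0.0629 0.0625] 64.6 0.0989
top px [272. 161.] n 138 c [0.6985 0.0581] size [0.052 0.052] ang 54.4 z 0.086
top px [ 98. 231.] n 177 c [0.5522 0.4308] size [0.056 0.058] ang 85.3 z 0.0843
top px [389. 252.] n 619 c [ 0.5095 -0.1829] size [0.061 0.061] ang 70.8 z 0.098
top px [444. 261.] n 640 c [ 0.4902 -0.3012] size [0.062 0.062] ang 67.2 z 0.0981
top px [498. 265.] n 651 c [ 0.4812 -0.42  ] size [0.064 0.062] ang 64.3 z 0.0977
```

View pics/s30.png

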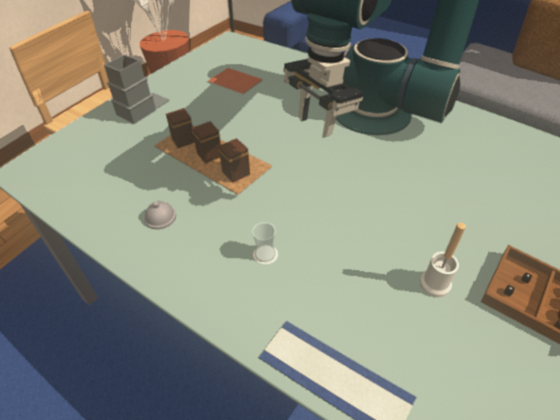

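View pics/t30.png

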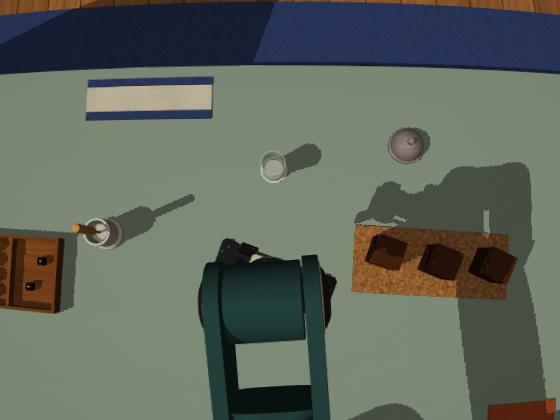

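All three cups stand mouth down on the mat (bands at the top), the brush is upright in the holder, and the glass and bell are unmoved. One hold to settle, then hand in.

Request:
send_rows --commands '[{"ax": 0, "ay": 0, "az": 0, "tx": 0, "ty": 0, "tz": 0, "hand": 0.6}, {"ax": 0, "ay": 0, "az": 0, "tx": 0, "ty": 0, "tz": 0, "hand": 0.6}, {"ax": 0, "ay": 0, "az": 0, "tx": 0, "ty": 0, "tz": 0, "hand": 0.6}, {"ax": 0, "ay": 0, "az": 0, "tx": 0, "ty": 0, "tz": 0, "hand": 0.6}, {"ax": 0, "ay": 0, "az": 0, "tx": 0, "ty": 0, "tz": 0, "hand": 0.6}, {"ax": 0, "ay": 0, "az": 0, "tx": 0, "ty": 0, "tz": 0, "hand": 0.6}, {"ax": 0, "ay": 0, "az": 0, "tx": 0, "ty": 0, "tz": 0, "hand": 0.6}, {"ax": 0, "ay": 0, "az": 0, "tx": 0, "ty": 0, "tz": 0, "hand": 0.6}, {"ax": 0, "ay": 0, "az": 0, "tx": 0, "ty": 0, "tz": 0, "hand": 0.6}, {"ax": 0, "ay": 0, "az": 0, "tx": 0, "ty": 0, "tz": 0, "hand": 0.6}]'

```text
time_s: 110.8
position: [0.4795, 0.0442, 0.234]
ee_rot: [3.067, -0.547, 0.189]
contact_force: [-0.3, -0.1, 0.2]
gripper_width: 0.0743
```

Run:
```python
from h import *
state()
m=np.array([.487,-.301]); th=-.0675
A=np.array([[np.cos(th),np.sin(th)],[-np.sin(th),np.cos(th)]])
for c,y in (((.5105,-.1832),-.35),((.4898,-.3022),-.40),((.481,-.4203),-.445)):
    a=A@(np.array(c)-m); r=y-th; e=.03*(abs(np.cos(r))+abs(np.sin(r))); print(a.round(4),'margin',(np.array([.075,.18])-abs(a)-e).round(4))
print(env.hand_in())
```

```text
t 110.8 p [0.4795 0.0442 0.234 ] x [ 0.931 -0.343  0.123] y [-0.346 -0.938 -0.001] z [ 0.115 -0.041 -0.992] w 0.0743 F [-0.3 -0.1  0.2] q [ 0.07 -0.4   1.88 -0.05  1.54  1.99]
[0.0155 0.1191] margin [0.0223 0.0237]
[ 0.0029 -0.001 ] margin [0.034  0.1408]
[ 0.0021 -0.1194] margin [0.034  0.0216]
the job is handed in; nothing more can be done
None
```

The job is done and handed in at 110.8 s. All three cups were there; I brushed them in order A, B, C, each bottom, rim, bottom. The brush is back upright in its holder, head down. I then turned each cup over in two quarter turns and set it on the mat. Cup B was knocked aside during the work, so I measured it again before brushing it.

**Last checks:**
- **Cups:** all three stand mouth down with tops at about 0.10 m. By my measurements each is at least 21 mm inside the mat edge.
- **Brush and glass:** the brush was upright in the picture, and the glass had moved less than 1 mm from where it started.
- **Bell:** it looks untouched in the pictures, but I never read its travel.
- **Robot:** it was touching nothing when I handed in.

**Brush contact:** touching the bottom showed as a clear force change on both strokes in B and on the second stroke in A and C. On the first strokes in A and C I judged it from the tool stopping at the same height, to within about 0.5 mm.

No check failed. The two cameras differed by up to about 2 mm.

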